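# Sort tablet-press dies with a plug gauge

## Task

Check the three tablet-press dies in the die block with the plug gauge, one after the other from the robot's left to its right: lower the gauge straight into each bore and feel whether it goes in all the way to its collar; if it stops short, leave it at that light touch and do not force it. When all three are checked, stand the gauge fully home in its wooden stand again, then set any die that the gauge would not fully enter down flat on the floor of the steel reject tray (placed, not dropped). Leave the good dies in their nests and everything else on the desk as it is.

Things in the scene. Friction and masses are not known exactly. Their poses are not given: they have to be found in the camera images.
- die_a_c (a point): tablet-press die: plain steel disc, 38 across, 24 high, groove round its waist, upright bore 17 wide at its mouth (1 mm chamfer), loose in a nest (which one varies) with 1.5 mm of play each way. A good bore is 17 wide to the bottom; a bad one narrows to under 14, 12 mm below the top face. Point: centre of the die, half-way up (12 above its base), on the bore's axis; z along the bore.
- die_b_c (a point): another tablet-press die, the same outside as die_a_c; same point
- die_c_c (a point): another tablet-press die, the same outside as die_a_c; same point
- nest_1 (a point): left nest (greatest y) of the die block: a grey plastic plate 85 x 200 x 16 high, fixed to the desk, with three round pockets 41 across and 10 deep in a row along its length (its y axis), 60 apart. Point: centre of the pocket's floor, 6 above the desk, so a die in it has its base at height 6 and its top face at height 30 and sticks 14 out of the plate. Axes: y along the row towards the robot's left, x across the row, away from the robot
- nest_2 (a point): middle nest of the die block, as nest_1
- nest_3 (a point): right nest (least y) of the die block, as nest_1
- gauge_c (a point): plug gauge, steel, 100 g, 100 long, standing upright in its stand: from below, a round nose 16 across and 20 long (end chamfered 1 mm), a collar 26 across and 4 thick, a round knurled handle 14 across and 76 long. Nose and collar are polished. Point: centre, half-way up, 50 above the nose's end, on the axis, z along the axis towards the handle's end. With the collar on a die's top face or on the stand, this point is 30 above that face
- gauge_tip (a point): centre of the end of the gauge's nose, 50 below gauge_c
- stand_hole (a point): wooden gauge stand, a block 66 x 66 x 30 high fixed to the desk with an upright hole 20 across and 24 deep. Point: centre of the hole's mouth, 30 above the desk. The gauge hangs in it by its collar, its nose in the hole. The stand is on one side of the die block, the reject tray on the other; which side varies
- reject_floor (a point): steel reject tray, open, 150 x 130 and 30 high outside, walls and floor 4 thick, fixed to the desk, empty at the start. Point: centre of its inner floor, 4 above the desk; x along the 150 side, y along the 130 side
- carton_flat_c (a point): bystander to leave alone: flat white medicine carton with a red band, 120 x 55 x 22, lying behind the die block. Point: its centre
- carton_small_c (a point): bystander to leave alone: small flat white medicine carton with a blue band, 85 x 45 x 20, lying on the robot's side of the desk. Point: its centre
- pill_jar_c (a point): bystander to leave alone: amber glass jar with a white cap, 58 across, 75 high. Point: its centre
- pill_bottle_c (a point): bystander to leave alone: white plastic pill bottle, 46 across, 85 high. Point: its centre
- mortar_c (a point): bystander to leave alone: white ceramic mortar (bowl), 100 across, 60 high. Point: its centre
- die_brush_grip (a point): bystander to leave alone: cleaning brush, 150 long, lying on the left of the desk; the point is on its handle

How it is judged:
By the outcome, as a careful person would: the job done as asked, in the order asked, and still so for the second after the job is handed in, with the robot touching nothing.
It also fails if it takes over 72 s, if anything falls off the work surface, if the arm or the gripper's body presses on something with over 40 N, if the wrist force passes 120 N, or if a joint passes its speed limit or range.

## Robot

A 6-joint arm with a two-finger parallel gripper is mounted at the origin on the work surface. World frame = base frame: x ahead of the robot, y to its left, z up, the work surface at z = 0. Lengths are in m, angles in rad, forces in N, time in s.
With the tool pointing down it reaches from about 0.25 to 0.725 m from the base axis. Payload 4 kg.
Tool frame: the origin (TCP) lies at the very end of the fingers, on their centre line; the grasp point (between the pads) lies 19 mm behind it; x points along the fingers, y is the direction in which the jaws open and shut, and the axes are right-handed (so a half turn about x gives the same grasp; the last joint's range is limited). The gripper opens to 85 mm and grips with 20 to 120 N. Pads are 22 mm wide; open, the fingers measure 114 mm over their backs; the gripper's body (76 mm by 85 mm) begins 54 mm behind the grasp point. The pads swing forward as they close: fully open they stand 13 mm farther back than shut.
Start: joints at [-1.246, 0.241, 0.005, 1.335, 0, 1.571], TCP at [0.16, -0.474, 0.202] pointing down, gripper open.
Joint ranges: [-2.72, 2.72], [-1.05, 1.87], [-1.09, 1.28], [-1.99, 2.15], [-1.42, 1.44], [-3.14, 3.14]. Speed limits (rad/s): [2.79, 2.79, 3.14, 3.14, 3.14, 3.14].

## Interface

Orientations are given as a unit quaternion [x, y, z, w].
In Python, from workcell import get_obs, camera, job_done gives the robot as it stands. The module is installed in compiled form; this text tells all that it offers.
- The arm moves only by the tool arm_command, never from a script. Its argument "motion" is a list of rows, each an object of numbers: "x", "y", "z": the shift along the tool's x, y, z in m; "roll": the turn about the tool's x in rad; "fingers": the opening, from 0 (shut) to 1 (fully open). A call has 1 to 20 rows; each row shifts and turns the pose as measured when the row begins, along the tool's axes as they then stand; what a row does not reach is not made up. A row lasts 1/12 s, in which the tool goes at most 41.7 mm and 7.16 degrees, less where a joint would pass 70% of its speed; a pose out of reach is approached as far as the arm can. A call is refused whole if a number of a shift passes 0.0417 or a number of a turn 0.125, either way. A call with a gripper value outside its range is refused whole. The fingers move at their own pace and stop on an object; the grip force is fixed at half the most. Time passes only in rows, so rows that do not move let the fingers close. It gives the time, the measured TCP pose, the force and the opening at its end, in the units of the state.
- get_obs(): the state, without advancing time (a new reading comes with each control period).
- camera(name): name is "scene" or "top"; returns a dict with "frame" (420x560x3 uint8, red, green, blue), "intrinsics" (3x3 intrinsics, pixels), "rvec" (rotation vector, rad) and "tvec" (3), from world to camera coordinates, as OpenCV has them. Camera axes: x right, y down, z forward; pixel columns grow to the right and rows downward; lengths in m; the calibration is good to about 2 mm. A picture is of the moment at which its call begins. There is no depth.
- job_done(): hands the job in, once; it reports no verdict.
The state is a dict: "clock": time; "joint_pos": joint angles; "joint_vel": joint speeds; "tau": joint torques, N m; "eef_pos": TCP position; "tool_rot": TCP orientation; "ft_force": force on the tool from outside, world axes, zero at the start; "ft_torque": the same for the moment, N m; "grip_width": finger opening in m.
Only numpy, scipy, OpenCV 4.12 (cv2) and the standard library are available. Lean on these libraries where they do the work, as an engineer would, in place of code of your own. Each camera call takes 0.05 s, during which the arm holds its last target.

## Working session

There is one attempt and no reset: what is moved stays moved. The work goes in short steps, Python scripts to look and compute and a tool call to move; the robot and the scene stay as the last step left them, time stands still between calls to the robot, and variables do not carry over. Pictures are saved under pics/ and viewed, and the job is handed in when it is done.

Besides the shell and the picture viewer there is one more tool, called after ">>>" in YAML: its name, and indented under it one key for each argument. arm_command: Moves the arm, as the interface text tells. Its arguments: {"type":"object","properties":{"motion":{"type":"array","items":{"type":"object","properties":{"x":{"type":"number"},"y":{"type":"number"},"z":{"type":"number"},"roll":{"type":"number"},"fingers":{"type":"number"}}}}},"required":["motion"]}

```bash
mkdir -p pics
python3 - <<'E'
from workcell import get_obs,camera
import cv2,numpy as np
o=get_obs()
for k in o: print(k,np.round(o[k],4))
for n in("scene","top"):
    c=camera(n); cv2.imwrite(f"pics/{n}0.png",c["frame"][:,:,::-1]); print(n,c["intrinsics"],c["rvec"],c["tvec"])
E
```

```text
clock 0.0
joint_pos [-1.246   0.2414  0.0037  1.3352  0.      1.5708]
joint_vel [-0.0002  0.0008 -0.0007 -0.0012 -0.0008 -0.0018]
tau [-9.00000e-04 -3.72319e+01  2.52408e+01  1.68000e-02 -1.00000e-04
  0.00000e+00]
eef_pos [ 0.1593 -0.4732  0.2014]
tool_rot [-0.6977 -0.1151  0.6979 -0.1136]
ft_force [ 0.5487  0.6628 -0.28  ]
ft_torque [ 0.0059 -0.0128 -0.011 ]
grip_width 0.0856
scene [[468.31918094   0.         277.98211838]
 [  0.         468.31918094 212.80623346]
 [  0.           0.           1.        ]] [ 2.0550491   0.8209085  -0.44325143] [-0.46389538 -0.11418208  1.3129513 ]
top [[484.16446872   0.         269.76023483]
 [  0.         484.16446872 216.82418329]
 [  0.           0.           1.        ]] [ 2.20640618 -2.15402023  0.10576721] [0.08473631 0.53958027 1.24196204]
```

View pics/scene0.png

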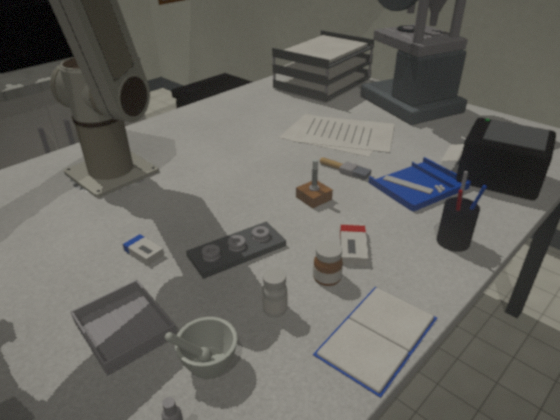

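View pics/top0.png

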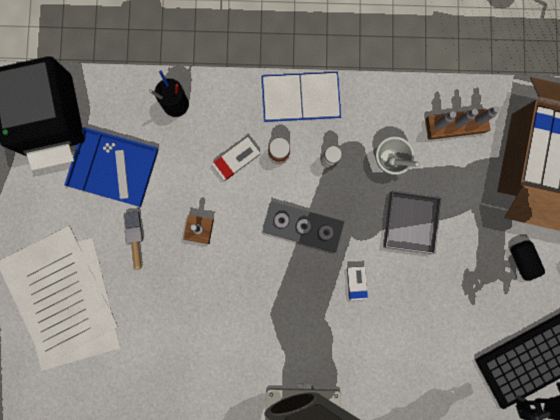

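Top view: the robot is at the bottom, with the stand at (198,228), the dies at about (282,219), (303,226) and (326,232), and the tray at (411,222). I'll zoom in to measure these.

```bash
cat > h.py <<'E'
import cv2,numpy as np
from workcell import get_obs,camera
def ray(c,u,v,z):
    K,r,t=c["intrinsics"],c["rvec"],c["tvec"]; R=cv2.Rodrigues(np.array(r))[0]; C=-R.T@np.array(t)
    d=R.T@np.linalg.inv(K)@np.array([u,v,1.]); return C+d*(z-C[2])/d[2]
def proj(c,P): return cv2.projectPoints(np.array(P,float).reshape(-1,3),np.array(c["rvec"]),np.array(c["tvec"]),c["intrinsics"],None)[0].reshape(-1,2)
def crop(c,x0,y0,x1,y1,s,name):
    im=c["frame"][y0:y1,x0:x1,::-1]; im=cv2.resize(im,None,fx=s,fy=s,interpolation=cv2.INTER_CUBIC)
    im=np.clip(im.astype(float)*1.6,0,255).astype(np.uint8); cv2.imwrite("pics/"+name,im)
E
python3 - <<'E'
from h import *
c=camera("top"); crop(c,255,190,355,260,8,"t1.png"); crop(c,175,190,225,250,10,"t2.png"); crop(c,375,180,450,265,7,"t4.png")
s=camera("scene"); crop(s,180,150,340,280,5,"s1.png")
E
```

```text
(no output)
```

View pics/t1.png

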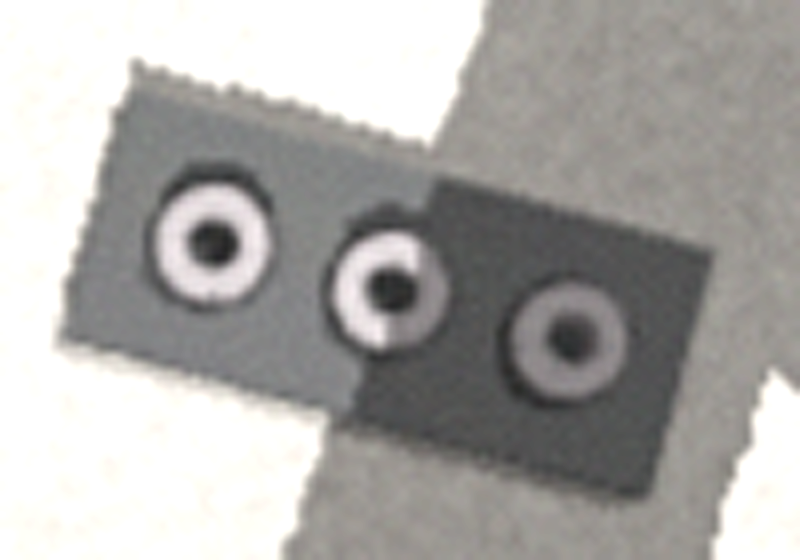

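View pics/t2.png

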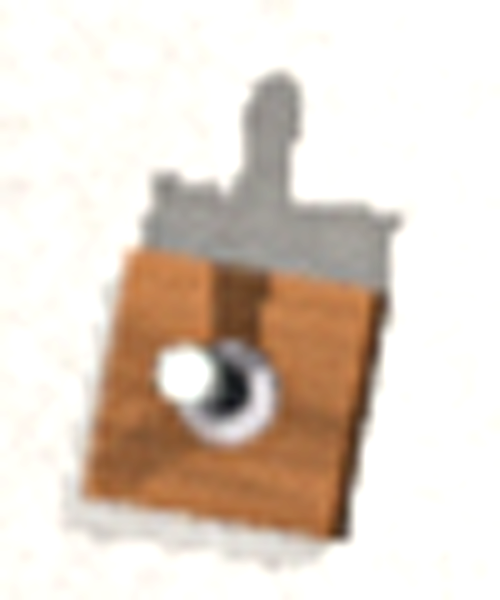

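View pics/s1.png

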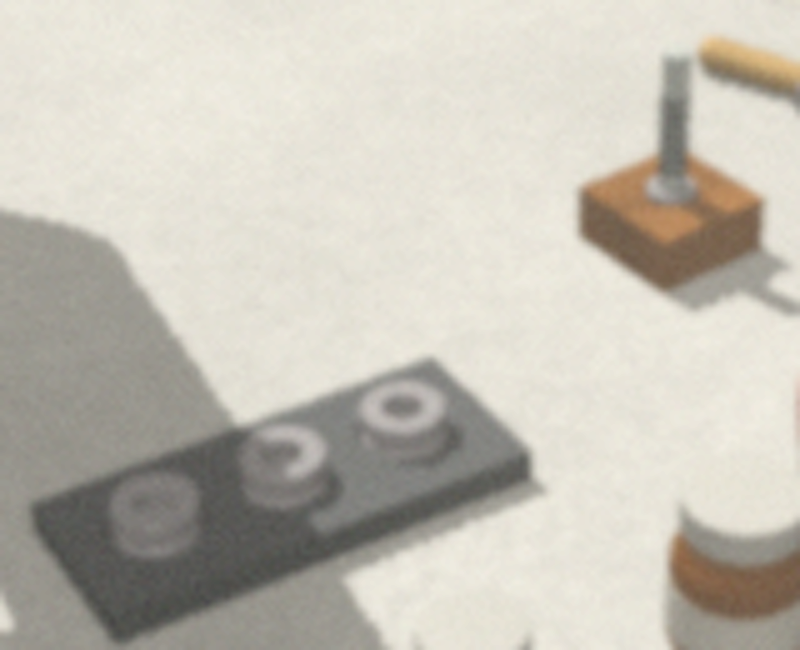

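View pics/t4.png

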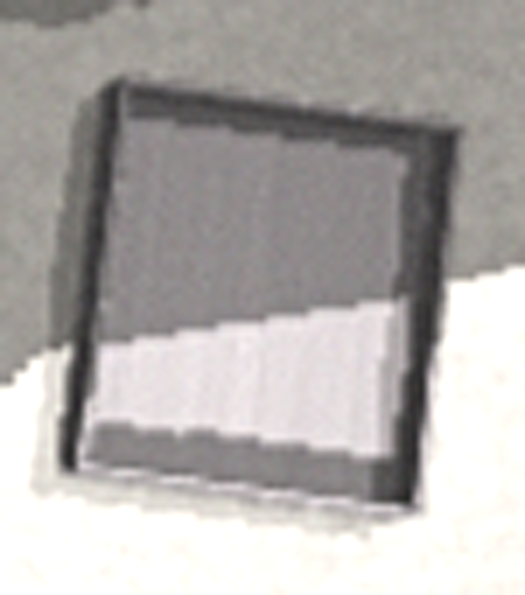

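```bash
cat >> h.py <<'E'
def circ(c,u,v,r0,r1,sign=-1,half=None):
    g=cv2.GaussianBlur(c["frame"].astype(np.float32).mean(2),(0,0),0.6)
    pts=[]
    rr=np.arange(r0,r1,0.1)
    for a in np.linspace(0,2*np.pi,72,endpoint=False):
        x=(u+rr*np.cos(a)).astype(np.float32)[None];y=(v+rr*np.sin(a)).astype(np.float32)[None]
        p=cv2.remap(g,x,y,cv2.INTER_CUBIC)[0]; d=np.gradient(p)*sign
        k=np.argmax(d)
        if 0<k<len(rr)-1: pts.append([x[0,k],y[0,k]])
    pts=np.array(pts,np.float32)
    for _ in range(4):
        A=np.c_[2*pts,np.ones(len(pts))]; s=np.linalg.lstsq(A,(pts**2).sum(1),rcond=None)[0]
        r=np.sqrt(s[2]+s[0]**2+s[1]**2); e=abs(np.hypot(*(pts-s[:2]).T)-r); pts=pts[e<=max(0.25,2*np.median(e))]
    return s[0],s[1],r,len(pts),e.mean()
def ell(c,u,v,r0,r1,sign=-1):
    pass
def tool():
    o=get_obs(); from scipy.spatial.transform import Rotation as R
    return np.array(o["eef_pos"]),R.from_quat(o["tool_rot"]).as_matrix(),o
E
python3 - <<'E'
from h import *
c=camera("top")
f=lambda X,Y,x0,y0,s:(x0+(X+.5)/s-.5,y0+(Y+.5)/s-.5)
for X,Y in((212,242),(390,291),(570,341)):
    u,v=f(X,Y,255,190,8); q=circ(c,u,v,5.5,9.5); b=circ(c,u,v,1.5,5,1)
    print(np.round(q,2),ray(c,q[0],q[1],.03)*1000,'r',q[2], 'bore',np.round(b,2),ray(c,b[0],b[1],.03)*1000)
u,v=f(187,375,175,190,10); q=circ(c,u,v,1.5,4.5); print('top',np.round(q,2),ray(c,q[0],q[1],.11)*1000, ray(c,u,v,.11)*1000)
u,v=f(228,393,175,190,10); q=circ(c,u,v,4,6.5);print('collar',np.round(q,2),ray(c,q[0],q[1],.034)*1000,ray(c,u,v,.034)*1000)
# plate corners
for X,Y in((133,85),(712,250),(652,497),(62,343)): print('plate',np.round(ray(c,*f(X,Y,255,190,8),.016)*1000,1))
for X,Y in((118,80),(460,130),(415,508),(65,468)): print('tray rim',np.round(ray(c,*f(X,Y,375,180,7),.03)*1000,1))
for X,Y in((130,248),(385,290),(335,535),(85,495)): print('stand',np.round(ray(c,*f(X,Y,175,190,10),.03)*1000,1))
s=camera("scene")
g=lambda X,Y:f(X,Y,180,150,5)
for X,Y in((403,405),(284,450),(155,498)): print('die scene',ray(s,*g(X,Y),.03)*1000)
print('gauge top',ray(s,*g(677,57),.11)*1000,'collar',ray(s,*g(671,184),.034)*1000)
p,R,o=tool(); print(p,R.round(3))
E
```

```text
[2.8106e+02 2.1985e+02 7.0900e+00 4.8000e+01 8.0000e-02] [529.62719466  68.18321279  30.        ] r 7.088082225298068 bore [2.8108e+02 2.1999e+02 3.1300e+00 5.6000e+01 1.1000e-01] [529.25370323  68.11043086  30.        ]
[3.0338e+02 2.2594e+02 7.0800e+00 5.1000e+01 9.0000e-02] [515.18877654   9.86816216  30.        ] r 7.077042742480357 bore [3.0317e+02 2.2590e+02 3.0700e+00 4.8000e+01 1.3000e-01] [515.2649014  10.4265672  30.       ]
[3.2580e+02 2.3214e+02 7.0700e+00 5.0000e+01 9.0000e-02] [500.46810358 -48.63921758  30.        ] r 7.066854765296843 bore [3.2610e+02 2.3196e+02 3.1200e+00 5.5000e+01 1.0000e-01] [500.94834252 -49.38878006  30.        ]
top [193.16 227.02   2.61  71.     0.31] [500.34745926 283.49949758 110.        ] [500.28239478 283.28601313 110.        ]
collar [1.9682e+02 2.2871e+02 5.1200e+00 4.1000e+01 1.3000e-01] [501.03312718 285.32501436  34.        ] [500.71268846 283.93869411  34.        ]
plate [582.2  94.9  16. ]
plate [532.3 -96.7  16. ]
plate [450.8 -77.9  16. ]
plate [496.5 116.2  16. ]
tray rim [ 612.5 -219.2   30. ]
tray rim [ 596.8 -347.4   30. ]
tray rim [ 455.3 -329.6   30. ]
tray rim [ 467.  -199.7   30. ]
stand [538.  311.3  30. ]
stand [528.7 244.8  30. ]
stand [464.9 255.5  30. ]
stand [473.7 320.4  30. ]
die scene [527.20430746  64.93409838  30.        ]
die scene [512.81257394   7.51764405  30.        ]
die scene [497.59219607 -51.27160973  30.        ]
gauge top [502.61541072 276.53345488 110.        ] collar [497.56202609 281.91312116  34.        ]
[ 0.15948765 -0.47366411  0.20199461] [[-0.     0.319 -0.948]
 [ 0.001 -0.948 -0.319]
 [-1.    -0.001 -0.   ]]
```

>>> arm_command:
  motion:
    - {"roll":-0.125}
    - {"roll":-0.125}
    - {"roll":-0.125}
    - {"roll":-0.125}
    - {"roll":-0.125}
    - {"roll":-0.125}
    - {"roll":-0.125}
    - {"roll":-0.125}

```text
schema error: expected keys x, y, z, roll, fingers
```

>>> arm_command:
  motion:
    - {"y":0.0073,"z":-0.04}
    - {"y":0.0073,"z":-0.04}
    - {"y":0.0073,"z":-0.04}
    - {"y":0.0073,"z":-0.04}
    - {"y":0.0073,"z":-0.04}
    - {"y":0.0073,"z":-0.04}
    - {"y":0.0073,"z":-0.04}
    - {"y":0.0073,"z":-0.04}
    - {"y":0.0073,"z":-0.04}
    - {"y":0.0073,"z":-0.04}
    - {"y":0.0073,"z":-0.04}
    - {"y":0.0073,"z":-0.04}
    - {"y":0.0073,"z":-0.04}
    - {"y":0.0073,"z":-0.04}
    - {"y":0.0073,"z":-0.04}
    - {"y":0.0073,"z":-0.04}
    - {"y":0.0073,"z":-0.04}
    - {"y":0.0073,"z":-0.04}
    - {"y":0.0073,"z":-0.04}
    - {}

```text
schema error: expected keys x, y, z, roll, fingers
```

```bash
cat >> h.py <<'E'
def go(x,y,z=None,yaw=None):
    p,R,o=tool(); d=np.array([x,y,p[2] if z is None else z])-p
    np.set_printoptions(suppress=True)
    print('t',round(o["clock"],2),'p',(p*1000).round(1),'yaw_y',np.degrees(np.arctan2(R[1,1],R[0,1])).round(2),'tilt',R[:,0].round(4),'F',np.round(o["ft_force"],1),'w',round(o["grip_width"],4),'j6',round(o["joint_pos"][5],2))
    print('tool delta mm',(R.T@d*1000).round(1), 'n rows',np.ceil(np.linalg.norm(d)/.0415))
E
python3 -c "
from h import *
go(.500,.282,.2)"
```

```text
t 0.3 p [ 159.5 -473.7  202. ] yaw_y -71.39 tilt [-0.0002  0.0006 -1.    ] F [ 0.2  0.7 -0.5] w 0.0853 j6 1.57
tool delta mm [   2.4 -607.5 -563.8] n rows 20.0
```

>>> arm_command:
  motion:
    - {"x":0,"y":0,"z":0,"roll":-0.125,"fingers":1}
    - {"x":0,"y":0,"z":0,"roll":-0.125,"fingers":1}
    - {"x":0,"y":0,"z":0,"roll":-0.125,"fingers":1}
    - {"x":0,"y":0,"z":0,"roll":-0.125,"fingers":1}
    - {"x":0,"y":0,"z":0,"roll":-0.125,"fingers":1}
    - {"x":0,"y":0,"z":0,"roll":-0.125,"fingers":1}
    - {"x":0,"y":0,"z":0,"roll":-0.125,"fingers":1}
    - {"x":0,"y":0,"z":0,"roll":-0.125,"fingers":1}

```text
clock: 0.97
eef_pos: [0.1593, -0.473, 0.2011]
tool_rot: [0.557, 0.438, -0.556, 0.436]
ft_force: [0.7, 0.5, -0.0]
grip_width: 0.0855
```

```bash
python3 -c "
from h import *
go(.500,.282,.2)"
```

```text
t 0.97 p [ 159.3 -473.   201.1] yaw_y -13.74 tilt [-0.0009  0.0026 -1.    ] F [ 0.7  0.5 -0. ] w 0.0855 j6 0.56
tool delta mm [   2.8  151.7 -814.3] n rows 20.0
```

>>> arm_command:
  motion:
    - {"x":0,"y":0.0075,"z":-0.04,"roll":0,"fingers":1}
    - {"x":0,"y":0.0075,"z":-0.04,"roll":0,"fingers":1}
    - {"x":0,"y":0.0075,"z":-0.04,"roll":0,"fingers":1}
    - {"x":0,"y":0.0075,"z":-0.04,"roll":0,"fingers":1}
    - {"x":0,"y":0.0075,"z":-0.04,"roll":0,"fingers":1}
    - {"x":0,"y":0.0075,"z":-0.04,"roll":0,"fingers":1}
    - {"x":0,"y":0.0075,"z":-0.04,"roll":0,"fingers":1}
    - {"x":0,"y":0.0075,"z":-0.04,"roll":0,"fingers":1}
    - {"x":0,"y":0.0075,"z":-0.04,"roll":0,"fingers":1}
    - {"x":0,"y":0.0075,"z":-0.04,"roll":0,"fingers":1}
    - {"x":0,"y":0.0075,"z":-0.04,"roll":0,"fingers":1}
    - {"x":0,"y":0.0075,"z":-0.04,"roll":0,"fingers":1}
    - {"x":0,"y":0.0075,"z":-0.04,"roll":0,"fingers":1}
    - {"x":0,"y":0.0075,"z":-0.04,"roll":0,"fingers":1}
    - {"x":0,"y":0.0075,"z":-0.04,"roll":0,"fingers":1}
    - {"x":0,"y":0.0075,"z":-0.04,"roll":0,"fingers":1}
    - {"x":0,"y":0.0075,"z":-0.04,"roll":0,"fingers":1}
    - {"x":0,"y":0.0075,"z":-0.04,"roll":0,"fingers":1}
    - {"x":0,"y":0.0075,"z":-0.04,"roll":0,"fingers":1}
    - {"x":0,"y":0.0,"z":0,"roll":0,"fingers":1}

```text
clock: 2.63
eef_pos: [0.4851, 0.2497, 0.2005]
tool_rot: [0.56, 0.433, -0.554, 0.438]
ft_force: [0.3, -0.2, 0.3]
grip_width: 0.0854
```

```bash
python3 -c "
from h import *
go(.500,.282,.2)
s=camera('scene'); crop(s,180,20,400,220,3,'s2.png')
c=camera('top'); crop(c,140,150,340,290,4,'t5.png')
"
```

```text
t 2.63 p [485.1 249.7 200.5] yaw_y -13.93 tilt [ 0.0119  0.0004 -0.9999] F [ 0.3 -0.2  0.3] w 0.0854 j6 2.29
tool delta mm [  0.7   6.7 -35. ] n rows 1.0
```

View pics/s2.png

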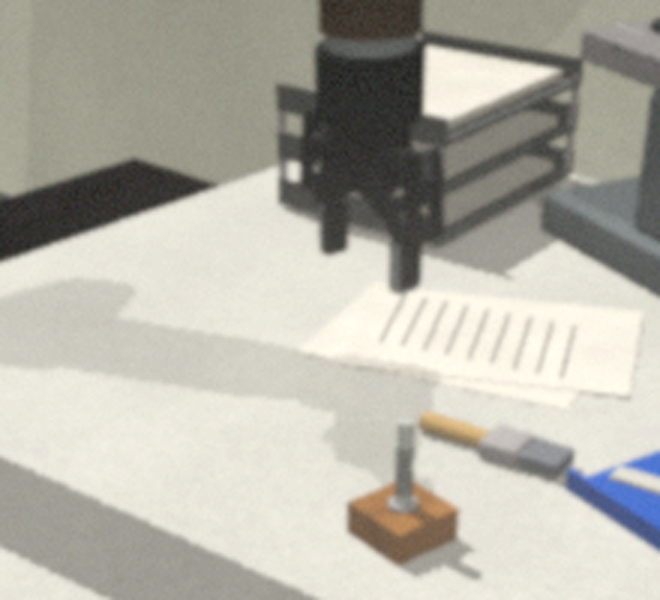

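View pics/t5.png

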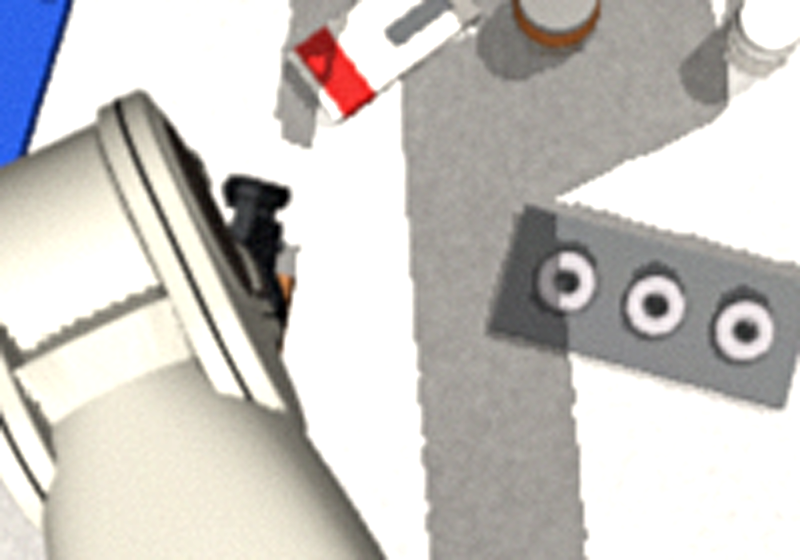

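>>> arm_command:
  motion:
    - {"x":0,"y":0.0065,"z":-0.035,"roll":0,"fingers":1}
    - {"x":0.02,"y":0,"z":0,"roll":0,"fingers":1}
    - {"x":0.03,"y":0,"z":0,"roll":0,"fingers":1}
    - {"x":0,"y":0,"z":0,"roll":0,"fingers":1}
    - {"x":0,"y":0,"z":0,"roll":0,"fingers":1}

```text
clock: 3.15
eef_pos: [0.4959, 0.271, 0.1507]
tool_rot: [0.559, 0.43, -0.558, 0.437]
ft_force: [0.5, -0.2, 0.5]
grip_width: 0.0853
```

```bash
python3 -c "
from h import *
go(.500,.2815,.05)
s=camera('scene'); crop(s,240,80,380,220,5,'s3.png')
"
```

```text
t 3.15 p [495.9 271.  150.7] yaw_y -14.42 tilt [ 0.0071 -0.007  -1.    ] F [ 0.5 -0.2  0.5] w 0.0853 j6 2.33
tool delta mm [100.7   0.5 -11.7] n rows 3.0
```

View pics/s3.png

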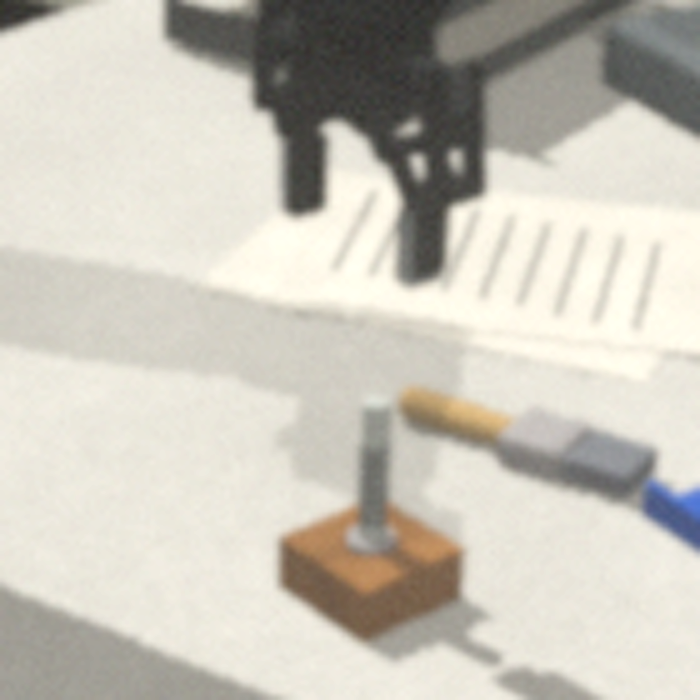

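>>> arm_command:
  motion:
    - {"x":0,"y":0,"z":-0.012,"roll":0,"fingers":1}
    - {"x":0,"y":0,"z":0,"roll":0,"fingers":1}
    - {"x":0.02,"y":0,"z":0,"roll":0,"fingers":1}
    - {"x":0.03,"y":0,"z":0,"roll":0,"fingers":1}
    - {"x":0.03,"y":0,"z":0,"roll":0,"fingers":1}
    - {"x":0.01,"y":0,"z":0,"roll":0,"fingers":1}
    - {"x":0,"y":0,"z":0,"roll":0,"fingers":1}
    - {"x":0,"y":0,"z":0,"roll":0,"fingers":1}

```text
clock: 3.87
eef_pos: [0.5084, 0.2853, 0.0732]
tool_rot: [0.568, 0.427, -0.551, 0.437]
ft_force: [0.4, -0.7, -0.3]
grip_width: 0.0856
```

```bash
python3 -c "
from h import *
go(.500,.2815,.05)
s=camera('scene'); crop(s,240,80,380,220,5,'s4.png')
"
```

```text
t 3.87 p [508.4 285.3  73.2] yaw_y -14.66 tilt [ 0.0276  0.0041 -0.9996] F [ 0.4 -0.7 -0.3] w 0.0856 j6 2.34
tool delta mm [23.  -7.8  6.1] n rows 1.0
```

View pics/s4.png

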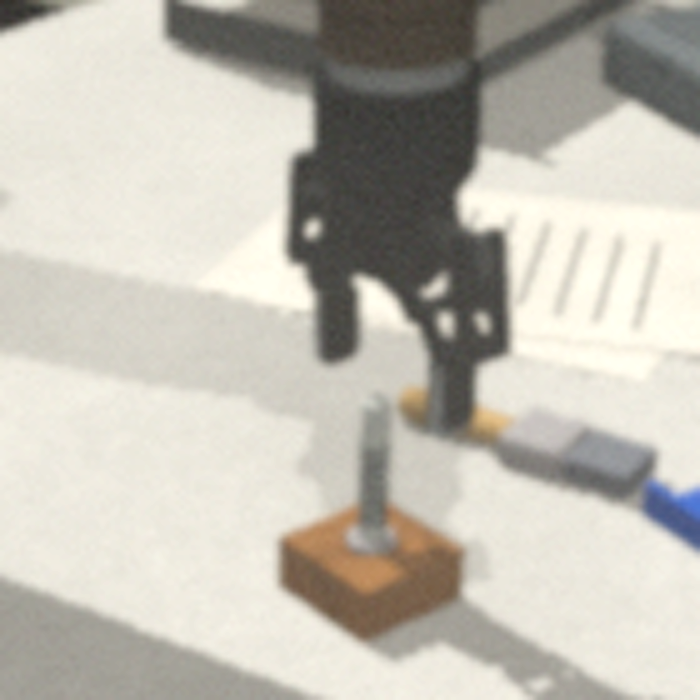

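>>> arm_command:
  motion:
    - {"x":0,"y":-0.0078,"z":0.006,"roll":0,"fingers":1}
    - {"x":0,"y":0,"z":0,"roll":0,"fingers":1}
    - {"x":0,"y":0,"z":0,"roll":0,"fingers":1}

```text
clock: 4.17
eef_pos: [0.503, 0.2836, 0.0789]
tool_rot: [0.572, 0.427, -0.548, 0.437]
ft_force: [-0.3, -0.4, 0.6]
grip_width: 0.0855
```

```bash
python3 -c "
from h import *
go(.500,.2815,.05)
"
```

```text
t 4.17 p [503.  283.6  78.9] yaw_y -14.67 tilt [ 0.0361  0.0089 -0.9993] F [-0.3 -0.4  0.6] w 0.0855 j6 2.35
tool delta mm [28.8 -3.4  3.3] n rows 1.0
```

>>> arm_command:
  motion:
    - {"x":-0.01,"y":0,"z":0,"roll":0,"fingers":1}
    - {"x":-0.01,"y":0,"z":0,"roll":0,"fingers":1}
    - {"x":0,"y":0,"z":0,"roll":0,"fingers":1}

```text
clock: 4.42
eef_pos: [0.5045, 0.2846, 0.104]
tool_rot: [0.573, 0.426, -0.546, 0.438]
ft_force: [1.0, 0.4, 0.1]
grip_width: 0.0854
```

```bash
python3 -c "
from h import *
go(.500,.2815,.05)
"
```

```text
t 4.42 p [504.5 284.6 104. ] yaw_y -14.69 tilt [ 0.0408  0.0115 -0.9991] F [1.  0.4 0.1] w 0.0854 j6 2.35
tool delta mm [53.7 -5.6  5.3] n rows 2.0
```

>>> arm_command:
  motion:
    - {"x":0.004,"y":0,"z":0,"roll":0,"fingers":1}
    - {"x":0.004,"y":0,"z":0,"roll":0,"fingers":1}
    - {"x":0.004,"y":0,"z":0,"roll":0,"fingers":1}
    - {"x":0.004,"y":0,"z":0,"roll":0,"fingers":1}
    - {"x":0.004,"y":0,"z":0,"roll":0,"fingers":1}

```text
clock: 4.83
eef_pos: [0.5078, 0.2861, 0.0853]
tool_rot: [0.576, 0.426, -0.544, 0.438]
ft_force: [0.2, -0.4, -0.6]
grip_width: 0.0857
```

```bash
python3 -c "
from h import *
go(.500,.2815,.05)
"
```

```text
t 4.83 p [507.8 286.1  85.3] yaw_y -14.7 tilt [ 0.0462  0.0145 -0.9988] F [ 0.2 -0.4 -0.6] w 0.0857 j6 2.35
tool delta mm [34.8 -7.8  7.4] n rows 1.0
```

```bash
python3 -c "
from h import *
o=get_obs(); print(np.round(o['joint_pos'],4),np.round(o['joint_vel'],4))
"
```

```text
[ 0.5191  0.4377 -0.0286  1.0572 -0.0103  2.3456] [-0.0007  0.0596 -0.0761 -0.1235 -0.0009 -0.0009]
```

>>> arm_command:
  motion:
    - {"x":0,"y":-0.0078,"z":0.0074,"roll":0,"fingers":1}
    - {"x":0,"y":0,"z":0,"roll":0,"fingers":1}

```text
clock: 5.0
eef_pos: [0.4967, 0.28, 0.0815]
tool_rot: [0.574, 0.426, -0.545, 0.438]
ft_force: [-0.3, -0.5, -0.3]
grip_width: 0.0853
```

```bash
python3 -c "
from h import *
o=get_obs(); print(np.round(o['joint_pos'],4),np.round(o['joint_vel'],4))
go(.500,.2815,.05)
"
```

```text
[ 0.5193  0.4219 -0.0641  1.0425 -0.0104  2.3459] [-0.0012  0.0474  0.0419 -0.033  -0.0012 -0.0012]
t 5.0 p [496.7 280.   81.5] yaw_y -14.69 tilt [ 0.0419  0.012  -0.999 ] F [-0.3 -0.5 -0.3] w 0.0853 j6 2.35
tool delta mm [31.6  1.6 -1.6] n rows 1.0
```

>>> arm_command:
  motion:
    - {"x":0,"y":0,"z":0,"roll":0,"fingers":1}
    - {"x":0,"y":0,"z":0,"roll":0,"fingers":1}
    - {"x":0,"y":0,"z":0,"roll":0,"fingers":1}
    - {"x":0,"y":0,"z":0,"roll":0,"fingers":1}

```text
clock: 5.33
eef_pos: [0.4968, 0.28, 0.0798]
tool_rot: [0.573, 0.426, -0.546, 0.438]
ft_force: [0.3, 0.5, -0.4]
grip_width: 0.0854
```

```bash
python3 -c "
from h import *
o=get_obs(); print(np.round(o['joint_pos'],4),np.round(o['joint_vel'],4))
go(.500,.2815,.05)
"
```

```text
[ 0.5192  0.4249 -0.064   1.0414 -0.0103  2.3459] [ 0.0006  0.0047  0.0083 -0.0045  0.0007  0.0007]
t 5.33 p [496.8 280.   79.8] yaw_y -14.69 tilt [ 0.0402  0.0111 -0.9991] F [ 0.3  0.5 -0.4] w 0.0854 j6 2.35
tool delta mm [30.   1.6 -1.7] n rows 1.0
```

>>> arm_command:
  motion:
    - {"x":-0.02,"y":0,"z":0,"roll":0,"fingers":1}
    - {"x":0,"y":0,"z":0,"roll":0,"fingers":1}
    - {"x":0,"y":0,"z":0,"roll":0,"fingers":1}

```text
clock: 5.58
eef_pos: [0.4963, 0.2799, 0.0996]
tool_rot: [0.573, 0.426, -0.546, 0.438]
ft_force: [-0.6, 0.3, 0.2]
grip_width: 0.0852
```

```bash
python3 -c "
from h import *
go(.500,.2815,.05)
"
```

```text
t 5.58 p [496.3 279.9  99.6] yaw_y -14.69 tilt [ 0.0395  0.0106 -0.9992] F [-0.6  0.3  0.2] w 0.0852 j6 2.35
tool delta mm [49.7  1.4 -1.5] n rows 2.0
```

>>> arm_command:
  motion:
    - {"x":0,"y":-0.015,"z":0.015,"roll":0,"fingers":1}
    - {"x":0,"y":0,"z":0,"roll":0,"fingers":1}
    - {"x":0,"y":0,"z":0,"roll":0,"fingers":1}

```text
clock: 5.83
eef_pos: [0.4784, 0.2694, 0.0984]
tool_rot: [0.574, 0.426, -0.546, 0.438]
ft_force: [0.2, -0.1, 0.8]
grip_width: 0.0854
```

```bash
python3 -c "
from h import *
go(.500,.2815,.05)
"
```

```text
t 5.83 p [478.4 269.4  98.4] yaw_y -14.69 tilt [ 0.041   0.0115 -0.9991] F [ 0.2 -0.1  0.8] w 0.0854 j6 2.35
tool delta mm [ 49.3  16.1 -16.1] n rows 2.0
```

>>> arm_command:
  motion:
    - {"x":0,"y":0.015,"z":-0.015,"roll":0,"fingers":1}
    - {"x":0,"y":0,"z":0,"roll":0,"fingers":1}
    - {"x":0,"y":0,"z":0,"roll":0,"fingers":1}

```text
clock: 6.08
eef_pos: [0.4962, 0.2798, 0.098]
tool_rot: [0.573, 0.426, -0.547, 0.438]
ft_force: [-0.5, 0.6, -0.2]
grip_width: 0.0858
```

```bash
python3 -c "
from h import *
go(.500,.2815,.05)
"
```

```text
t 6.08 p [496.2 279.8  98. ] yaw_y -14.69 tilt [ 0.0387  0.0102 -0.9992] F [-0.5  0.6 -0.2] w 0.0858 j6 2.35
tool delta mm [48.1  1.6 -1.6] n rows 2.0
```

>>> arm_command:
  motion:
    - {"x":-0.03,"y":0,"z":0,"roll":0,"fingers":1}
    - {"x":-0.03,"y":0,"z":0,"roll":0,"fingers":1}
    - {"x":0,"y":0,"z":0,"roll":0,"fingers":1}
    - {"x":0,"y":0,"z":0,"roll":0,"fingers":1}

```text
clock: 6.42
eef_pos: [0.4927, 0.2786, 0.1571]
tool_rot: [0.571, 0.427, -0.549, 0.437]
ft_force: [-0.4, -1.1, -0.9]
grip_width: 0.0851
```

```bash
python3 -c "
from h import *
go(.500,.2815,.05)
"
```

```text
t 6.42 p [492.7 278.6 157.1] yaw_y -14.69 tilt [ 0.0337  0.0073 -0.9994] F [-0.4 -1.1 -0.9] w 0.0851 j6 2.35
tool delta mm [107.3   3.1  -3. ] n rows 3.0
```

>>> arm_command:
  motion:
    - {"x":0.03,"y":0,"z":0,"roll":0,"fingers":1}
    - {"x":0.03,"y":0,"z":0,"roll":0,"fingers":1}
    - {"x":0,"y":0,"z":0,"roll":0,"fingers":1}
    - {"x":0,"y":0,"z":0,"roll":0,"fingers":1}

```text
clock: 6.75
eef_pos: [0.4966, 0.28, 0.0973]
tool_rot: [0.573, 0.426, -0.546, 0.438]
ft_force: [0.4, -0.3, -0.2]
grip_width: 0.0854
```

```bash
python3 -c "
from h import *
go(.500,.2815,.05)
"
```

```text
t 6.75 p [496.6 280.   97.3] yaw_y -14.69 tilt [ 0.0393  0.0105 -0.9992] F [ 0.4 -0.3 -0.2] w 0.0854 j6 2.35
tool delta mm [47.4  1.3 -1.3] n rows 2.0
```

>>> arm_command:
  motion:
    - {"x":-0.03,"y":0,"z":0,"roll":0,"fingers":1}
    - {"x":-0.03,"y":0,"z":0,"roll":0,"fingers":1}
    - {"x":-0.03,"y":0,"z":0,"roll":0,"fingers":1}
    - {"x":-0.03,"y":0,"z":0,"roll":0,"fingers":1}
    - {"x":0,"y":0,"z":0,"roll":0,"fingers":1}
    - {"x":0,"y":0,"z":0,"roll":0,"fingers":1}

```text
clock: 7.25
eef_pos: [0.489, 0.2773, 0.2238]
tool_rot: [0.57, 0.427, -0.549, 0.437]
ft_force: [0.2, -0.7, -1.3]
grip_width: 0.0855
```

```bash
python3 -c "
from h import *
go(.500,.2815,.05)
o=get_obs(); print(np.round(o['joint_pos'],4),np.round(o['joint_vel'],4))
"
```

```text
t 7.25 p [489.  277.3 223.8] yaw_y -14.69 tilt [ 0.0328  0.0068 -0.9994] F [ 0.2 -0.7 -1.3] w 0.0855 j6 2.35
tool delta mm [174.1   4.3  -4.3] n rows 5.0
[ 0.5219  0.3304  0.1822  1.3908 -0.0104  2.3486] [ 0.0011 -0.0499  0.0897  0.0447  0.0003 -0.0011]
```

>>> arm_command:
  motion:
    - {"x":0.03,"y":0,"z":0,"roll":0,"fingers":1}
    - {"x":0,"y":0,"z":0,"roll":0,"fingers":1}
    - {"x":0.03,"y":0,"z":0,"roll":0,"fingers":1}
    - {"x":0,"y":0,"z":0,"roll":0,"fingers":1}
    - {"x":0.03,"y":0,"z":0,"roll":0,"fingers":1}
    - {"x":0,"y":0,"z":0,"roll":0,"fingers":1}
    - {"x":0,"y":0,"z":0,"roll":0,"fingers":1}

```text
clock: 7.83
eef_pos: [0.4927, 0.2783, 0.1395]
tool_rot: [0.572, 0.427, -0.547, 0.437]
ft_force: [0.1, 0.5, 1.3]
grip_width: 0.0852
```

```bash
python3 -c "
from h import *
go(.500,.2815,.05)
o=get_obs(); print(np.round(o['joint_pos'],4),np.round(o['joint_vel'],4))
"
```

```text
t 7.83 p [492.7 278.3 139.5] yaw_y -14.69 tilt [ 0.0372  0.0095 -0.9993] F [0.1 0.5 1.3] w 0.0852 j6 2.35
tool delta mm [89.7  3.3 -3.3] n rows 3.0
[ 0.5203  0.3724  0.0213  1.1826 -0.0103  2.347 ] [ 0.0004  0.0341 -0.0494  0.0161 -0.0001 -0.0008]
```

>>> arm_command:
  motion:
    - {"x":0,"y":-0.025,"z":0.025,"roll":0,"fingers":1}
    - {"x":0,"y":-0.025,"z":0.025,"roll":0,"fingers":1}
    - {"x":0,"y":-0.025,"z":0.025,"roll":0,"fingers":1}
    - {"x":0,"y":0,"z":0,"roll":0,"fingers":1}
    - {"x":0,"y":0,"z":0,"roll":0,"fingers":1}

```text
clock: 8.25
eef_pos: [0.4027, 0.2257, 0.143]
tool_rot: [0.575, 0.426, -0.545, 0.438]
ft_force: [1.0, 0.9, 0.1]
grip_width: 0.0858
```

```bash
python3 -c "
from h import *
go(.500,.2815,.05)
o=get_obs(); print(np.round(o['joint_pos'],4),np.round(o['joint_vel'],4))
"
```

```text
t 8.25 p [402.7 225.7 143. ] yaw_y -14.7 tilt [ 0.0434  0.013  -0.999 ] F [1.  0.9 0.1] w 0.0858 j6 2.34
tool delta mm [ 97.9  76.3 -76.4] n rows 4.0
[ 0.5182  0.1654 -0.2505  1.1108 -0.0102  2.3448] [-0.0014 -0.0733 -0.0484  0.0737  0.0006  0.0008]
```

>>> arm_command:
  motion:
    - {"x":0,"y":0.025,"z":-0.025,"roll":0,"fingers":1}
    - {"x":0,"y":0.025,"z":-0.025,"roll":0,"fingers":1}
    - {"x":0,"y":0.025,"z":-0.025,"roll":0,"fingers":1}
    - {"x":0,"y":0,"z":0,"roll":0,"fingers":1}
    - {"x":0,"y":0,"z":0,"roll":0,"fingers":1}

```text
clock: 8.67
eef_pos: [0.4998, 0.2826, 0.1564]
tool_rot: [0.577, 0.426, -0.542, 0.438]
ft_force: [-0.5, -1.0, 1.0]
grip_width: 0.0853
```

```bash
python3 -c "
from h import *
go(.500,.2815,.05)
o=get_obs(); print(np.round(o['joint_pos'],4),np.round(o['joint_vel'],4))
"
```

```text
t 8.67 p [499.8 282.6 156.4] yaw_y -14.71 tilt [ 0.0507  0.0172 -0.9986] F [-0.5 -1.   1. ] w 0.0853 j6 2.35
tool delta mm [106.2  -4.3   4.2] n rows 3.0
[ 0.5206  0.3653  0.0552  1.2081 -0.0103  2.3472] [ 0.0029  0.0603  0.1367 -0.0139 -0.0011  0.0011]
```

>>> arm_command:
  motion:
    - {"x":0,"y":0,"z":0,"roll":-0.125,"fingers":1}
    - {"x":0,"y":0,"z":0,"roll":-0.125,"fingers":1}
    - {"x":0,"y":0,"z":0,"roll":-0.125,"fingers":1}
    - {"x":0,"y":0,"z":0,"roll":-0.125,"fingers":1}
    - {"x":0,"y":0,"z":0,"roll":-0.125,"fingers":1}
    - {"x":0,"y":0,"z":0,"roll":-0.125,"fingers":1}
    - {"x":0,"y":0,"z":0,"roll":-0.125,"fingers":1}
    - {"x":0,"y":0,"z":0,"roll":-0.125,"fingers":1}
    - {"x":0,"y":0,"z":0,"roll":-0.125,"fingers":1}
    - {"x":0,"y":0,"z":0,"roll":-0.125,"fingers":1}
    - {"x":0,"y":0,"z":0,"roll":-0.125,"fingers":1}
    - {"x":0,"y":0,"z":0,"roll":-0.125,"fingers":1}
    - {"x":0,"y":0,"z":0,"roll":-0.125,"fingers":1}
    - {"x":0,"y":0,"z":0,"roll":-0.125,"fingers":1}
    - {"x":0,"y":0,"z":0,"roll":-0.125,"fingers":1}
    - {"x":0,"y":0,"z":0,"roll":-0.125,"fingers":1}
    - {"x":0,"y":0,"z":0,"roll":-0.125,"fingers":1}
    - {"x":0,"y":0,"z":0,"roll":0,"fingers":1}

```text
clock: 10.17
eef_pos: [0.5117, 0.2895, 0.1909]
tool_rot: [-0.099, 0.665, 0.117, 0.731]
ft_force: [1.0, 0.1, 0.9]
grip_width: 0.0854
```

```bash
python3 -c "
from h import *
go(.500,.2815,.05)
o=get_obs(); print(np.round(o['joint_pos'],4),np.round(o['joint_vel'],4))
"
```

```text
t 10.17 p [511.7 289.5 190.9] yaw_y 107.57 tilt [ 0.0895  0.0393 -0.9952] F [1.  0.1 0.9] w 0.0854 j6 0.21
tool delta mm [138.9  -5.6 -27.2] n rows 4.0
[ 0.5209  0.3373  0.1021  1.2383 -0.0105  0.2142] [ 0.0008 -0.0221  0.0218  0.0159  0.0018  0.0828]
```

>>> arm_command:
  motion:
    - {"x":0,"y":-0.007,"z":-0.034,"roll":0,"fingers":1}
    - {"x":0,"y":-0.007,"z":-0.034,"roll":0,"fingers":1}
    - {"x":0,"y":-0.007,"z":-0.034,"roll":0,"fingers":1}
    - {"x":0,"y":0,"z":0,"roll":0,"fingers":1}
    - {"x":0,"y":0,"z":0,"roll":0,"fingers":1}
    - {"x":0,"y":0,"z":0,"roll":0,"fingers":1}
    - {"x":0,"y":0,"z":0,"roll":0,"fingers":1}
    - {"x":0,"y":0,"z":0,"roll":0,"fingers":1}

```text
clock: 10.83
eef_pos: [0.4197, 0.2385, 0.1848]
tool_rot: [-0.09, 0.663, 0.111, 0.735]
ft_force: [-0.4, -0.3, -0.2]
grip_width: 0.0852
```

```bash
python3 -c "
from h import *
go(.500,.2815,.05)
o=get_obs(); print(np.round(o['joint_pos'],4),np.round(o['joint_vel'],4))
"
```

```text
t 10.83 p [419.7 238.5 184.8] yaw_y 106.45 tilt [ 0.0961  0.0431 -0.9944] F [-0.4 -0.3 -0.2] w 0.0852 j6 0.24
tool delta mm [143.7  16.6  74.6] n rows 4.0
[ 0.5242  0.1274 -0.1876  1.1509 -0.0108  0.2374] [-0.0011  0.0038  0.0352 -0.0019  0.0005  0.0107]
```

```bash
cat >> h.py <<'E'
def st(tag=''):
    p,R,o=tool(); q=np.array(o['joint_pos']); print(tag,round(o['clock'],2),(p*1000).round(1),'tilt',R[:2,0].round(4),'sum',(q[1]+q[3]-q[2]-np.pi/2).round(4),q[1:4].round(4),'v',np.round(o['joint_vel'][1:4],3),'F',np.round(o['ft_force'],1))
E
python3 -c "
from h import *
st();camera('top');st();camera('top');st()
"
```

```text
10.83 [419.7 238.5 184.8] tilt [0.0961 0.0431] sum -0.1049 [ 0.1274 -0.1876  1.1509] v [ 0.004  0.035 -0.002] F [-0.4 -0.3 -0.2]
 10.88 [420.1 238.7 185. ] tilt [0.0966 0.0433] sum -0.1055 [ 0.1276 -0.1871  1.1506] v [ 0.004 -0.005 -0.002] F [-0.2 -0.7 -0.2]
 10.93 [419.8 238.6 184.6] tilt [0.0959 0.043 ] sum -0.1048 [ 0.1279 -0.1876  1.1505] v [ 0.006 -0.011  0.001] F [ 0.4 -0.5 -0.4]
```

>>> arm_command:
  motion:
    - {"x":0.03,"y":0,"z":0,"roll":0,"fingers":1}

```text
clock: 11.02
eef_pos: [0.4273, 0.2425, 0.1601]
tool_rot: [-0.089, 0.659, 0.113, 0.738]
ft_force: [1.0, 1.0, -0.1]
grip_width: 0.0853
```

```bash
python3 -c "
from h import *
st();camera('top');st();camera('top');st();camera('top');st()
"
```

```text
11.02 [427.3 242.5 160.1] tilt [0.1062 0.049 ] sum -0.1167 [ 0.1509 -0.2282  1.075 ] v [ 0.377 -0.641 -1.017] F [ 1.   1.  -0.1]
 11.07 [423.1 240.1 151.2] tilt [0.0946 0.0422] sum -0.1033 [ 0.1588 -0.241   1.0677] v [ 0.015 -0.046  0.153] F [-0.3  0.2 -3.6]
 11.12 [421.2 239.  151.6] tilt [0.0905 0.0399] sum -0.0985 [ 0.1581 -0.2403  1.0739] v [-0.023  0.043  0.079] F [-0.9 -0.4 -0.7]
 11.17 [421.5 239.1 153. ] tilt [0.0915 0.0404] sum -0.0997 [ 0.1568 -0.2381  1.0762] v [-0.026  0.041  0.02 ] F [-0.9  0.6 -0.3]
```

>>> arm_command:
  motion:
    - {"x":-0.041,"y":0,"z":0,"roll":0,"fingers":1}
    - {"x":0,"y":0,"z":0,"roll":0,"fingers":1}

```text
clock: 11.33
eef_pos: [0.416, 0.2365, 0.1936]
tool_rot: [-0.092, 0.667, 0.109, 0.731]
ft_force: [1.4, 0.1, 0.7]
grip_width: 0.0856
```

```bash
python3 -c "
from h import *
st();camera('top');st();camera('top');st();camera('top');st()
"
```

```text
11.33 [416.  236.5 193.6] tilt [0.0853 0.0368] sum -0.0924 [ 0.1245 -0.1664  1.1875] v [ 0.108 -0.162 -0.103] F [1.4 0.1 0.7]
 11.38 [414.3 235.5 189.9] tilt [0.0805 0.0341] sum -0.0868 [ 0.1273 -0.1723  1.1844] v [ 0.025 -0.074 -0.038] F [-0.8 -0.4 -0.8]
 11.43 [413.7 235.1 188.5] tilt [0.0789 0.0332] sum -0.085 [ 0.1281 -0.1748  1.1829] v [ 0.012 -0.037 -0.023] F [ 0.4 -0.2 -0.5]
 11.48 [413.3 234.9 187.7] tilt [0.0779 0.0326] sum -0.0838 [ 0.1286 -0.1762  1.1821] v [ 0.007 -0.023 -0.013] F [0.4 0.2 0.4]
```

>>> arm_command:
  motion:
    - {"x":-0.041,"y":0,"z":0,"roll":0,"fingers":1}
    - {"x":-0.041,"y":0,"z":0,"roll":0,"fingers":1}
    - {"x":0,"y":0,"z":0,"roll":0,"fingers":1}

```text
clock: 11.73
eef_pos: [0.4016, 0.2292, 0.266]
tool_rot: [-0.095, 0.676, 0.106, 0.723]
ft_force: [0.9, 0.3, 1.1]
grip_width: 0.0852
```

```bash
python3 -c "
from h import *
st();camera('top');st();camera('top');st();camera('top');st()
"
```

```text
11.73 [401.6 229.2 266. ] tilt [0.0638 0.0244] sum -0.0675 [ 0.0874 -0.0179  1.398 ] v [ 0.041 -0.101 -0.078] F [0.9 0.3 1.1]
 11.78 [401.  228.8 263.2] tilt [0.0611 0.0228] sum -0.0644 [ 0.0892 -0.023   1.3943] v [ 0.031 -0.088 -0.058] F [ 0.8 -0.3 -0.7]
 11.83 [400.3 228.4 261.1] tilt [0.0585 0.0213] sum -0.0613 [ 0.0906 -0.0265  1.3923] v [ 0.024 -0.058 -0.024] F [-0.8  0.2 -1. ]
 11.88 [399.7 228.  259.7] tilt [0.0561 0.0199] sum -0.0586 [ 0.0917 -0.0289  1.3916] v [ 0.017 -0.035 -0.009] F [-0.6  0.3 -0.9]
```

>>> arm_command:
  motion:
    - {"x":-0.041,"y":0,"z":0,"roll":0,"fingers":1}
    - {"x":-0.041,"y":0,"z":0,"roll":0,"fingers":1}
    - {"x":0,"y":0,"z":0,"roll":0,"fingers":1}

```text
clock: 12.13
eef_pos: [0.3866, 0.2214, 0.3313]
tool_rot: [-0.101, 0.689, 0.101, 0.71]
ft_force: [1.1, 0.1, 0.4]
grip_width: 0.0853
```

```bash
python3 -c "
from h import *
st();camera('top');camera('top');camera('top');camera('top');st()
"
```

```text
12.13 [386.6 221.4 331.3] tilt [0.0295 0.0044] sum -0.0277 [0.0881 0.1518 1.6068] v [ 0.039 -0.156 -0.088] F [1.1 0.1 0.4]
 12.33 [385.4 220.7 325.4] tilt [0.0225 0.0004] sum -0.0197 [0.0915 0.1408 1.6005] v [ 0.001 -0.008  0.003] F [0.2 0.  0.5]
```

>>> arm_command:
  motion:
    - {"x":-0.041,"y":0,"z":0,"roll":0,"fingers":1}
    - {"x":-0.041,"y":0,"z":0,"roll":0,"fingers":1}
    - {"x":0,"y":0,"z":0,"roll":0,"fingers":1}

```text
clock: 12.58
eef_pos: [0.3749, 0.2155, 0.3946]
tool_rot: [-0.107, 0.704, 0.095, 0.695]
ft_force: [-0.4, -0.3, 0.0]
grip_width: 0.0852
```

```bash
python3 -c "
from h import *
st();camera('top');camera('top');camera('top');camera('top');st();go(.5,.2815,.15)
"
```

```text
12.58 [374.9 215.5 394.6] tilt [-0.0105 -0.019 ] sum 0.0187 [0.1252 0.3584 1.8227] v [ 0.023 -0.185 -0.088] F [-0.4 -0.3  0. ]
 12.78 [374.4 215.2 389.5] tilt [-0.0161 -0.0222] sum 0.0251 [0.127  0.3471 1.816 ] v [-0.004 -0.006  0.003] F [ 0.1  0.3 -0.6]
t 12.78 p [374.4 215.2 389.5] yaw_y 106.4 tilt [-0.0161 -0.0222 -0.9996] F [ 0.1  0.3 -0.6] w 0.0852 j6 0.24
tool delta mm [236.   32.1 144.4] n rows 7.0
```

>>> arm_command:
  motion:
    - {"x":0.041,"y":0,"z":0,"roll":0,"fingers":1}
    - {"x":0.041,"y":0,"z":0,"roll":0,"fingers":1}
    - {"x":0,"y":0,"z":0,"roll":0,"fingers":1}

```text
clock: 13.03
eef_pos: [0.3701, 0.2117, 0.301]
tool_rot: [-0.109, 0.709, 0.093, 0.69]
ft_force: [-2.0, -1.3, -2.2]
grip_width: 0.0854
```

```bash
cat >> h.py <<'E'
def hold(n=3):
    for i in range(n): camera('scene')
E
python3 -c "
from h import *
st();hold(4);st();go(.5,.2815,.17)
"
```

```text
13.03 [370.1 211.7 301. ] tilt [-0.0232 -0.0263] sum 0.0333 [0.1002 0.0878 1.5917] v [-0.009  0.208  0.086] F [-2.  -1.3 -2.2]
 13.23 [378.9 216.8 314.9] tilt [ 0.0015 -0.012 ] sum 0.0047 [0.0964 0.1195 1.5986] v [-0.011  0.042 -0.004] F [-0.4  0.1  0.7]
t 13.23 p [378.9 216.8 314.9] yaw_y 106.39 tilt [ 0.0015 -0.012  -0.9999] F [-0.4  0.1  0.7] w 0.0857 j6 0.24
tool delta mm [144.3  29.6 134.7] n rows 5.0
```

>>> arm_command:
  motion:
    - {"x":0.029,"y":0.006,"z":0.027,"roll":0,"fingers":1}

```text
clock: 13.32
eef_pos: [0.4056, 0.2314, 0.2951]
tool_rot: [-0.103, 0.695, 0.099, 0.705]
ft_force: [0.8, 0.7, 1.3]
grip_width: 0.0852
```

```bash
python3 -c "
from h import *
hold(3);st()
"
```

```text
13.47 [405.4 231.1 287. ] tilt [ 0.0039 -0.0105] sum 0.0019 [0.1547 0.1159 1.5339] v [-0.041  0.005  0.039] F [ 0.2 -0.4 -0.3]
```

>>> arm_command:
  motion:
    - {"x":0.029,"y":0.006,"z":0.027,"roll":0,"fingers":1}

```text
clock: 13.55
eef_pos: [0.4315, 0.2454, 0.2665]
tool_rot: [-0.103, 0.695, 0.099, 0.705]
ft_force: [1.3, 1.3, 1.9]
grip_width: 0.0854
```

```bash
python3 -c "
from h import *
hold(3);st()
"
```

```text
13.7 [430.8 244.8 258. ] tilt [ 0.0033 -0.0109] sum 0.0026 [0.2171 0.1186 1.4748] v [-0.054  0.008  0.038] F [-1.  -1.   0.5]
```

>>> arm_command:
  motion:
    - {"x":0.029,"y":0.006,"z":0.027,"roll":0,"fingers":1}

```text
clock: 13.78
eef_pos: [0.4563, 0.2587, 0.2372]
tool_rot: [-0.103, 0.695, 0.098, 0.704]
ft_force: [1.5, -0.4, 1.5]
grip_width: 0.0851
```

```bash
python3 -c "
from h import *
hold(3);st();go(.5,.2815,.17)
"
```

```text
13.93 [455.2 257.9 228.4] tilt [ 0.0012 -0.0121] sum 0.005 [0.2823 0.128  1.4216] v [-0.066  0.01   0.033] F [-0.5 -0.1  0.3]
t 13.93 p [455.2 257.9 228.4] yaw_y 106.38 tilt [ 0.0012 -0.0121 -0.9999] F [-0.5 -0.1  0.3] w 0.0857 j6 0.24
tool delta mm [58.1 10.7 49.7] n rows 2.0
```

>>> arm_command:
  motion:
    - {"x":0.029,"y":0.0055,"z":0.025,"roll":0,"fingers":1}

```text
clock: 14.02
eef_pos: [0.4788, 0.2707, 0.2076]
tool_rot: [-0.104, 0.696, 0.098, 0.703]
ft_force: [0.2, 0.9, 1.5]
grip_width: 0.0856
```

```bash
python3 -c "
from h import *
hold(3);st()
"
```

```text
14.17 [477.3 269.7 199. ] tilt [-0.0009 -0.0133] sum 0.0074 [0.3447 0.1388 1.3723] v [-0.061  0.014  0.029] F [-0.2 -0.9  0.3]
```

>>> arm_command:
  motion:
    - {"x":0.029,"y":0.0055,"z":0.025,"roll":0,"fingers":1}

```text
clock: 14.25
eef_pos: [0.5007, 0.2823, 0.1785]
tool_rot: [-0.104, 0.697, 0.098, 0.702]
ft_force: [0.5, 0.7, 1.7]
grip_width: 0.0855
```

```bash
python3 -c "
from h import *
hold(3);st();go(.5,.2815,.05)
"
```

```text
14.4 [499.1 281.3 169.5] tilt [-0.003  -0.0145] sum 0.0098 [0.4089 0.1566 1.3284] v [-0.062  0.014  0.026] F [-0.7 -0.8  0.3]
t 14.4 p [499.1 281.3 169.5] yaw_y 106.38 tilt [-0.003  -0.0145 -0.9999] F [-0.7 -0.8  0.3] w 0.0853 j6 0.23
tool delta mm [119.5   1.5   1.8] n rows 3.0
```

>>> arm_command:
  motion:
    - {"x":0.04,"y":0.0015,"z":0.001,"roll":0,"fingers":1}

```text
clock: 14.48
eef_pos: [0.5049, 0.2854, 0.1396]
tool_rot: [-0.103, 0.696, 0.098, 0.704]
ft_force: [2.0, 1.9, 0.7]
grip_width: 0.0854
```

```bash
python3 -c "
from h import *
st();hold(1);st()
"
```

```text
14.48 [504.9 285.4 139.6] tilt [ 0.013  -0.0054] sum -0.0086 [0.4232 0.0994 1.2383] v [ 0.326 -0.921 -1.224] F [2.  1.9 0.7]
 14.53 [498.  281.8 127.1] tilt [-0.0041 -0.0149] sum 0.011 [0.4326 0.0803 1.2294] v [ 0.034 -0.063  0.18 ] F [-3.3 -2.5 -6.2]
```

>>> arm_command:
  motion:
    - {"x":0.04,"y":0,"z":0,"roll":0,"fingers":1}

```text
clock: 14.62
eef_pos: [0.5015, 0.2834, 0.0957]
tool_rot: [-0.104, 0.698, 0.098, 0.702]
ft_force: [1.2, 0.9, -0.2]
grip_width: 0.0853
```

```bash
python3 -c "
from h import *
st();hold(1);st();go(.5,.2815,.05)
"
```

```text
14.62 [501.5 283.4  95.7] tilt [ 0.0076 -0.0082] sum -0.0025 [0.4519 0.0248 1.1412] v [ 0.36  -0.88  -1.265] F [ 1.2  0.9 -0.2]
 14.67 [494.6 279.3  84.1] tilt [-0.0086 -0.0174] sum 0.0161 [0.4615 0.0077 1.133 ] v [ 0.03  -0.027  0.204] F [-3.  -1.9 -5. ]
t 14.67 p [494.6 279.3  84.1] yaw_y 106.4 tilt [-0.0086 -0.0174 -0.9998] F [-3.  -1.9 -5. ] w 0.0853 j6 0.23
tool delta mm [34.1  1.   6.3] n rows 1.0
```

>>> arm_command:
  motion:
    - {"x":0.034,"y":0.001,"z":0.005,"roll":0,"fingers":1}

```text
clock: 14.75
eef_pos: [0.5009, 0.2824, 0.0566]
tool_rot: [-0.105, 0.701, 0.096, 0.699]
ft_force: [1.7, 1.2, 1.6]
grip_width: 0.0852
```

```bash
python3 -c "
from h import *
st();hold(3);st();go(.5,.2815,.05)
s=camera('scene'); crop(s,240,80,380,220,5,'s5.png')
"
```

```text
14.75 [500.9 282.4  56.6] tilt [-0.0008 -0.013 ] sum 0.0071 [ 0.4921 -0.0205  1.0653] v [ 0.507 -0.498 -1.012] F [1.7 1.2 1.6]
 14.9 [497.  280.1  51. ] tilt [-0.0116 -0.0192] sum 0.0196 [ 0.4993 -0.025   1.0661] v [-0.036  0.067  0.008] F [ 1.1 -0.2  0.3]
t 14.9 p [497.  280.1  51. ] yaw_y 106.4 tilt [-0.0116 -0.0192 -0.9997] F [ 1.1 -0.2  0.3] w 0.0852 j6 0.23
tool delta mm [0.9 0.5 3.2] n rows 1.0
```

View pics/s5.png

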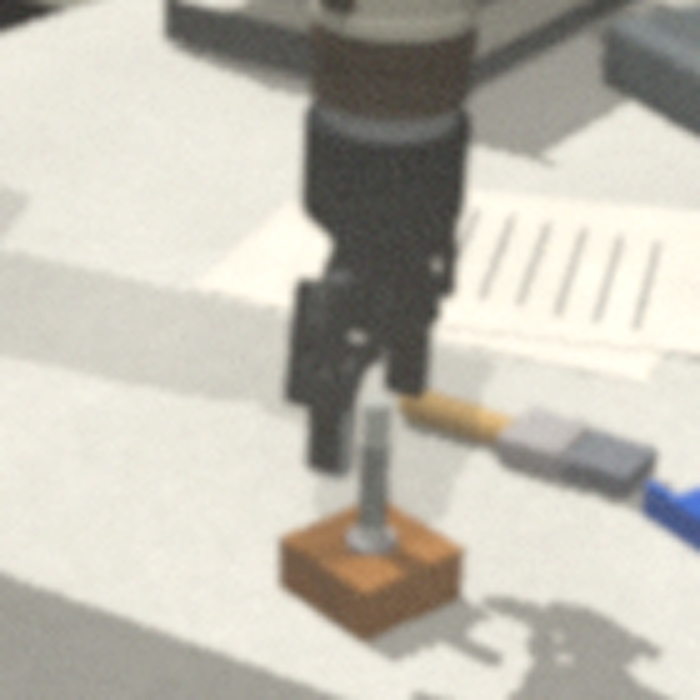

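>>> arm_command:
  motion:
    - {"x":0,"y":0,"z":0.003,"roll":0,"fingers":0}
    - {"x":0,"y":0,"z":0,"roll":0,"fingers":0}
    - {"x":0,"y":0,"z":0,"roll":0,"fingers":0}
    - {"x":0,"y":0,"z":0,"roll":0,"fingers":0}

```text
clock: 15.28
eef_pos: [0.5075, 0.2853, 0.0646]
tool_rot: [-0.104, 0.698, 0.097, 0.702]
ft_force: [-0.3, 0.5, -0.2]
grip_width: 0.039
```

```bash
python3 -c "
from h import *
st();hold(2);go(.5,.2815,.05)
s=camera('scene'); crop(s,240,80,380,220,5,'s6.png')
"
```

```text
15.28 [507.5 285.3  64.6] tilt [ 0.0067 -0.0088] sum -0.0015 [4.9090e-01 3.0000e-04 1.0788e+00] v [-0.026  0.026  0.015] F [-0.3  0.5 -0.2]
t 15.38 p [507.3 285.2  64. ] yaw_y 106.39 tilt [ 0.0062 -0.009  -0.9999] F [-0.7 -0.8 -0.8] w 0.0223 j6 0.23
tool delta mm [14.  -1.3 -8.1] n rows 1.0
```

View pics/s6.png

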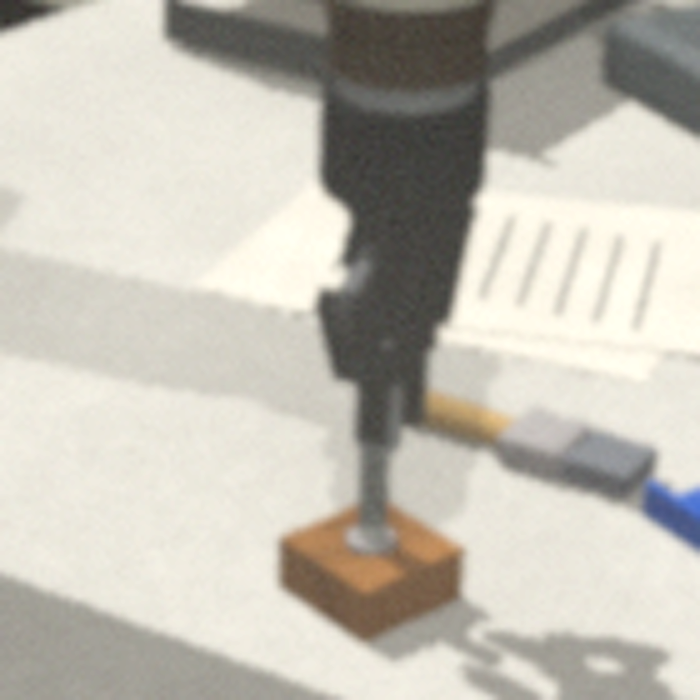

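>>> arm_command:
  motion:
    - {"x":0.013,"y":-0.001,"z":-0.007,"roll":0,"fingers":0.4}

```text
clock: 15.52
eef_pos: [0.5032, 0.2834, 0.0528]
tool_rot: [-0.104, 0.696, 0.098, 0.703]
ft_force: [1.0, -0.5, 0.4]
grip_width: 0.0258
```

```bash
python3 -c "
from h import *
hold(4);go(.5,.2815,.05);st()
"
```

```text
t 15.72 p [499.8 281.5  49.9] yaw_y 106.39 tilt [ 0.0035 -0.0106 -0.9999] F [ 0.4 -0.8  0.2] w 0.0341 j6 0.23
tool delta mm [-0.1 -0.   0.2] n rows 1.0
 15.72 [499.8 281.5  49.9] tilt [ 0.0035 -0.0106] sum 0.0022 [ 0.4923 -0.0395  1.0411] v [-0.004  0.021 -0.002] F [ 0.4 -0.8  0.2]
```

>>> arm_command:
  motion:
    - {"x":0,"y":0,"z":0,"roll":0,"fingers":0}

```text
clock: 15.8
eef_pos: [0.5002, 0.2817, 0.0502]
tool_rot: [-0.105, 0.699, 0.097, 0.701]
ft_force: [-0.4, 0.0, -0.3]
grip_width: 0.0233
```

```bash
python3 -c "
from h import *
hold(5);go(.5,.2815,.05);st()
s=camera('scene'); crop(s,240,80,380,220,5,'s7.png')
"
```

```text
t 16.05 p [500.2 281.7  50.3] yaw_y 106.39 tilt [ 0.0042 -0.0102 -0.9999] F [-0.2 -0.1  1.1] w 0.0122 j6 0.23
tool delta mm [ 0.3 -0.1 -0.3] n rows 1.0
 16.05 [500.2 281.7  50.3] tilt [ 0.0042 -0.0102] sum 0.0014 [ 0.4922 -0.0387  1.0413] v [ 0.    -0.003 -0.003] F [-0.2 -0.1  1.1]
```

View pics/s7.png

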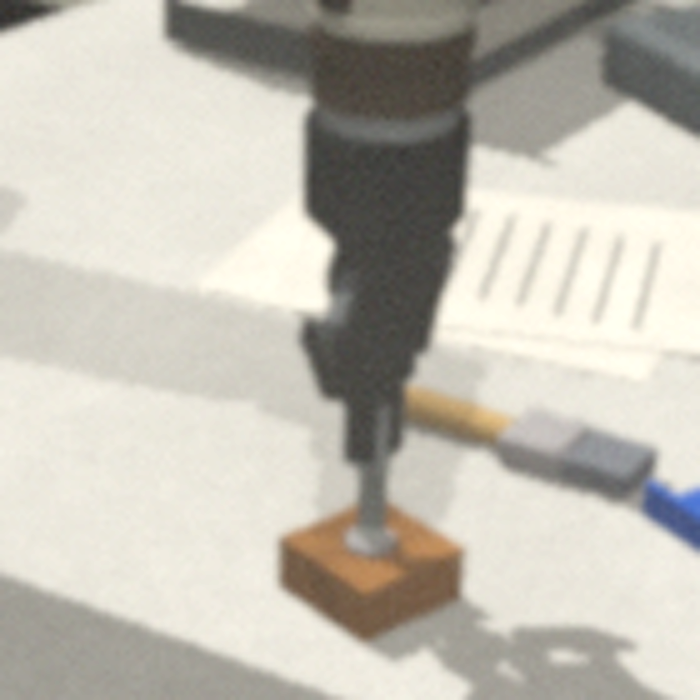

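>>> arm_command:
  motion:
    - {"x":-0.04,"y":0,"z":0,"roll":0,"fingers":0}

```text
clock: 16.18
eef_pos: [0.4958, 0.2802, 0.0832]
tool_rot: [-0.106, 0.703, 0.096, 0.696]
ft_force: [-0.4, -0.1, -1.9]
grip_width: 0.0123
```

```bash
python3 -c "
from h import *
hold(4);go(.5284,.0666,.095);st()
s=camera('scene'); crop(s,240,80,380,220,5,'s8.png')
"
```

```text
t 16.38 p [501.1 282.7  91.6] yaw_y 106.39 tilt [ 0.0071 -0.0086 -0.9999] F [-0.2 -0.3 -2. ] w 0.0119 j6 0.23
tool delta mm [  -1.3 -215.   -34.8] n rows 6.0
 16.38 [501.1 282.7  91.6] tilt [ 0.0071 -0.0086] sum -0.0019 [0.4545 0.0174 1.1318] v [ 0.024 -0.048 -0.001] F [-0.2 -0.3 -2. ]
```

View pics/s8.png

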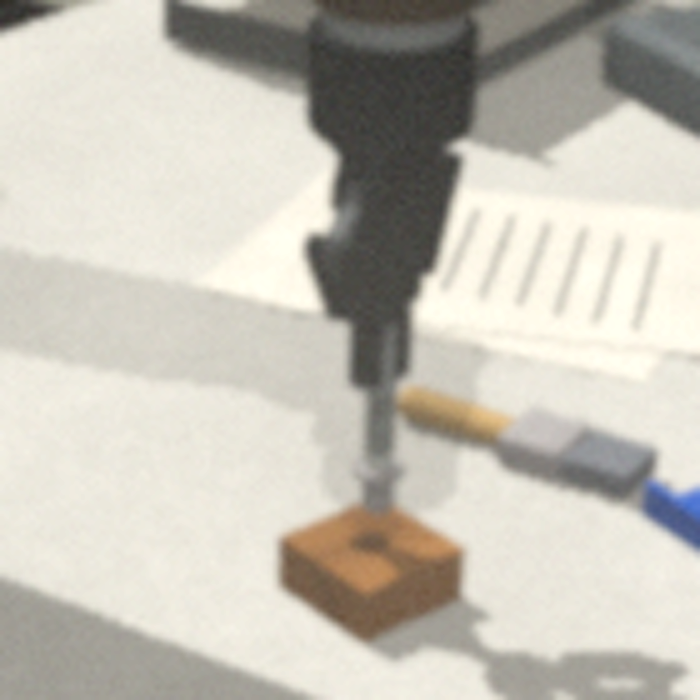

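>>> arm_command:
  motion:
    - {"x":-0.001,"y":-0.036,"z":-0.006,"roll":0,"fingers":0}

```text
clock: 16.52
eef_pos: [0.5035, 0.2503, 0.0905]
tool_rot: [-0.106, 0.699, 0.101, 0.7]
ft_force: [1.5, -1.4, -2.0]
grip_width: 0.0124
```

```bash
python3 -c "
from h import *
st();hold(2);st()
"
```

```text
16.52 [503.5 250.3  90.5] tilt [ 0.0037 -0.0073] sum -0.0 [ 0.4327 -0.0205  1.1175] v [-0.329 -0.5   -0.139] F [ 1.5 -1.4 -2. ]
 16.62 [503.2 241.8  90.1] tilt [ 0.0011 -0.0141] sum 0.0052 [ 0.4299 -0.0259  1.1201] v [ 0.015  0.022 -0.011] F [ 0.5  0.5 -1.3]
```

>>> arm_command:
  motion:
    - {"x":0,"y":-0.036,"z":-0.006,"roll":0,"fingers":0}
    - {"x":0,"y":-0.036,"z":-0.006,"roll":0,"fingers":0}

```text
clock: 16.78
eef_pos: [0.5101, 0.1724, 0.0884]
tool_rot: [-0.107, 0.701, 0.098, 0.698]
ft_force: [0.5, -1.2, -1.8]
grip_width: 0.0123
```

```bash
python3 -c "
from h import *
st();hold(2);st();go(.5284,.0666,.095)
"
```

```text
16.78 [510.1 172.4  88.4] tilt [-0.0022 -0.0125] sum 0.0062 [ 0.3957 -0.084   1.0972] v [-0.173 -0.291 -0.138] F [ 0.5 -1.2 -1.8]
 16.88 [510.1 168.5  88.4] tilt [-0.0034 -0.0142] sum 0.0077 [ 0.3949 -0.0856  1.0981] v [ 0.01   0.032 -0.004] F [-0.1 -1.  -1.3]
t 16.88 p [510.1 168.5  88.4] yaw_y 106.21 tilt [-0.0034 -0.0142 -0.9999] F [-0.1 -1.  -1.3] w 0.0122 j6 0.04
tool delta mm [  -5.3 -103.   -10.9] n rows 3.0
```

>>> arm_command:
  motion:
    - {"x":-0.002,"y":-0.032,"z":-0.0034,"roll":0,"fingers":0}
    - {"x":-0.002,"y":-0.031,"z":-0.0034,"roll":0,"fingers":0}
    - {"x":-0.001,"y":-0.031,"z":-0.0034,"roll":0,"fingers":0}

```text
clock: 17.13
eef_pos: [0.5239, 0.0777, 0.091]
tool_rot: [-0.106, 0.704, 0.099, 0.696]
ft_force: [1.4, -0.9, -0.4]
grip_width: 0.0124
```

```bash
python3 -c "
from h import *
st();hold(3);st();go(.5284,.0666,.095)
s=camera('scene'); crop(s,180,130,320,270,5,'s9.png');c=camera('top'); crop(c,240,180,340,260,7,'t9.png')
"
```

```text
17.13 [523.9  77.7  91. ] tilt [-0.01   -0.0117] sum 0.0117 [ 0.3818 -0.0983  1.1024] v [0.001 0.001 0.02 ] F [ 1.4 -0.9 -0.4]
 17.28 [524.1  76.4  90.9] tilt [-0.0102 -0.012 ] sum 0.0119 [ 0.3821 -0.0981  1.1026] v [0.    0.003 0.   ] F [-0.   1.3 -0.6]
t 17.28 p [524.1  76.4  90.9] yaw_y 106.31 tilt [-0.0102 -0.012  -0.9999] F [-0.   1.3 -0.6] w 0.0122 j6 -0.13
tool delta mm [ -4.  -10.6   1.4] n rows 1.0
```

View pics/s9.png

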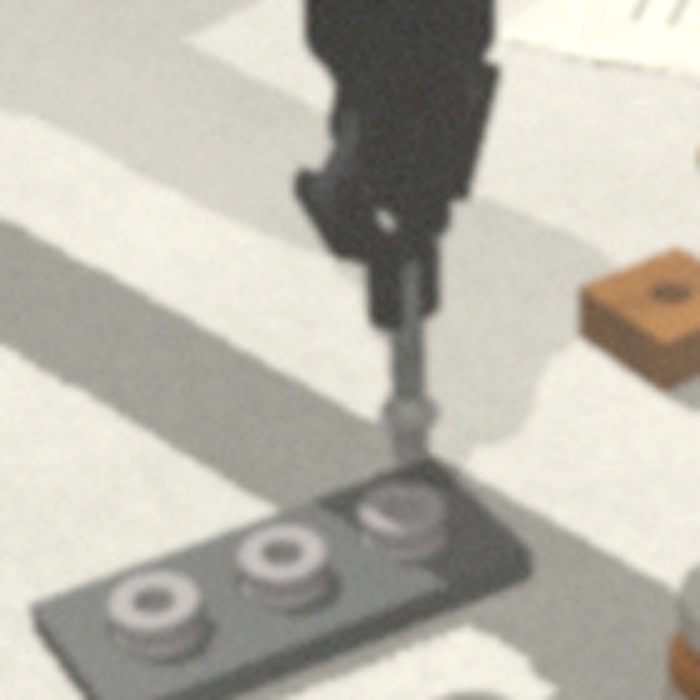

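View pics/t9.png

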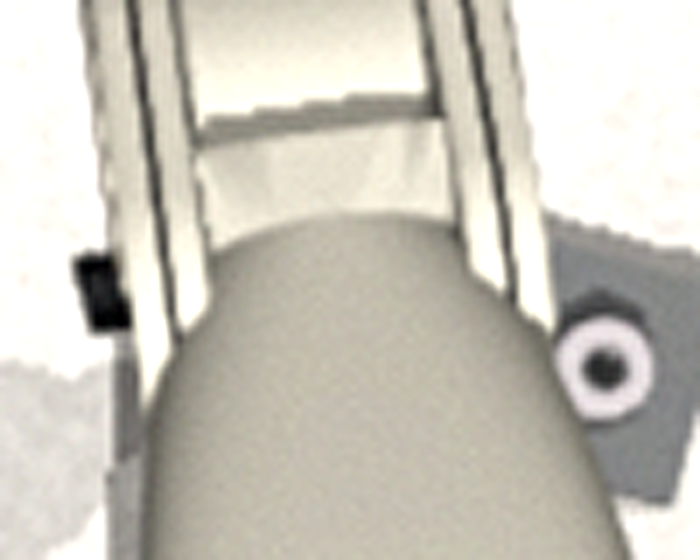

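```bash
python3 -c "
from h import *
s=camera('scene'); im=s['frame'][:,:,::-1]
crop(s,235,195,285,245,14,'s10.png')
f=lambda X,Y:(180+(X+.5)/5-.5,130+(Y+.5)/5-.5)
print('collar',ray(s,*f(409,412),.0726)*1000, 'tcp expect 524.1 76.4')
for P in((403,509),(284,551),(155,601)): print('bore',ray(s,*f(*P),.03)*1000)
print('axis lo',ray(s,*f(409,460),.0506)*1000)
"
```

```text
collar [522.63966839  74.96159642  72.6       ] tcp expect 524.1 76.4
bore [529.29576149  62.89004048  30.        ]
bore [513.33159566   7.05102177  30.        ]
bore [499.13289748 -52.53646687  30.        ]
axis lo [525.78989701  70.91735982  50.6       ]
```

View pics/s10.png

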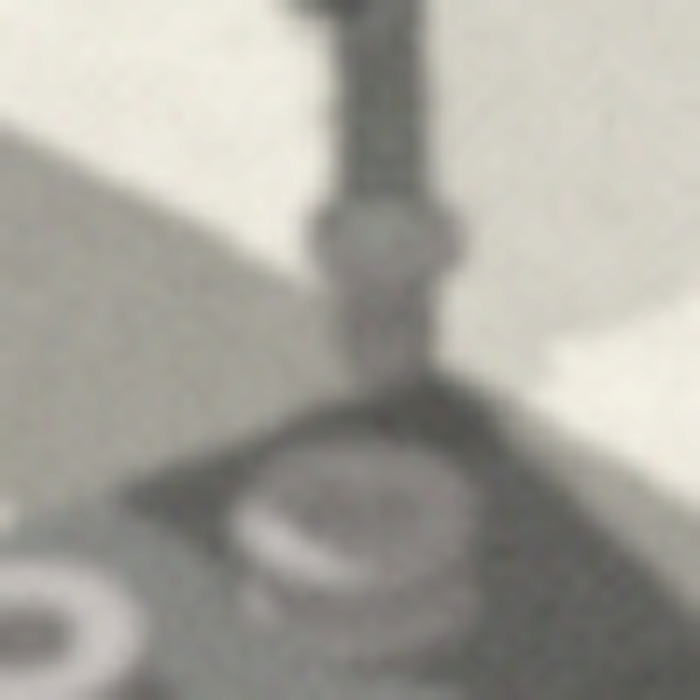

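>>> arm_command:
  motion:
    - {"x":0.01,"y":-0.0108,"z":0.002,"roll":0,"fingers":0}

```text
clock: 17.52
eef_pos: [0.5298, 0.0712, 0.0825]
tool_rot: [-0.106, 0.702, 0.1, 0.697]
ft_force: [-0.0, -0.4, -0.9]
grip_width: 0.0121
```

```bash
python3 -c "
from h import *
hold(3);st();go(.529,.0665,.077)
s=camera('scene'); crop(s,235,195,285,245,14,'s11.png')
"
```

```text
17.67 [528.1  69.   79.9] tilt [-0.0121 -0.0121] sum 0.0136 [ 0.3989 -0.1037  1.0818] v [-0.012  0.009  0.012] F [-0.7  0.2 -1. ]
t 17.67 p [528.1  69.   79.9] yaw_y 106.6 tilt [-0.0121 -0.0121 -0.9999] F [-0.7  0.2 -1. ] w 0.0124 j6 -0.15
tool delta mm [ 2.9 -2.6  0.2] n rows 1.0
```

View pics/s11.png

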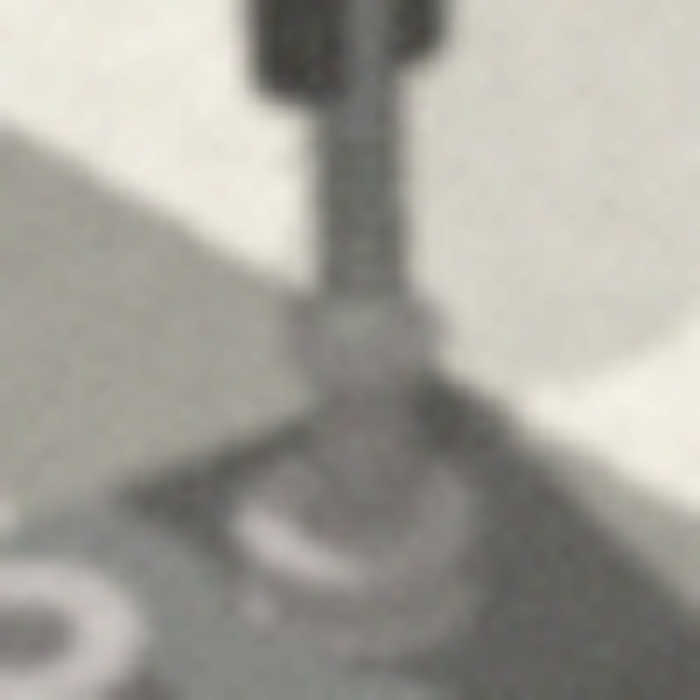

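>>> arm_command:
  motion:
    - {"x":0.006,"y":-0.003,"z":0.0005,"roll":0,"fingers":0}

```text
clock: 17.8
eef_pos: [0.5304, 0.0671, 0.0752]
tool_rot: [-0.106, 0.703, 0.099, 0.696]
ft_force: [0.6, 0.4, 0.1]
grip_width: 0.0125
```

```bash
python3 -c "
from h import *
hold(3);st();go(.529,.0665,.07)
"
```

```text
17.95 [529.   66.4  73.7] tilt [-0.0128 -0.012 ] sum 0.0142 [ 0.4064 -0.1099  1.0687] v [-0.008  0.008  0.007] F [-0.3  0.3 -1.1]
t 17.95 p [529.   66.4  73.7] yaw_y 106.61 tilt [-0.0128 -0.012  -0.9998] F [-0.3  0.3 -1.1] w 0.0122 j6 -0.16
tool delta mm [3.7 0.2 0.1] n rows 1.0
```

>>> arm_command:
  motion:
    - {"x":0.006,"y":0,"z":0,"roll":0,"fingers":0}

```text
clock: 18.03
eef_pos: [0.53, 0.0665, 0.0686]
tool_rot: [-0.106, 0.704, 0.099, 0.695]
ft_force: [-0.3, 0.2, 0.6]
grip_width: 0.0119
```

```bash
python3 -c "
from h import *
hold(3);st();go(.529,.0665,.063)
s=camera('scene'); crop(s,235,195,285,245,14,'s12.png')
"
```

```text
18.18 [528.4  66.3  67.2] tilt [-0.014  -0.0121] sum 0.0154 [ 0.4126 -0.1193  1.0544] v [-0.006  0.01   0.003] F [-0.5  0.2 -0.6]
t 18.18 p [528.4  66.3  67.2] yaw_y 106.61 tilt [-0.014  -0.0121 -0.9998] F [-0.5  0.2 -0.6] w 0.0122 j6 -0.16
tool delta mm [4.1 0.1 0.7] n rows 1.0
```

View pics/s12.png

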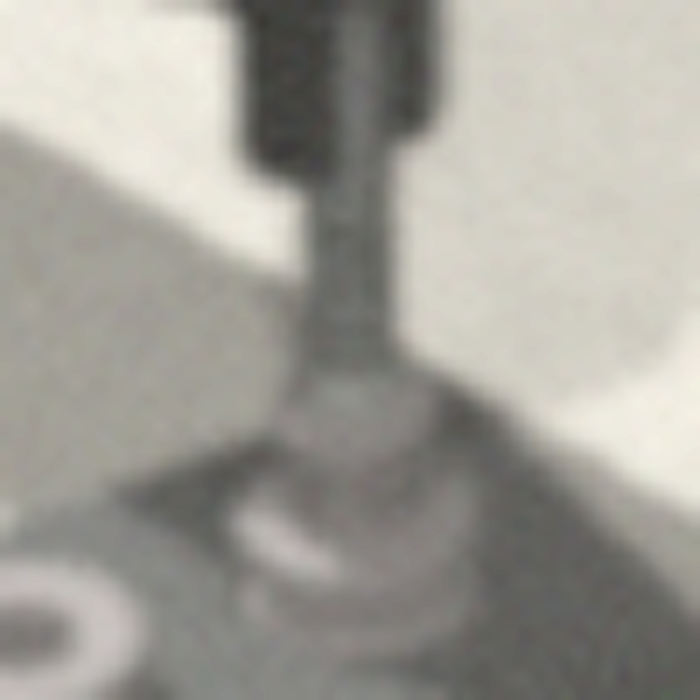

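>>> arm_command:
  motion:
    - {"x":0.006,"y":0,"z":0.0007,"roll":0,"fingers":0}

```text
clock: 18.32
eef_pos: [0.53, 0.0665, 0.0624]
tool_rot: [-0.106, 0.704, 0.099, 0.695]
ft_force: [-0.7, -0.6, -0.3]
grip_width: 0.0124
```

```bash
python3 -c "
from h import *
hold(3);st()
"
```

```text
18.47 [528.9  66.4  60.9] tilt [-0.0143 -0.0121] sum 0.0158 [ 0.4201 -0.1259  1.0406] v [-0.005  0.01   0.006] F [ 0.5 -0.5 -1. ]
```

>>> arm_command:
  motion:
    - {"x":0.002,"y":0,"z":0.0003,"roll":0,"fingers":0}

```text
clock: 18.55
eef_pos: [0.5295, 0.0665, 0.0591]
tool_rot: [-0.106, 0.705, 0.099, 0.694]
ft_force: [-1.1, -1.0, -1.0]
grip_width: 0.012
```

```bash
python3 -c "
from h import *
hold(2);st()
"
```

```text
18.65 [529.   66.5  58.5] tilt [-0.0147 -0.0121] sum 0.0162 [ 0.4231 -0.1281  1.0359] v [-0.004  0.005  0.007] F [-0.4  0.2 -0.3]
```

>>> arm_command:
  motion:
    - {"x":0.002,"y":0,"z":0.0003,"roll":0,"fingers":0}

```text
clock: 18.73
eef_pos: [0.5296, 0.0665, 0.0568]
tool_rot: [-0.106, 0.705, 0.099, 0.694]
ft_force: [0.7, 0.0, -0.8]
grip_width: 0.0126
```

```bash
python3 -c "
from h import *
hold(2);st()
"
```

```text
18.83 [529.1  66.5  56.2] tilt [-0.0151 -0.0122] sum 0.0166 [ 0.426  -0.1302  1.0312] v [-0.002  0.002  0.005] F [ 0.1 -0.1 -1. ]
```

>>> arm_command:
  motion:
    - {"x":0.0035,"y":0,"z":0.0003,"roll":0,"fingers":0}

```text
clock: 18.92
eef_pos: [0.5298, 0.0666, 0.0532]
tool_rot: [-0.106, 0.705, 0.099, 0.694]
ft_force: [-0.1, -0.0, 0.1]
grip_width: 0.0123
```

```bash
python3 -c "
from h import *
hold(2);st()
"
```

```text
19.02 [528.9  66.5  52.2] tilt [-0.0161 -0.0123] sum 0.0176 [ 0.4307 -0.1348  1.0228] v [-0.003  0.007  0.007] F [ 0.  -0.6 -0.7]
```

>>> arm_command:
  motion:
    - {"x":0.0015,"y":0,"z":0.0002,"roll":0,"fingers":0}

```text
clock: 19.1
eef_pos: [0.5293, 0.0665, 0.0507]
tool_rot: [-0.106, 0.706, 0.099, 0.694]
ft_force: [-0.2, 0.4, -1.0]
grip_width: 0.0125
```

```bash
python3 -c "
from h import *
hold(2);st()
"
```

```text
19.2 [529.1  66.5  50.5] tilt [-0.0161 -0.0123] sum 0.0176 [ 0.4328 -0.1363  1.0193] v [-0.001  0.002  0.004] F [ 0.6 -0.3 -1. ]
```

>>> arm_command:
  motion:
    - {"x":0.001,"y":0,"z":0,"roll":0,"fingers":0}

```text
clock: 19.28
eef_pos: [0.5296, 0.0666, 0.0503]
tool_rot: [-0.106, 0.706, 0.099, 0.694]
ft_force: [-3.3, 0.2, 10.4]
grip_width: 0.0122
```

```bash
python3 -c "
from h import *
hold(2);st()
s=camera('scene'); crop(s,235,195,285,245,14,'s13.png')
"
```

```text
19.38 [529.5  66.6  50.4] tilt [-0.015  -0.0121] sum 0.0165 [ 0.4328 -0.1368  1.0177] v [ 0.001 -0.002 -0.002] F [-1.1  0.7  4.2]
```

View pics/s13.png

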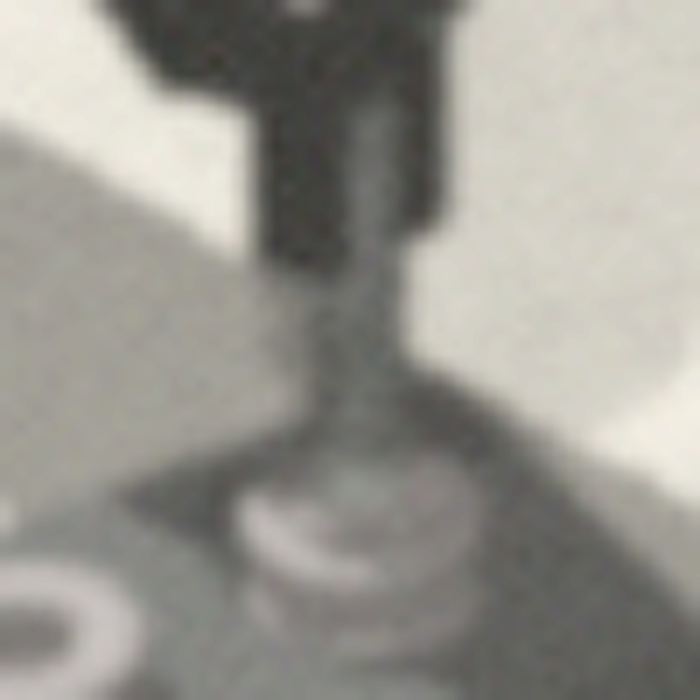

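>>> arm_command:
  motion:
    - {"x":-0.033,"y":0,"z":0,"roll":0,"fingers":0}

```text
clock: 19.52
eef_pos: [0.5254, 0.0663, 0.078]
tool_rot: [-0.106, 0.71, 0.099, 0.69]
ft_force: [-0.7, -0.7, -1.5]
grip_width: 0.0122
```

```bash
python3 -c "
from h import *
hold(3);st();go(.5146,.0085,.083)
"
```

```text
19.67 [532.4  67.3  85.6] tilt [-0.0093 -0.0114] sum 0.0107 [ 0.3987 -0.0876  1.0952] v [ 0.028 -0.052 -0.017] F [ 0.5  0.  -0.5]
t 19.67 p [532.4  67.3  85.6] yaw_y 106.61 tilt [-0.0093 -0.0114 -0.9999] F [ 0.5  0.  -0.5] w 0.0121 j6 -0.16
tool delta mm [  3.4 -51.3 -33.8] n rows 2.0
```

Die 1 accepted the gauge fully. It reached collar contact at TCP z = 50.4 mm, with no resistance before that. Moving on to die 2.

>>> arm_command:
  motion:
    - {"x":0,"y":-0.027,"z":-0.017,"roll":0,"fingers":0}
    - {"x":0,"y":-0.025,"z":-0.016,"roll":0,"fingers":0}

```text
clock: 19.83
eef_pos: [0.5174, 0.0117, 0.0857]
tool_rot: [-0.108, 0.702, 0.102, 0.696]
ft_force: [1.0, -0.5, -0.6]
grip_width: 0.0118
```

```bash
python3 -c "
from h import *
st();hold(3);st();go(.5146,.0085,.077)
"
```

```text
19.83 [517.4  11.7  85.7] tilt [-0.0065 -0.0091] sum 0.0068 [ 0.3609 -0.1448  1.0719] v [-0.192 -0.304 -0.135] F [ 1.  -0.5 -0.6]
 19.98 [516.3  10.3  85.3] tilt [-0.0087 -0.0086] sum 0.0089 [ 0.3609 -0.1461  1.0727] v [ 0.012  0.021 -0.003] F [ 0.3 -0.1 -1.6]
t 19.98 p [516.3  10.3  85.3] yaw_y 106.79 tilt [-0.0087 -0.0086 -0.9999] F [ 0.3 -0.1 -1.6] w 0.0123 j6 -0.27
tool delta mm [ 8.3 -1.2 -2.1] n rows 1.0
```

>>> arm_command:
  motion:
    - {"x":0.008,"y":-0.0014,"z":-0.002,"roll":0,"fingers":0}

```text
clock: 20.07
eef_pos: [0.5162, 0.0087, 0.078]
tool_rot: [-0.106, 0.702, 0.101, 0.697]
ft_force: [1.2, -0.2, -1.2]
grip_width: 0.0123
```

```bash
python3 -c "
from h import *
hold(3);st();go(.5146,.0085,.07)
s=camera('scene'); crop(s,210,205,260,255,14,'s14.png')
"
```

```text
20.22 [513.5   8.8  75.8] tilt [-0.0116 -0.0085] sum 0.0118 [ 0.3675 -0.1637  1.0514] v [-0.007  0.019  0.008] F [ 0.4  0.1 -1.3]
t 20.22 p [513.5   8.8  75.8] yaw_y 106.82 tilt [-0.0116 -0.0085 -0.9999] F [ 0.4  0.1 -1.3] w 0.0125 j6 -0.27
tool delta mm [ 5.8 -0.6  1. ] n rows 1.0
```

View pics/s14.png

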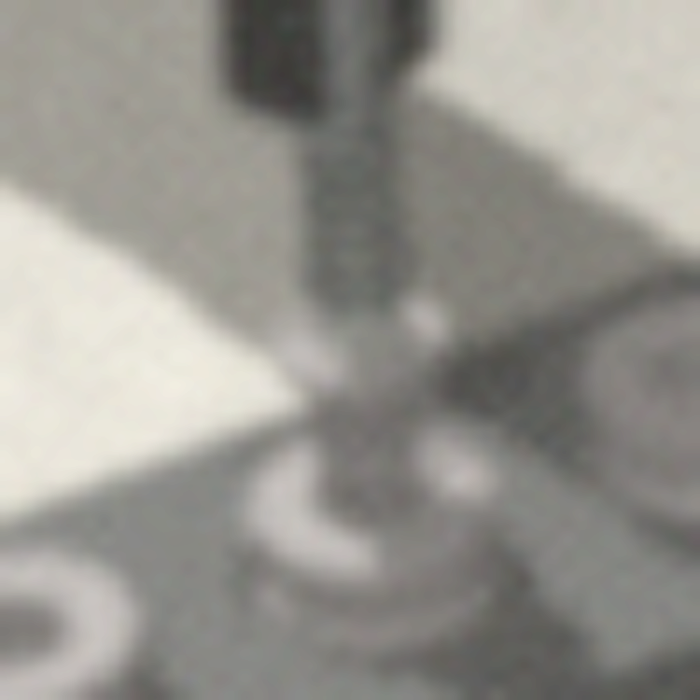

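Die 1 is still in its nest and the gauge is over the bore of die 2. Lowering it.

>>> arm_command:
  motion:
    - {"x":0.005,"y":-0.0005,"z":0.001,"roll":0,"fingers":0}

```text
clock: 20.35
eef_pos: [0.516, 0.0093, 0.0718]
tool_rot: [-0.106, 0.703, 0.101, 0.696]
ft_force: [0.8, 0.1, -0.6]
grip_width: 0.0122
```

```bash
python3 -c "
from h import *
hold(3);st();go(.5146,.0085,.066)
"
```

```text
20.5 [514.8   9.2  70.7] tilt [-0.0117 -0.0085] sum 0.0119 [ 0.3751 -0.1672  1.0404] v [-0.006  0.006  0.004] F [-0.2 -0.3 -0.4]
t 20.5 p [514.8   9.2  70.7] yaw_y 106.88 tilt [-0.0117 -0.0085 -0.9999] F [-0.2 -0.3 -0.4] w 0.012 j6 -0.27
tool delta mm [ 4.7 -0.5 -0.4] n rows 1.0
```

>>> arm_command:
  motion:
    - {"x":0.003,"y":0,"z":0.0005,"roll":0,"fingers":0}

```text
clock: 20.58
eef_pos: [0.5158, 0.0093, 0.0681]
tool_rot: [-0.107, 0.704, 0.101, 0.695]
ft_force: [-2.1, -0.8, 1.7]
grip_width: 0.0123
```

```bash
python3 -c "
from h import *
hold(3);st();go(.5146,.0085,.063)
"
```

```text
20.73 [515.2   9.   67.6] tilt [-0.012  -0.0092] sum 0.0122 [ 0.3791 -0.1702  1.0337] v [-0.003  0.002  0.002] F [-1.  -1.6 -0.3]
t 20.73 p [515.2   9.   67.6] yaw_y 106.88 tilt [-0.012  -0.0092 -0.9999] F [-1.  -1.6 -0.3] w 0.0122 j6 -0.27
tool delta mm [ 4.6 -0.3 -0.7] n rows 1.0
```

>>> arm_command:
  motion:
    - {"x":0.004,"y":-0.0003,"z":-0.0005,"roll":0,"fingers":0}

```text
clock: 20.82
eef_pos: [0.5153, 0.0086, 0.0643]
tool_rot: [-0.106, 0.704, 0.101, 0.695]
ft_force: [-1.4, -0.8, 0.1]
grip_width: 0.0121
```

```bash
python3 -c "
from h import *
hold(3);st()
"
```

```text
20.97 [514.4   8.5  63.1] tilt [-0.0127 -0.0091] sum 0.0129 [ 0.3829 -0.1776  1.0231] v [-0.003  0.007  0.006] F [ 0.2 -1.4 -0.7]
```

>>> arm_command:
  motion:
    - {"x":0.003,"y":0,"z":0,"roll":0,"fingers":0}

```text
clock: 21.05
eef_pos: [0.5148, 0.0085, 0.0604]
tool_rot: [-0.106, 0.704, 0.101, 0.695]
ft_force: [-0.8, -0.5, -0.9]
grip_width: 0.012
```

```bash
python3 -c "
from h import *
hold(2);st()
"
```

```text
21.15 [514.2   8.5  59.6] tilt [-0.0131 -0.0091] sum 0.0133 [ 0.3866 -0.1823  1.0151] v [-0.003  0.006  0.006] F [ 0.6 -0.2 -2. ]
```

>>> arm_command:
  motion:
    - {"x":0.0015,"y":0,"z":0,"roll":0,"fingers":0}

```text
clock: 21.23
eef_pos: [0.5145, 0.0085, 0.0582]
tool_rot: [-0.106, 0.704, 0.101, 0.695]
ft_force: [0.3, -0.8, -1.0]
grip_width: 0.0121
```

```bash
python3 -c "
from h import *
hold(2);st()
"
```

```text
21.33 [514.1   8.5  57.8] tilt [-0.0133 -0.0091] sum 0.0135 [ 0.3886 -0.1847  1.0111] v [-0.002  0.006  0.005] F [-0.2 -0.2 -1.1]
```

>>> arm_command:
  motion:
    - {"x":0.001,"y":0,"z":0,"roll":0,"fingers":0}

```text
clock: 21.42
eef_pos: [0.5144, 0.0085, 0.0569]
tool_rot: [-0.106, 0.704, 0.101, 0.694]
ft_force: [-0.2, -0.7, -1.1]
grip_width: 0.0124
```

```bash
python3 -c "
from h import *
hold(2);st()
"
```

```text
21.52 [514.2   8.5  56.7] tilt [-0.0133 -0.0091] sum 0.0135 [ 0.3899 -0.1861  1.0083] v [-0.001  0.003  0.003] F [ 0.8 -0.7 -1.7]
```

>>> arm_command:
  motion:
    - {"x":0.001,"y":0,"z":0,"roll":0,"fingers":0}

```text
clock: 21.6
eef_pos: [0.5144, 0.0085, 0.0558]
tool_rot: [-0.106, 0.704, 0.101, 0.694]
ft_force: [-0.1, -0.5, -0.5]
grip_width: 0.0122
```

```bash
python3 -c "
from h import *
hold(2);st()
"
```

```text
21.7 [514.1   8.5  55.6] tilt [-0.0134 -0.0091] sum 0.0136 [ 0.3911 -0.1875  1.0058] v [-0.     0.003  0.002] F [ 0.   0.  -0.9]
```

Die 2 is past the 12 mm depth with no force, so I'll continue to the collar.

>>> arm_command:
  motion:
    - {"x":0.0035,"y":0,"z":0.0003,"roll":0,"fingers":0}

```text
clock: 21.78
eef_pos: [0.5148, 0.0085, 0.0525]
tool_rot: [-0.106, 0.704, 0.101, 0.695]
ft_force: [0.2, -0.6, -0.9]
grip_width: 0.012
```

```bash
python3 -c "
from h import *
hold(2);st()
"
```

```text
21.88 [514.1   8.5  51.5] tilt [-0.0141 -0.0092] sum 0.0143 [ 0.3959 -0.1921  0.9971] v [-0.003  0.006  0.007] F [-0.4  0.3 -2.2]
```

>>> arm_command:
  motion:
    - {"x":0.001,"y":0,"z":0,"roll":0,"fingers":0}

```text
clock: 21.97
eef_pos: [0.5142, 0.0085, 0.0505]
tool_rot: [-0.106, 0.705, 0.101, 0.694]
ft_force: [-0.5, -0.6, -1.0]
grip_width: 0.0122
```

```bash
python3 -c "
from h import *
hold(2);st()
"
```

```text
22.07 [514.2   8.5  50.5] tilt [-0.0139 -0.0092] sum 0.0141 [ 0.3971 -0.1935  0.9944] v [-0.001  0.001  0.002] F [-0.2 -1.  -1.1]
```

>>> arm_command:
  motion:
    - {"x":0.001,"y":0,"z":0,"roll":0,"fingers":0}

```text
clock: 22.15
eef_pos: [0.5145, 0.0085, 0.0503]
tool_rot: [-0.106, 0.704, 0.101, 0.694]
ft_force: [-2.5, 0.3, 11.8]
grip_width: 0.0121
```

```bash
python3 -c "
from h import *
hold(2);st()
"
```

```text
22.25 [514.4   8.5  50.3] tilt [-0.0131 -0.0091] sum 0.0133 [ 0.397  -0.194   0.9931] v [ 0.    -0.002  0.   ] F [-1.5  0.1  5.7]
```

>>> arm_command:
  motion:
    - {"x":-0.033,"y":0,"z":0,"roll":0,"fingers":0}

```text
clock: 22.33
eef_pos: [0.5103, 0.0087, 0.0784]
tool_rot: [-0.106, 0.708, 0.102, 0.691]
ft_force: [0.2, -0.2, -1.5]
grip_width: 0.0118
```

```bash
python3 -c "
from h import *
hold(3);st();go(.4995,-.0504,.083)
"
```

```text
22.48 [517.1   9.1  85.7] tilt [-0.0075 -0.0085] sum 0.0077 [ 0.3611 -0.1447  1.0727] v [ 0.028 -0.051 -0.015] F [ 0.1  0.6 -1.6]
t 22.48 p [517.1   9.1  85.7] yaw_y 106.88 tilt [-0.0075 -0.0085 -0.9999] F [ 0.1  0.6 -1.6] w 0.0122 j6 -0.27
tool delta mm [  3.3 -51.8 -34.1] n rows 2.0
```

>>> arm_command:
  motion:
    - {"x":0,"y":-0.027,"z":-0.017,"roll":0,"fingers":0}
    - {"x":0.001,"y":-0.026,"z":-0.016,"roll":0,"fingers":0}

```text
clock: 22.65
eef_pos: [0.5027, -0.0473, 0.0851]
tool_rot: [-0.109, 0.701, 0.105, 0.697]
ft_force: [-0.1, -0.4, -0.3]
grip_width: 0.0124
```

```bash
python3 -c "
from h import *
hold(3);st();go(.4995,-.0504,.076)
"
```

```text
22.8 [501.4 -48.7  84.3] tilt [-0.0072 -0.005 ] sum 0.0067 [ 0.3373 -0.1839  1.0563] v [ 0.007  0.013 -0.   ] F [-0.3 -0.2 -0.7]
t 22.8 p [501.4 -48.7  84.3] yaw_y 107.07 tilt [-0.0072 -0.005  -1.    ] F [-0.3 -0.2 -0.7] w 0.0121 j6 -0.39
tool delta mm [ 8.4 -1.  -2.3] n rows 1.0
```

>>> arm_command:
  motion:
    - {"x":0.008,"y":-0.0013,"z":-0.0015,"roll":0,"fingers":0}

```text
clock: 22.88
eef_pos: [0.5016, -0.0502, 0.0771]
tool_rot: [-0.106, 0.701, 0.104, 0.698]
ft_force: [0.2, -0.5, -1.4]
grip_width: 0.0117
```

```bash
python3 -c "
from h import *
hold(3);st();go(.4995,-.0504,.070)
s=camera('scene'); crop(s,185,215,235,265,14,'s15.png')
"
```

```text
23.03 [499.2 -49.7  75. ] tilt [-0.01   -0.0045] sum 0.0096 [ 0.3452 -0.1997  1.0354] v [-0.006  0.022  0.006] F [-1.5  1.5 -1.5]
t 23.03 p [499.2 -49.7  75. ] yaw_y 107.11 tilt [-0.01   -0.0045 -0.9999] F [-1.5  1.5 -1.5] w 0.0122 j6 -0.39
tool delta mm [ 5.  -0.7  0.2] n rows 1.0
```

View pics/s15.png

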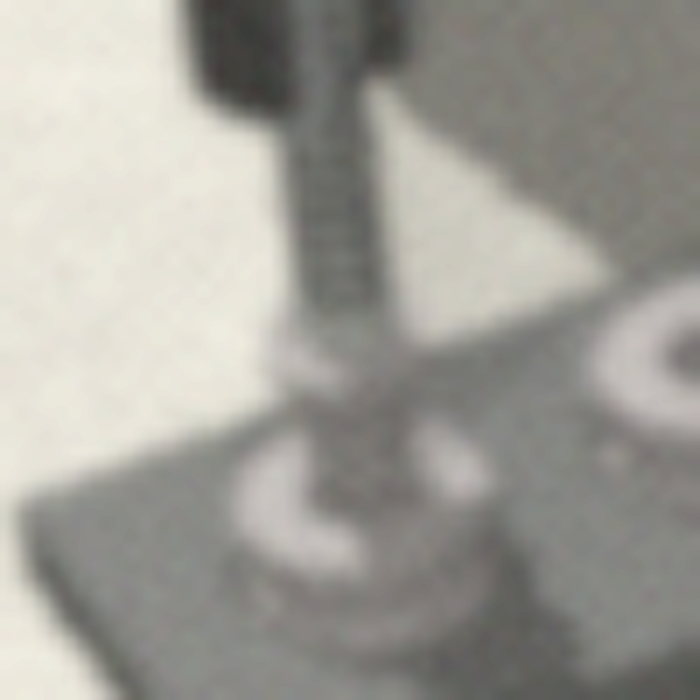

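>>> arm_command:
  motion:
    - {"x":0.004,"y":-0.0005,"z":0.0002,"roll":0,"fingers":0}

```text
clock: 23.17
eef_pos: [0.5008, -0.0495, 0.0718]
tool_rot: [-0.107, 0.702, 0.104, 0.696]
ft_force: [-0.2, 0.1, -0.3]
grip_width: 0.012
```

```bash
python3 -c "
from h import *
hold(3);st();go(.4995,-.0504,.067)
"
```

```text
23.32 [499.7 -49.6  70.9] tilt [-0.01   -0.0044] sum 0.0096 [ 0.3504 -0.2039  1.0261] v [-0.006  0.006  0.006] F [-0.2 -0.3 -0.1]
t 23.32 p [499.7 -49.6  70.9] yaw_y 107.18 tilt [-0.01   -0.0044 -0.9999] F [-0.2 -0.3 -0.1] w 0.0121 j6 -0.4
tool delta mm [ 3.9 -0.7 -0.4] n rows 1.0
```

>>> arm_command:
  motion:
    - {"x":0.003,"y":-0.0003,"z":0,"roll":0,"fingers":0}

```text
clock: 23.4
eef_pos: [0.5004, -0.0497, 0.0684]
tool_rot: [-0.107, 0.702, 0.105, 0.696]
ft_force: [0.1, -0.3, 0.6]
grip_width: 0.0119
```

```bash
python3 -c "
from h import *
hold(3);st();go(.4995,-.0504,.065)
"
```

```text
23.55 [499.7 -49.9  67.8] tilt [-0.0102 -0.0046] sum 0.0098 [ 0.3539 -0.2079  1.0187] v [-0.002  0.001  0.004] F [-0.7 -0.3 -0.8]
t 23.55 p [499.7 -49.9  67.8] yaw_y 107.18 tilt [-0.0102 -0.0046 -0.9999] F [-0.7 -0.3 -0.8] w 0.0121 j6 -0.4
tool delta mm [ 2.8 -0.4 -0.3] n rows 1.0
```

>>> arm_command:
  motion:
    - {"x":0.004,"y":-0.0004,"z":-0.0002,"roll":0,"fingers":0}

```text
clock: 23.63
eef_pos: [0.5001, -0.0504, 0.0644]
tool_rot: [-0.107, 0.703, 0.104, 0.696]
ft_force: [0.0, 0.2, 0.3]
grip_width: 0.0124
```

```bash
python3 -c "
from h import *
hold(3);st()
"
```

```text
23.78 [499.3 -50.3  63.4] tilt [-0.011  -0.0042] sum 0.0105 [ 0.3585 -0.2142  1.0086] v [-0.002  0.006  0.003] F [-0.4  0.2 -1.1]
```

>>> arm_command:
  motion:
    - {"x":0.003,"y":0,"z":0,"roll":0,"fingers":0}

```text
clock: 23.87
eef_pos: [0.4998, -0.0503, 0.0608]
tool_rot: [-0.107, 0.703, 0.105, 0.696]
ft_force: [1.0, 0.7, -1.2]
grip_width: 0.0123
```

```bash
python3 -c "
from h import *
hold(2);st()
"
```

```text
23.97 [499.  -50.3  59.9] tilt [-0.0116 -0.0042] sum 0.0112 [ 0.3622 -0.219   1.0007] v [-0.004  0.009  0.007] F [ 0.1 -0.1 -1.1]
```

>>> arm_command:
  motion:
    - {"x":0.001,"y":0,"z":0,"roll":0,"fingers":0}

```text
clock: 24.05
eef_pos: [0.4991, -0.0503, 0.0589]
tool_rot: [-0.106, 0.703, 0.105, 0.695]
ft_force: [0.2, -0.5, -1.0]
grip_width: 0.0123
```

```bash
python3 -c "
from h import *
hold(2);st()
"
```

```text
24.15 [498.9 -50.3  58.7] tilt [-0.0118 -0.0042] sum 0.0113 [ 0.3636 -0.2205  0.998 ] v [-0.003  0.004  0.004] F [ 0.2 -0.2 -1.4]
```

>>> arm_command:
  motion:
    - {"x":0.0007,"y":0,"z":0.0002,"roll":0,"fingers":0}

```text
clock: 24.23
eef_pos: [0.4992, -0.0502, 0.0581]
tool_rot: [-0.106, 0.703, 0.105, 0.695]
ft_force: [-0.2, 0.5, -0.2]
grip_width: 0.0125
```

```bash
python3 -c "
from h import *
hold(2);st()
"
```

```text
24.33 [499.2 -50.3  58. ] tilt [-0.0116 -0.0043] sum 0.0111 [ 0.3647 -0.2209  0.9963] v [-0.002  0.001  0.002] F [-0.4  0.3 -1. ]
```

>>> arm_command:
  motion:
    - {"x":0.0007,"y":0,"z":0,"roll":0,"fingers":0}

```text
clock: 24.42
eef_pos: [0.4994, -0.0505, 0.0575]
tool_rot: [-0.107, 0.703, 0.104, 0.695]
ft_force: [-0.3, -0.3, 0.7]
grip_width: 0.0122
```

```bash
python3 -c "
from h import *
hold(2);st()
"
```

```text
24.52 [499.4 -50.5  57.5] tilt [-0.0112 -0.0048] sum 0.0107 [ 0.3653 -0.2216  0.9945] v [-0.    -0.001  0.   ] F [ 0.2  0.8 -0.7]
```

>>> arm_command:
  motion:
    - {"x":0.0008,"y":0,"z":0,"roll":0,"fingers":0}

```text
clock: 24.6
eef_pos: [0.4996, -0.0506, 0.0571]
tool_rot: [-0.107, 0.703, 0.104, 0.695]
ft_force: [-1.3, 0.0, 5.6]
grip_width: 0.0125
```

```bash
python3 -c "
from h import *
hold(2);st()
"
```

```text
24.7 [499.6 -50.6  57.1] tilt [-0.0106 -0.0049] sum 0.0101 [ 0.3656 -0.2223  0.9929] v [-0.    -0.002 -0.   ] F [-0.4 -0.9  4. ]
```

>>> arm_command:
  motion:
    - {"x":0.0005,"y":0,"z":0,"roll":0,"fingers":0}

```text
clock: 24.78
eef_pos: [0.4997, -0.0506, 0.057]
tool_rot: [-0.107, 0.703, 0.104, 0.695]
ft_force: [-1.2, 0.6, 4.8]
grip_width: 0.0122
```

```bash
python3 -c "
from h import *
hold(2);st()
s=camera('scene'); crop(s,185,215,235,265,14,'s16.png')
"
```

```text
24.88 [499.7 -50.5  57. ] tilt [-0.0101 -0.0049] sum 0.0096 [ 0.3655 -0.2226  0.9922] v [ 0.003 -0.001  0.001] F [-1.3 -0.   4.9]
```

View pics/s16.png

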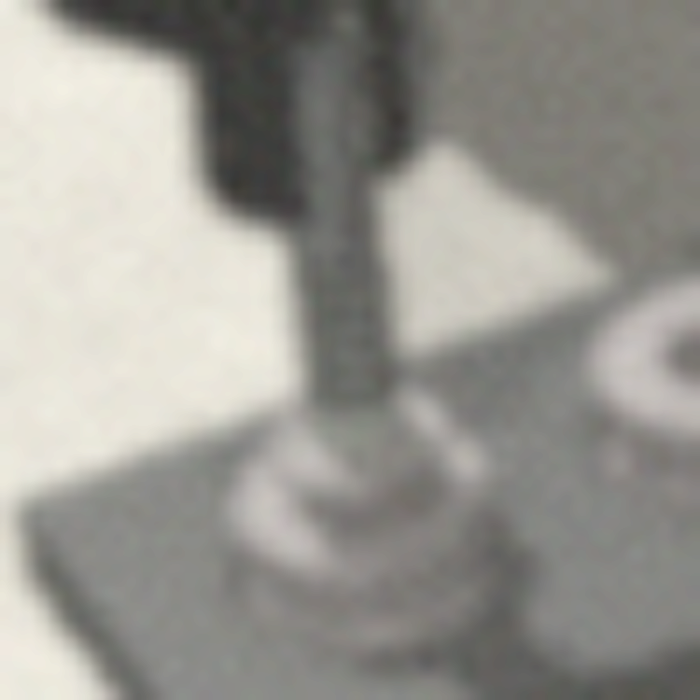

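>>> arm_command:
  motion:
    - {"x":-0.034,"y":0,"z":0,"roll":0,"fingers":0}

```text
clock: 25.02
eef_pos: [0.4952, -0.0498, 0.0856]
tool_rot: [-0.106, 0.707, 0.105, 0.691]
ft_force: [-0.7, 0.1, -1.7]
grip_width: 0.0123
```

```bash
python3 -c "
from h import *
hold(3);st();go(.5002,.2817,.092)
s=camera('scene'); crop(s,180,130,320,270,5,'s17.png')
"
```

```text
25.17 [502.2 -50.4  92.8] tilt [-0.0051 -0.0051] sum 0.0046 [ 0.3292 -0.1713  1.0749] v [ 0.027 -0.052 -0.016] F [ 0.4  0.2 -1.1]
t 25.17 p [502.2 -50.4  92.8] yaw_y 107.17 tilt [-0.0051 -0.0051 -1.    ] F [ 0.4  0.2 -1.1] w 0.0124 j6 -0.4
tool delta mm [ -0.9 317.9  96.1] n rows 9.0
```

View pics/s17.png

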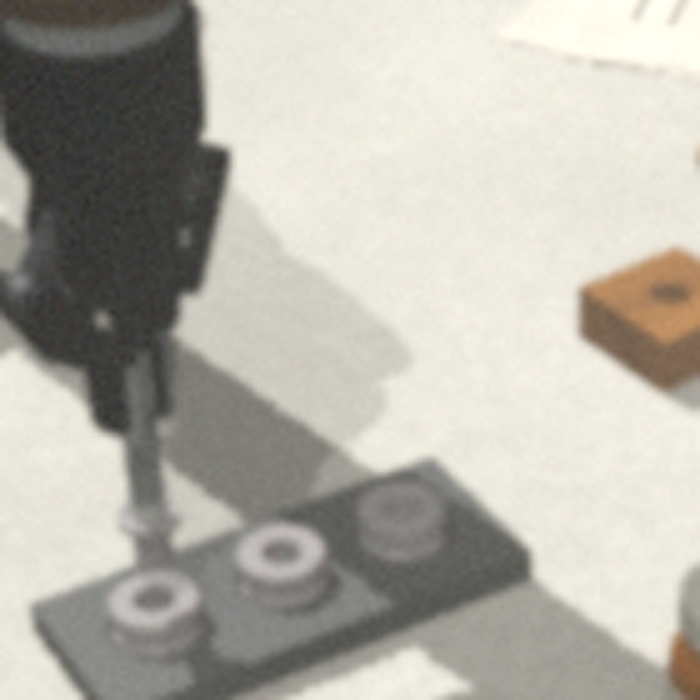

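>>> arm_command:
  motion:
    - {"x":0,"y":0.035,"z":0.0106,"roll":0,"fingers":0}
    - {"x":0,"y":0.035,"z":0.0106,"roll":0,"fingers":0}
    - {"x":0,"y":0.035,"z":0.0106,"roll":0,"fingers":0}

```text
clock: 25.47
eef_pos: [0.4992, 0.055, 0.0875]
tool_rot: [-0.102, 0.705, 0.098, 0.695]
ft_force: [1.0, -0.4, -1.5]
grip_width: 0.0121
```

```bash
python3 -c "
from h import *
hold(2);st();go(.5002,.2817,.092)
"
```

```text
25.57 [498.9  59.1  87.2] tilt [-0.0128 -0.0055] sum 0.0133 [ 0.3373 -0.1758  1.071 ] v [-0.004 -0.005  0.011] F [ 0.   0.3 -0.9]
t 25.57 p [498.9  59.1  87.2] yaw_y 106.84 tilt [-0.0128 -0.0055 -0.9999] F [ 0.   0.3 -0.9] w 0.0126 j6 -0.17
tool delta mm [ -6.1 212.7  65.7] n rows 6.0
```

>>> arm_command:
  motion:
    - {"x":0,"y":0.035,"z":0.0106,"roll":0,"fingers":0}
    - {"x":0,"y":0.035,"z":0.0106,"roll":0,"fingers":0}
    - {"x":0,"y":0.035,"z":0.0106,"roll":0,"fingers":0}

```text
clock: 25.82
eef_pos: [0.4968, 0.1649, 0.0823]
tool_rot: [-0.103, 0.707, 0.097, 0.693]
ft_force: [0.2, 0.1, -1.2]
grip_width: 0.0123
```

```bash
python3 -c "
from h import *
hold(2);st();go(.5002,.2817,.092)
"
```

```text
25.92 [496.9 169.   82.1] tilt [-0.0187 -0.0088] sum 0.0206 [ 0.3885 -0.1135  1.0893] v [-0.019 -0.031  0.018] F [-0.9 -1.2 -1.8]
t 25.92 p [496.9 169.   82.1] yaw_y 106.75 tilt [-0.0187 -0.0088 -0.9998] F [-0.9 -1.2 -1.8] w 0.012 j6 0.04
tool delta mm [-11.  107.   35.4] n rows 3.0
```

>>> arm_command:
  motion:
    - {"x":-0.005,"y":0.034,"z":0.0115,"roll":0,"fingers":0}
    - {"x":-0.005,"y":0.034,"z":0.0115,"roll":0,"fingers":0}
    - {"x":-0.003,"y":0.032,"z":0.0115,"roll":0,"fingers":0}

```text
clock: 26.17
eef_pos: [0.4988, 0.2687, 0.0892]
tool_rot: [-0.105, 0.711, 0.095, 0.689]
ft_force: [-0.1, 0.3, -0.4]
grip_width: 0.0122
```

```bash
python3 -c "
from h import *
hold(3);st();go(.5002,.2817,.085)
s=camera('scene'); crop(s,240,80,380,220,5,'s18.png')
"
```

```text
26.32 [499.  270.1  88.9] tilt [-0.0271 -0.0172] sum 0.032 [0.4694 0.0332 1.1666] v [-0.021 -0.043  0.011] F [-0.1 -0.3 -0.7]
t 26.32 p [499.  270.1  88.9] yaw_y 106.53 tilt [-0.0271 -0.0172 -0.9995] F [-0.1 -0.3 -0.7] w 0.012 j6 0.21
tool delta mm [ 3.6 10.8  4.6] n rows 1.0
```

View pics/s18.png

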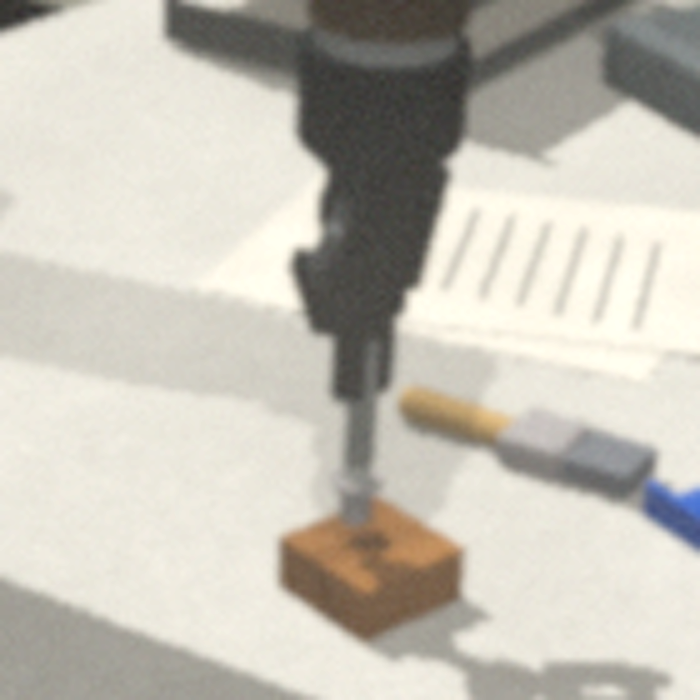

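>>> arm_command:
  motion:
    - {"x":0,"y":0.0115,"z":0.006,"roll":0,"fingers":0}

```text
clock: 26.45
eef_pos: [0.5004, 0.278, 0.0877]
tool_rot: [-0.106, 0.712, 0.094, 0.688]
ft_force: [-0.0, -1.0, -0.9]
grip_width: 0.0123
```

```bash
python3 -c "
from h import *
hold(3);st();go(.5012,.282,.07)
s=camera('scene'); crop(s,290,160,340,210,14,'s19.png')
"
```

```text
26.6 [501.2 280.5  87.9] tilt [-0.0287 -0.0187] sum 0.0342 [0.4849 0.0558 1.1759] v [-0.01  -0.008  0.007] F [ 0.1 -0.7 -0.9]
t 26.6 p [501.2 280.5  87.9] yaw_y 106.38 tilt [-0.0287 -0.0187 -0.9994] F [ 0.1 -0.7 -0.9] w 0.0119 j6 0.23
tool delta mm [17.9  1.6  1. ] n rows 1.0
```

View pics/s19.png

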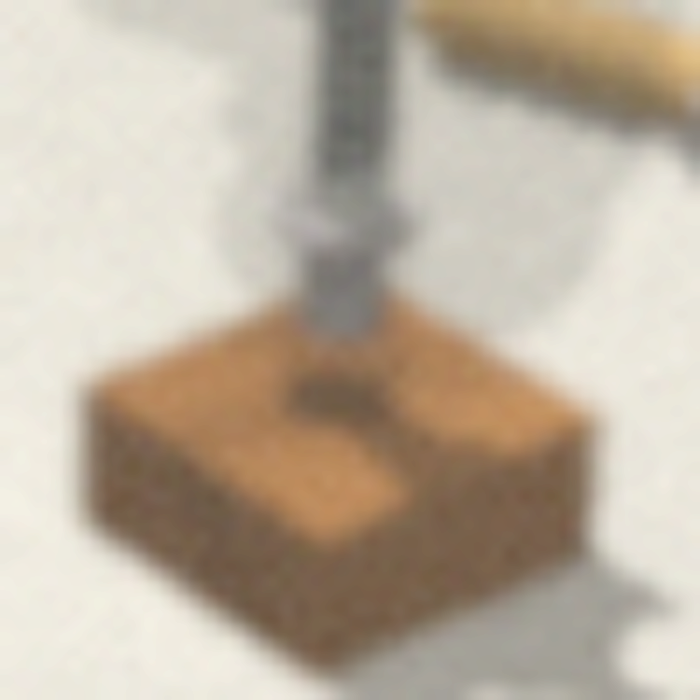

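>>> arm_command:
  motion:
    - {"x":0.014,"y":0.0015,"z":0.001,"roll":0,"fingers":0}

```text
clock: 26.73
eef_pos: [0.5034, 0.2817, 0.0767]
tool_rot: [-0.105, 0.709, 0.096, 0.691]
ft_force: [0.5, 0.5, -1.0]
grip_width: 0.0124
```

```bash
python3 -c "
from h import *
hold(3);st();go(.501,.282,.07)
s=camera('scene'); crop(s,290,160,340,210,14,'s20.png')
"
```

```text
26.88 [500.4 280.3  73.2] tilt [-0.0312 -0.0203] sum 0.0372 [0.4982 0.0362 1.1461] v [-0.011  0.025  0.009] F [ 0.3  0.6 -1.1]
t 26.88 p [500.4 280.3  73.2] yaw_y 106.31 tilt [-0.0312 -0.0203 -0.9993] F [ 0.3  0.6 -1.1] w 0.0123 j6 0.23
tool delta mm [3.1 1.5 1.2] n rows 1.0
```

View pics/s20.png

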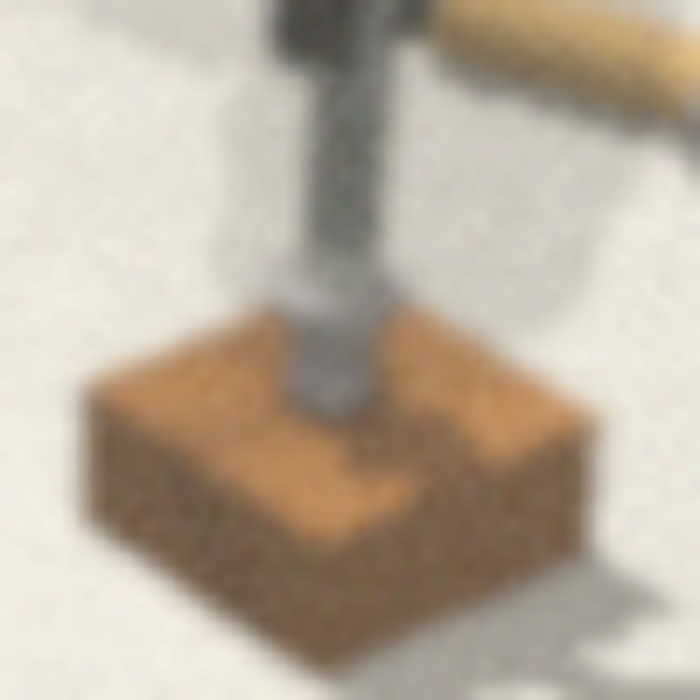

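```bash
python3 -c "
from h import *
s=camera('scene')
f=lambda X,Y:(290+(X+.5)/14-.5,160+(Y+.5)/14-.5)
print('hole',ray(s,*f(340,398),.030)*1000,'tip',ray(s,*f(335,396),.0329)*1000,ray(s,*f(335,396),.0335)*1000)
crop(s,290,160,340,210,14,'s21.png')
"
```

```text
hole [498.33028342 281.29277235  30.        ] tip [500.20055646 277.56053091  32.9       ] [500.81441125 276.80688356  33.5       ]
```

View pics/s21.png

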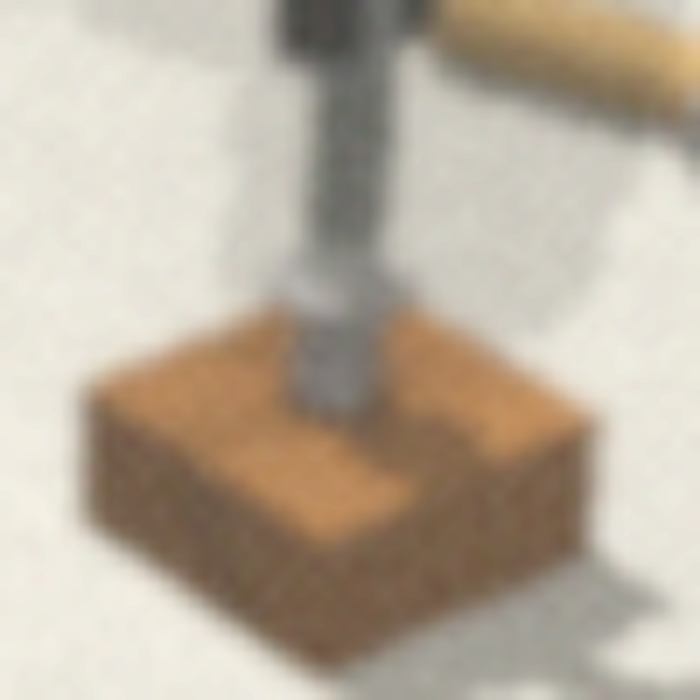

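>>> arm_command:
  motion:
    - {"x":0,"y":0.003,"z":0.001,"roll":0,"fingers":0}

```text
clock: 27.07
eef_pos: [0.5017, 0.2838, 0.0749]
tool_rot: [-0.105, 0.711, 0.095, 0.689]
ft_force: [0.4, -1.0, -1.9]
grip_width: 0.0124
```

```bash
python3 -c "
from h import *
hold(3);st();go(.501,.2827,.07)
s=camera('scene'); crop(s,290,160,340,210,14,'s22.png')
"
```

```text
27.22 [501.8 284.6  74.9] tilt [-0.0279 -0.0184] sum 0.0333 [0.4998 0.044  1.1483] v [ 0.002 -0.007  0.001] F [ 0.4 -0.6 -0.6]
t 27.22 p [501.8 284.6  74.9] yaw_y 106.34 tilt [-0.0279 -0.0184 -0.9994] F [ 0.4 -0.6 -0.6] w 0.0124 j6 0.23
tool delta mm [ 4.9 -1.6 -1.2] n rows 1.0
```

View pics/s22.png

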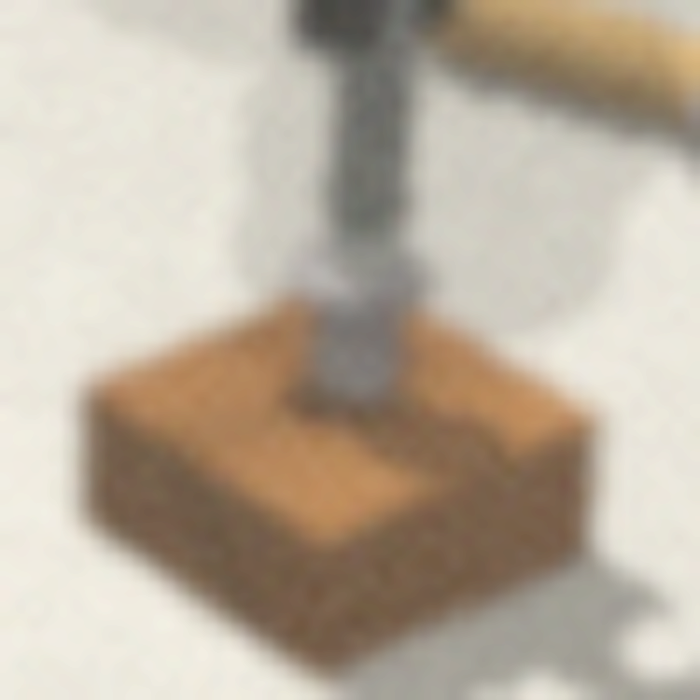

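```bash
python3 -c "
from h import *
s=camera('scene')
a=proj(s,[[.5,.28,.03],[.51,.28,.03],[.5,.29,.03],[.5,.28,.04]])*14
print((a[1:]-a[0])/10)
f=lambda X,Y:(290+(X+.5)/14-.5,160+(Y+.5)/14-.5)
print(proj(s,[[.5002,.2817,.03]]),f(340,398), proj(s,[[.5018,.2846,.0346]]),f(357,388))
st()
"
```

```text
[[ 4.29446816  2.0163851 ]
 [ 3.600719   -2.14991681]
 [ 0.18622269 -4.77693704]]
[[314.49678481 188.16894573]] (313.82142857142856, 187.96428571428572) [[315.79751045 186.38694564]] (315.0357142857143, 187.25)
 27.32 [501.6 284.5  74.6] tilt [-0.0283 -0.0187] sum 0.0339 [0.5    0.0435 1.1482] v [ 0.001 -0.004 -0.001] F [-1.1  0.8 -0.4]
```

```bash
python3 -c "
from h import *
s=camera('scene')
for n,(X,Y),(x0,y0),T in(('s9',(409,412),(180,130),(524.1,76.4,90.9)),('s17',(148,520),(180,130),(502.2,-50.4,92.8)),('s18',(358,485),(240,80),(499,270.1,88.9)),('s8',(378,470),(240,80),(501.1,282.7,91.6))):
    T=np.array(T)/1000;T[2]-=.0183
    o=np.array([x0+(X+.5)/5-.5,y0+(Y+.5)/5-.5]); print(n,(o-proj(s,T)[0])*14)
for n in('s8','s9','s17','s18'):
    pass
import cv2
ims=[cv2.imread(f'pics/{n}.png') for n in('s8','s9','s17','s18')]
P=[(378,470),(409,412),(148,520),(358,485)]
out=np.hstack([cv2.resize(i[y-70:y+60,x-50:x+50],None,fx=2,fy=2) for i,(x,y) in zip(ims,P)])
cv2.imwrite('pics/cmp.png',out)
"
```

```text
s9 [-13.22979256   0.20793292]
s17 [-16.09108997   8.52576572]
s18 [-5.77037127 12.68874136]
s8 [-6.11396587  6.55364594]
```

View pics/cmp.png

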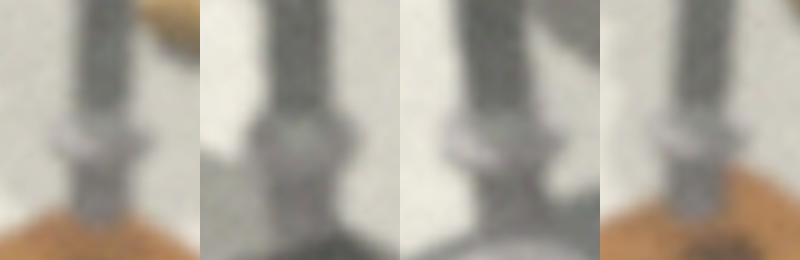

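>>> arm_command:
  motion:
    - {"x":0.002,"y":-0.0012,"z":-0.002,"roll":0,"fingers":0}

```text
clock: 27.45
eef_pos: [0.5004, 0.2831, 0.073]
tool_rot: [-0.105, 0.71, 0.096, 0.689]
ft_force: [0.6, -0.0, -1.3]
grip_width: 0.0122
```

```bash
python3 -c "
from h import *
hold(3);st();go(.500,.2828,.07)
s=camera('scene'); crop(s,290,160,340,210,14,'s23.png')
"
```

```text
27.6 [499.5 282.4  72.3] tilt [-0.0292 -0.0192] sum 0.0349 [0.4975 0.0328 1.1411] v [ 0.     0.008 -0.   ] F [ 0.6  0.6 -0.7]
t 27.6 p [499.5 282.4  72.3] yaw_y 106.34 tilt [-0.0292 -0.0192 -0.9994] F [ 0.6  0.6 -0.7] w 0.0121 j6 0.23
tool delta mm [2.3 0.3 0.7] n rows 1.0
```

View pics/s23.png

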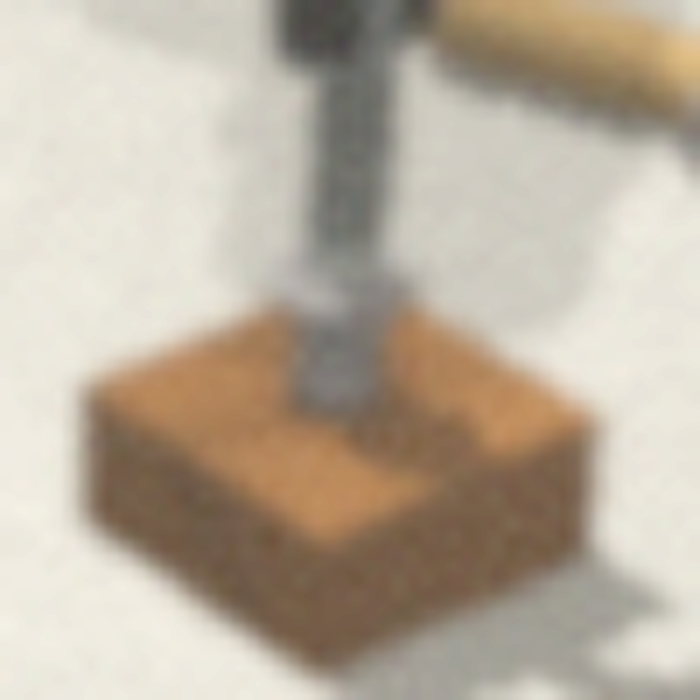

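>>> arm_command:
  motion:
    - {"x":0.004,"y":0.0003,"z":0.0005,"roll":0,"fingers":0}

```text
clock: 27.73
eef_pos: [0.5005, 0.2832, 0.0692]
tool_rot: [-0.105, 0.71, 0.095, 0.689]
ft_force: [0.3, 0.0, -0.9]
grip_width: 0.012
```

```bash
python3 -c "
from h import *
hold(3);st();go(.500,.2828,.06)
"
```

```text
27.88 [499.6 282.7  68. ] tilt [-0.0297 -0.0195] sum 0.0355 [0.5023 0.0284 1.1324] v [-0.002  0.006  0.005] F [-0.4 -0.3 -0.8]
t 27.88 p [499.6 282.7  68. ] yaw_y 106.34 tilt [-0.0297 -0.0195 -0.9994] F [-0.4 -0.3 -0.8] w 0.0121 j6 0.23
tool delta mm [7.9 0.1 0.7] n rows 1.0
```

>>> arm_command:
  motion:
    - {"x":0.003,"y":0.0003,"z":0.0005,"roll":0,"fingers":0}

```text
clock: 27.97
eef_pos: [0.5003, 0.2832, 0.0653]
tool_rot: [-0.106, 0.711, 0.095, 0.689]
ft_force: [0.5, -0.2, -0.6]
grip_width: 0.0122
```

```bash
python3 -c "
from h import *
hold(3);st();go(.500,.2828,.06)
s=camera('scene'); crop(s,290,160,340,210,14,'s24.png')
"
```

```text
28.12 [499.6 282.9  64.5] tilt [-0.0305 -0.0199] sum 0.0364 [0.5063 0.0254 1.1262] v [-0.005  0.006  0.004] F [ 0.2  0.7 -1.6]
t 28.12 p [499.6 282.9  64.5] yaw_y 106.34 tilt [-0.0305 -0.0199 -0.9993] F [ 0.2  0.7 -1.6] w 0.0121 j6 0.23
tool delta mm [ 4.5 -0.2  0.5] n rows 1.0
```

View pics/s24.png

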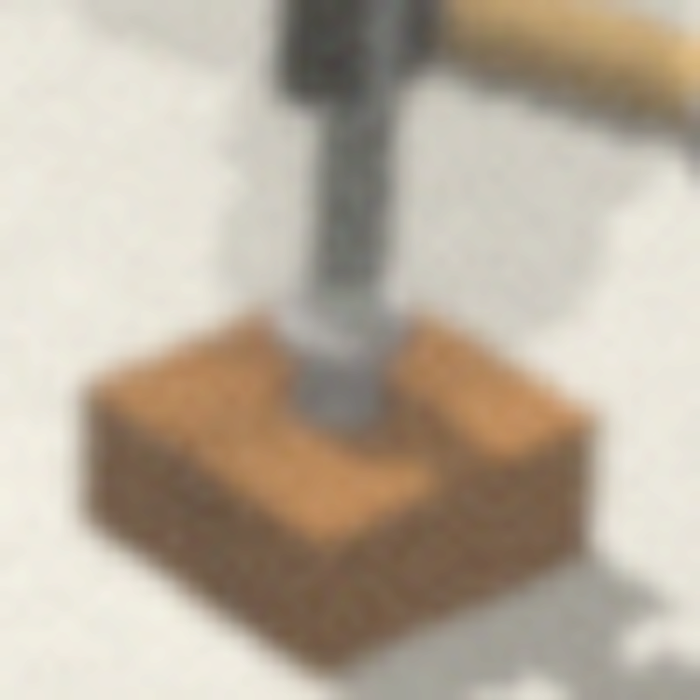

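>>> arm_command:
  motion:
    - {"x":0.007,"y":0,"z":0.0006,"roll":0,"fingers":0}

```text
clock: 28.25
eef_pos: [0.5012, 0.2837, 0.0589]
tool_rot: [-0.105, 0.71, 0.095, 0.689]
ft_force: [-0.0, 0.2, -1.9]
grip_width: 0.0121
```

```bash
python3 -c "
from h import *
hold(3);st()
"
```

```text
28.4 [499.5 282.6  56.8] tilt [-0.0316 -0.0206] sum 0.0377 [0.514  0.0163 1.1108] v [-0.007  0.01   0.006] F [-0.3  0.5 -0.8]
```

>>> arm_command:
  motion:
    - {"x":0.0025,"y":0,"z":0.0004,"roll":0,"fingers":0}

```text
clock: 28.48
eef_pos: [0.5001, 0.2829, 0.0546]
tool_rot: [-0.106, 0.712, 0.095, 0.688]
ft_force: [0.5, 0.0, -0.6]
grip_width: 0.0124
```

```bash
python3 -c "
from h import *
hold(2);st()
"
```

```text
28.58 [499.5 282.5  53.8] tilt [-0.0325 -0.021 ] sum 0.0386 [0.5175 0.0134 1.1053] v [-0.006  0.005  0.006] F [-0.5  0.7 -1.4]
```

>>> arm_command:
  motion:
    - {"x":0.001,"y":0,"z":0,"roll":0,"fingers":0}

```text
clock: 28.67
eef_pos: [0.4996, 0.2826, 0.0528]
tool_rot: [-0.106, 0.712, 0.095, 0.687]
ft_force: [0.0, -0.5, -1.6]
grip_width: 0.012
```

```bash
python3 -c "
from h import *
hold(2);st()
"
```

```text
28.77 [499.4 282.4  52.6] tilt [-0.0328 -0.0212] sum 0.039 [0.5186 0.0118 1.1029] v [-0.001  0.004  0.004] F [ 0.1 -0.7 -0.3]
```

>>> arm_command:
  motion:
    - {"x":0.001,"y":0,"z":0.0002,"roll":0,"fingers":0}

```text
clock: 28.85
eef_pos: [0.4997, 0.2825, 0.0518]
tool_rot: [-0.106, 0.712, 0.095, 0.687]
ft_force: [-0.5, -0.1, -0.3]
grip_width: 0.0122
```

```bash
python3 -c "
from h import *
hold(2);st()
"
```

```text
28.95 [499.5 282.5  51.5] tilt [-0.0329 -0.0213] sum 0.0391 [0.5199 0.0109 1.1008] v [-0.002  0.002  0.002] F [ 0.3 -0.2  0.7]
```

>>> arm_command:
  motion:
    - {"x":0.001,"y":0,"z":0,"roll":0,"fingers":0}

```text
clock: 29.03
eef_pos: [0.4996, 0.2825, 0.0506]
tool_rot: [-0.106, 0.712, 0.095, 0.687]
ft_force: [0.4, -0.4, 0.1]
grip_width: 0.0122
```

```bash
python3 -c "
from h import *
hold(2);st()
"
```

```text
29.13 [499.6 282.5  50.7] tilt [-0.0324 -0.021 ] sum 0.0386 [0.5206 0.0097 1.0985] v [ 0.    -0.001 -0.001] F [ 1.  -0.  -0.2]
```

>>> arm_command:
  motion:
    - {"x":0.0006,"y":0,"z":0,"roll":0,"fingers":0}

```text
clock: 29.22
eef_pos: [0.4998, 0.2826, 0.0506]
tool_rot: [-0.106, 0.712, 0.095, 0.688]
ft_force: [-0.9, -1.4, 4.5]
grip_width: 0.0123
```

```bash
python3 -c "
from h import *
hold(1);st()
"
```

```text
29.27 [499.7 282.6  50.6] tilt [-0.032  -0.0208] sum 0.0381 [0.5204 0.0093 1.0977] v [-0.001  0.     0.002] F [-0.2 -1.1  2.6]
```

>>> arm_command:
  motion:
    - {"x":0,"y":0,"z":0,"roll":0,"fingers":0.5}

```text
clock: 29.35
eef_pos: [0.4998, 0.2826, 0.0508]
tool_rot: [-0.106, 0.712, 0.095, 0.688]
ft_force: [0.4, 0.3, 0.3]
grip_width: 0.0232
```

```bash
python3 -c "
from h import *
hold(5);st();go(.5,.282,.13)
s=camera('scene'); crop(s,290,140,350,210,10,'s25.png')
"
```

```text
29.6 [499.7 282.5  50.5] tilt [-0.032  -0.0208] sum 0.0381 [0.5206 0.0092 1.0976] v [-0.    -0.     0.003] F [ 0.9 -0.4 -0.4]
t 29.6 p [499.7 282.5  50.5] yaw_y 106.34 tilt [-0.032  -0.0208 -0.9993] F [ 0.9 -0.4 -0.4] w 0.0426 j6 0.23
tool delta mm [-79.4  -1.5  -2.8] n rows 2.0
```

View pics/s25.png

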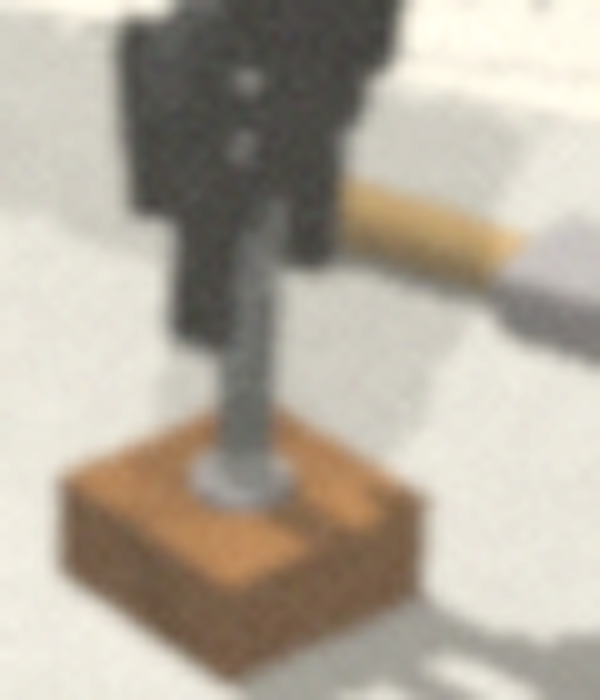

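>>> arm_command:
  motion:
    - {"x":-0.04,"y":-0.0007,"z":-0.0014,"roll":0,"fingers":0.7}

```text
clock: 29.73
eef_pos: [0.4943, 0.2792, 0.083]
tool_rot: [-0.108, 0.717, 0.093, 0.682]
ft_force: [-0.1, -0.4, -1.1]
grip_width: 0.0533
```

```bash
python3 -c "
from h import *
hold(2);st()
"
```

```text
29.83 [502.9 284.   95.4] tilt [-0.0245 -0.0166] sum 0.0295 [0.4813 0.0707 1.1898] v [ 0.024 -0.045 -0.076] F [1.2 0.8 1.3]
```

>>> arm_command:
  motion:
    - {"x":-0.04,"y":0,"z":-0.001,"roll":0,"fingers":0.7}

```text
clock: 29.92
eef_pos: [0.4985, 0.2819, 0.1261]
tool_rot: [-0.107, 0.713, 0.094, 0.686]
ft_force: [-0.7, -0.4, -1.4]
grip_width: 0.0598
```

```bash
python3 -c "
from h import *
hold(2);st()
s=camera('scene'); crop(s,240,80,380,220,5,'s26.png')
go(.5,-.05,.14)
"
```

```text
30.02 [506.4 286.3 138.1] tilt [-0.0147 -0.011 ] sum 0.0182 [0.4504 0.1374 1.276 ] v [ 0.03  -0.062 -0.072] F [-0.1  0.5  0.6]
t 30.07 p [505.4 285.8 135.8] yaw_y 106.33 tilt [-0.0172 -0.0125 -0.9998] F [-0.4  0.4 -1. ] w 0.06 j6 0.23
tool delta mm [   0.1 -320.8  -99.6] n rows 9.0
```

View pics/s26.png

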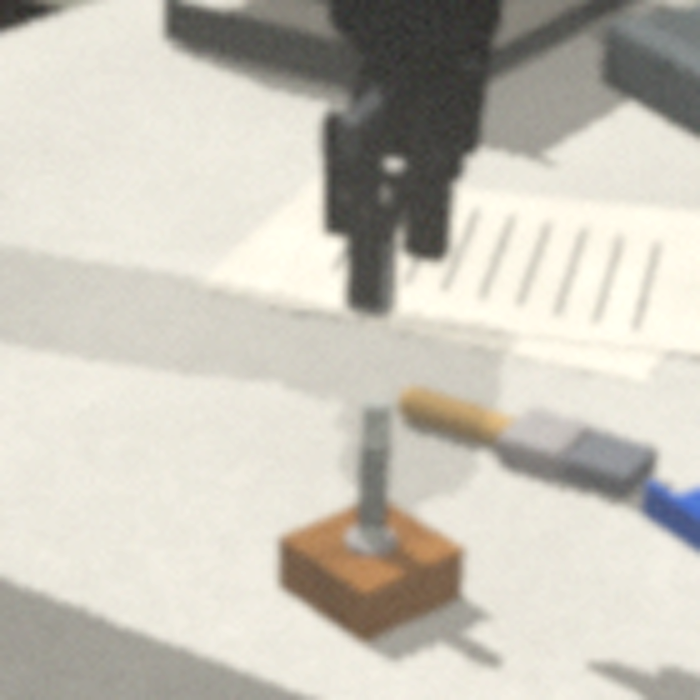

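>>> arm_command:
  motion:
    - {"x":0,"y":-0.036,"z":-0.0112,"roll":0,"fingers":0.7}
    - {"x":0,"y":-0.036,"z":-0.0112,"roll":0,"fingers":0.7}
    - {"x":0,"y":-0.036,"z":-0.0112,"roll":0,"fingers":0.7}

```text
clock: 30.32
eef_pos: [0.5048, 0.1778, 0.1361]
tool_rot: [-0.107, 0.704, 0.103, 0.694]
ft_force: [1.3, 0.2, -0.4]
grip_width: 0.06
```

```bash
python3 -c "
from h import *
hold(2);st();go(.5,-.05,.14)
"
```

```text
30.42 [504.2 173.4 136.1] tilt [-0.0153 -0.0108] sum 0.018 [ 0.3578 -0.0089  1.2222] v [ 0.025  0.043 -0.01 ] F [-0.7  1.5  0. ]
t 30.42 p [504.2 173.4 136.1] yaw_y 106.6 tilt [-0.0153 -0.0108 -0.9998] F [-0.7  1.5  0. ] w 0.0594 j6 0.04
tool delta mm [  -1.4 -212.9  -67.9] n rows 6.0
```

>>> arm_command:
  motion:
    - {"x":0,"y":-0.036,"z":-0.0112,"roll":0,"fingers":0.7}
    - {"x":0,"y":-0.036,"z":-0.0112,"roll":0,"fingers":0.7}
    - {"x":0,"y":-0.036,"z":-0.0112,"roll":0,"fingers":0.7}

```text
clock: 30.67
eef_pos: [0.5034, 0.0642, 0.1355]
tool_rot: [-0.107, 0.705, 0.104, 0.694]
ft_force: [0.7, 0.5, 0.0]
grip_width: 0.0602
```

```bash
python3 -c "
from h import *
hold(2);st();go(.5,-.05,.14)
"
```

```text
30.77 [503.   60.4 135.4] tilt [-0.0158 -0.009 ] sum 0.0168 [ 0.3067 -0.0842  1.1967] v [ 0.011  0.021 -0.004] F [0.7 0.4 0.7]
t 30.77 p [503.   60.4 135.4] yaw_y 106.66 tilt [-0.0158 -0.009  -0.9998] F [0.7 0.4 0.7] w 0.06 j6 -0.17
tool delta mm [  -3.5 -104.9  -34.6] n rows 3.0
```

>>> arm_command:
  motion:
    - {"x":0,"y":-0.035,"z":-0.0112,"roll":0,"fingers":0.7}
    - {"x":0,"y":-0.035,"z":-0.0112,"roll":0,"fingers":0.7}
    - {"x":0,"y":-0.03,"z":-0.0112,"roll":0,"fingers":0.7}

```text
clock: 31.02
eef_pos: [0.5009, -0.0411, 0.1349]
tool_rot: [-0.107, 0.705, 0.105, 0.694]
ft_force: [0.8, -0.1, 0.0]
grip_width: 0.0595
```

```bash
python3 -c "
from h import *
hold(4);st();go(.5,-.05,.14)
"
```

```text
31.22 [500.6 -40.6 134.9] tilt [-0.0157 -0.0042] sum 0.0153 [ 0.2977 -0.0983  1.1901] v [-0.002 -0.001  0.005] F [ 0.9 -0.4 -0.6]
t 31.22 p [500.6 -40.6 134.9] yaw_y 107.05 tilt [-0.0157 -0.0042 -0.9999] F [ 0.9 -0.4 -0.6] w 0.0597 j6 -0.37
tool delta mm [-5.1 -8.8 -3.4] n rows 1.0
```

>>> arm_command:
  motion:
    - {"x":0,"y":0,"z":0,"roll":-0.125,"fingers":0.7}
    - {"x":0,"y":0,"z":0,"roll":-0.125,"fingers":0.7}
    - {"x":0,"y":0,"z":0,"roll":-0.125,"fingers":0.7}
    - {"x":0,"y":0,"z":0,"roll":-0.125,"fingers":0.7}

```text
clock: 31.55
eef_pos: [0.5014, -0.0335, 0.1338]
tool_rot: [-0.276, 0.656, 0.279, 0.645]
ft_force: [0.1, -0.0, 0.1]
grip_width: 0.06
```

```bash
python3 -c "
from h import *
hold(2);st();go(.4997,-.0502,.08)
"
```

```text
31.65 [501.3 -33.5 133.8] tilt [-0.0166 -0.0014] sum 0.0165 [ 0.2998 -0.0983  1.1892] v [-0.002 -0.    -0.   ] F [-0.3  0.4 -0.5]
t 31.65 p [501.3 -33.5 133.8] yaw_y 135.85 tilt [-0.0166 -0.0014 -0.9999] F [-0.3  0.4 -0.5] w 0.0596 j6 -0.87
tool delta mm [ 53.8 -11.1 -12.4] n rows 2.0
```

>>> arm_command:
  motion:
    - {"x":0,"y":0,"z":0,"roll":-0.125,"fingers":0.7}
    - {"x":0,"y":0,"z":0,"roll":-0.125,"fingers":0.7}
    - {"x":0,"y":0,"z":0,"roll":-0.125,"fingers":0.7}
    - {"x":0,"y":0,"z":0,"roll":-0.125,"fingers":0.7}
    - {"x":0,"y":0,"z":0,"roll":-0.03,"fingers":0.7}

```text
clock: 32.07
eef_pos: [0.5019, -0.0261, 0.133]
tool_rot: [-0.434, 0.56, 0.442, 0.551]
ft_force: [-0.3, 0.2, 0.3]
grip_width: 0.0602
```

```bash
python3 -c "
from h import *
hold(2);st();go(.4997,-.0502,.08)
"
```

```text
32.17 [501.9 -26.2 133. ] tilt [-0.0174  0.0001] sum 0.0174 [ 0.3015 -0.0982  1.1885] v [-0.001 -0.     0.002] F [-0.7 -0.2  0.5]
t 32.17 p [501.9 -26.2 133. ] yaw_y 166.25 tilt [-0.0174  0.0001 -0.9998] F [-0.7 -0.2  0.5] w 0.0598 j6 -1.38
tool delta mm [ 53.   -4.5 -23.7] n rows 2.0
```

>>> arm_command:
  motion:
    - {"x":0.03,"y":-0.004,"z":-0.024,"roll":0,"fingers":0.7}

```text
clock: 32.25
eef_pos: [0.5051, -0.0475, 0.1079]
tool_rot: [-0.436, 0.557, 0.439, 0.555]
ft_force: [1.4, -0.5, 0.3]
grip_width: 0.06
```

```bash
python3 -c "
from h import *
hold(3);st();go(.4997,-.0502,.06)
"
```

```text
32.4 [497.5 -50.2 101.2] tilt [-0.0223  0.0009] sum 0.0223 [ 0.327  -0.1508  1.1152] v [-0.023  0.047  0.021] F [-0.4  0.4 -0.3]
t 32.4 p [497.5 -50.2 101.2] yaw_y 166.05 tilt [-0.0223  0.0009 -0.9998] F [-0.4  0.4 -0.3] w 0.0599 j6 -1.43
tool delta mm [41.1 -3.   0.8] n rows 1.0
```

>>> arm_command:
  motion:
    - {"x":0.038,"y":-0.001,"z":-0.001,"roll":0,"fingers":0.7}

```text
clock: 32.48
eef_pos: [0.5043, -0.0515, 0.0695]
tool_rot: [-0.433, 0.56, 0.437, 0.555]
ft_force: [2.7, -0.1, 0.1]
grip_width: 0.0602
```

```bash
python3 -c "
from h import *
hold(3);st();go(.4997,-.0502,.02)
s=camera('scene'); crop(s,160,180,260,280,7,'s27.png')
"
```

```text
32.63 [495.1 -50.5  61.8] tilt [-0.0279  0.0018] sum 0.0279 [ 0.3664 -0.2072  1.0251] v [-0.034  0.062  0.018] F [-0.  -0.3  1.2]
t 32.63 p [495.1 -50.5  61.8] yaw_y 166.0 tilt [-0.0279  0.0018 -0.9996] F [-0.  -0.3  1.2] w 0.0596 j6 -1.43
tool delta mm [41.7 -5.5  1.6] n rows 2.0
```

View pics/s27.png

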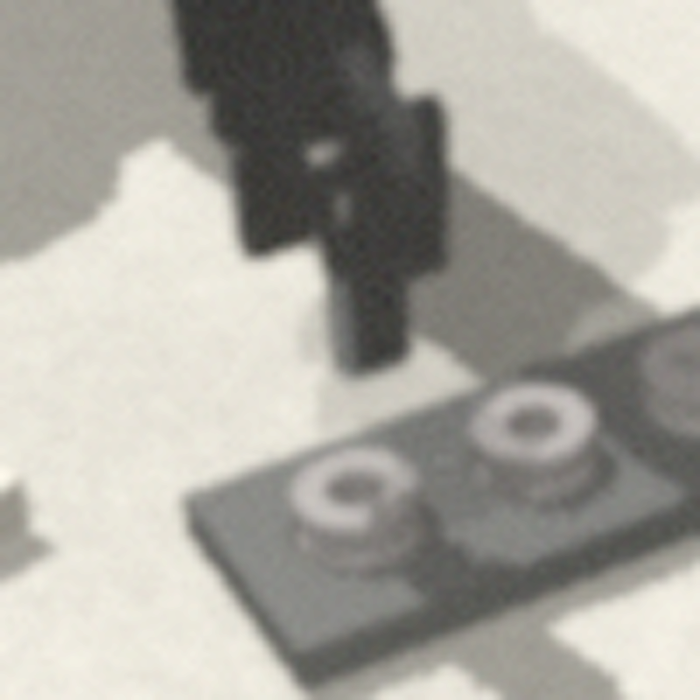

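>>> arm_command:
  motion:
    - {"x":0.026,"y":-0.002,"z":0.001,"roll":0,"fingers":0.7}
    - {"x":0,"y":0,"z":0,"roll":0,"fingers":0.7}

```text
clock: 32.85
eef_pos: [0.5022, -0.0496, 0.0414]
tool_rot: [-0.431, 0.562, 0.439, 0.553]
ft_force: [-1.2, 0.5, -1.1]
grip_width: 0.0597
```

```bash
python3 -c "
from h import *
hold(3);st();go(.4997,-.0502,.02)
s=camera('scene'); crop(s,160,180,260,280,7,'s28.png')
"
```

```text
33.0 [505.8 -50.2  45.4] tilt [-0.0089  0.    ] sum 0.0088 [ 0.3886 -0.2221  0.9689] v [-0.005 -0.004 -0.005] F [ 0.6 -0.3 -0.6]
t 33.0 p [505.8 -50.2  45.4] yaw_y 166.01 tilt [-0.0089  0.     -1.    ] F [ 0.6 -0.3 -0.6] w 0.0598 j6 -1.43
tool delta mm [25.5  5.7 -1.4] n rows 1.0
```

View pics/s28.png

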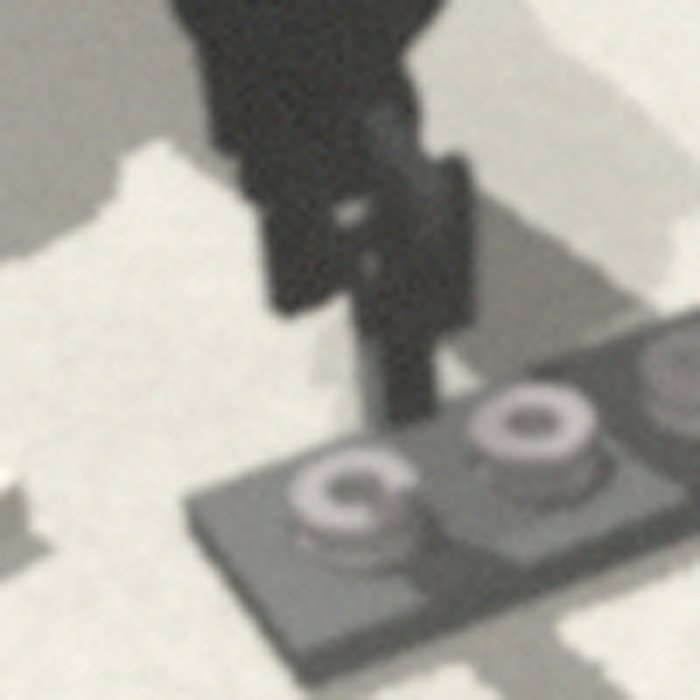

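>>> arm_command:
  motion:
    - {"x":0.008,"y":0.0045,"z":-0.001,"roll":0,"fingers":0.7}

```text
clock: 33.13
eef_pos: [0.504, -0.0504, 0.0401]
tool_rot: [-0.435, 0.558, 0.436, 0.556]
ft_force: [0.5, -0.7, 0.3]
grip_width: 0.0595
```

```bash
python3 -c "
from h import *
hold(3);st();go(.4997,-.0502,.02)
"
```

```text
33.28 [500.4 -50.2  37.5] tilt [-0.0094  0.    ] sum 0.0093 [ 0.389  -0.246   0.9451] v [0.004 0.009 0.   ] F [-0.3 -0.6 -0.6]
t 33.28 p [500.4 -50.2  37.5] yaw_y 165.99 tilt [-0.0094  0.     -1.    ] F [-0.3 -0.6 -0.6] w 0.0597 j6 -1.43
tool delta mm [17.5  0.5 -0.2] n rows 1.0
```

>>> arm_command:
  motion:
    - {"x":0.012,"y":0,"z":0,"roll":0,"fingers":0.7}

```text
clock: 33.37
eef_pos: [0.5022, -0.0504, 0.0276]
tool_rot: [-0.434, 0.559, 0.436, 0.556]
ft_force: [0.5, 0.4, 0.5]
grip_width: 0.0602
```

```bash
python3 -c "
from h import *
hold(3);st();go(.4997,-.0502,.018)
s=camera('scene'); crop(s,180,200,250,270,10,'s29.png')
"
```

```text
33.52 [499.3 -50.1  25.1] tilt [-0.0114  0.0003] sum 0.0114 [ 0.4038 -0.2615  0.9168] v [-0.007  0.018  0.006] F [-0.5 -0.5  0.1]
t 33.52 p [499.3 -50.1  25.1] yaw_y 165.99 tilt [-0.0114  0.0003 -0.9999] F [-0.5 -0.5  0.1] w 0.0598 j6 -1.43
tool delta mm [ 7.1 -0.5  0. ] n rows 1.0
```

View pics/s29.png

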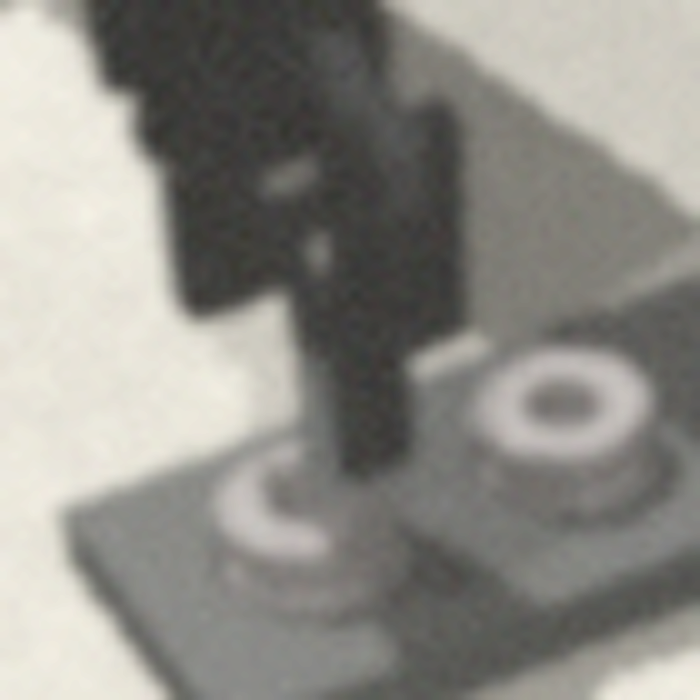

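```bash
python3 -c "
from h import *
s=camera('scene')
b=np.array([.4993,-.0501]);j=np.array([.970,-.242]);w=np.array([.242,.970])
for z in(.025,.030,.035,.040):
  for d in(.030,.044):
    for k in(-.011,.011):
      p=b+j*d+w*k; q=proj(s,[[*p,z]])[0]-np.array([.9,0]); print(z,d,k,((q-[180,200]+.5)*10).round())
"
```

```text
0.025 0.03 -0.011 [328. 614.]
0.025 0.03 0.011 [425. 576.]
0.025 0.044 -0.011 [359. 652.]
0.025 0.044 0.011 [456. 613.]
0.03 0.03 -0.011 [326. 595.]
0.03 0.03 0.011 [423. 557.]
0.03 0.044 -0.011 [356. 633.]
0.03 0.044 0.011 [454. 594.]
0.035 0.03 -0.011 [324. 576.]
0.035 0.03 0.011 [421. 538.]
0.035 0.044 -0.011 [354. 614.]
0.035 0.044 0.011 [452. 576.]
0.04 0.03 -0.011 [322. 557.]
0.04 0.03 0.011 [419. 520.]
0.04 0.044 -0.011 [352. 595.]
0.04 0.044 0.011 [450. 557.]
```

```bash
python3 -c "
from h import *
s=camera('scene')
def pr(b,az,z,ds,org,sc):
  j=np.array([np.cos(az),np.sin(az)]);w=np.array([-j[1],j[0]])
  for zz in z:
   for d in ds:
    print(zz,d,[((proj(s,[[*(np.array(b)+j*d+w*k),zz]])[0]-org+.5)*sc).round().astype(int).tolist() for k in(-.011,.011)])
print('s26');pr((.506,.286),np.radians(106.3),(.137,.145,.150),(-.037,.037),(240,80),5)
print('s29');pr((.4993,-.0501),np.radians(166),(.025,.033),(-.037,.037),(180,200),10)
print('s4');pr((.5084,.2853),np.radians(-14.7),(.073,.086),(-.05,.05),(240,80),5)
"
```

```text
s26
0.137 -0.037 [[388, 390], [344, 381]]
0.137 0.037 [[449, 326], [407, 317]]
0.145 -0.037 [[388, 375], [345, 365]]
0.145 0.037 [[450, 311], [408, 302]]
0.15 -0.037 [[389, 365], [345, 355]]
0.15 0.037 [[451, 301], [408, 292]]
s29
0.025 -0.037 [[449, 594], [352, 633]]
0.025 0.037 [[295, 407], [201, 442]]
0.033 -0.037 [[446, 564], [349, 603]]
0.033 0.037 [[291, 378], [197, 412]]
s4
0.073 -0.05 [[320, 436], [356, 424]]
0.073 0.05 [[438, 523], [475, 510]]
0.086 -0.05 [[320, 413], [357, 401]]
0.086 0.05 [[439, 499], [477, 486]]
```

```bash
python3 -c "
from h import *
s=camera('scene')
im=s['frame'][180:270,170:260,::-1]; im=cv2.resize(im,None,fx=8,fy=8,interpolation=cv2.INTER_CUBIC)
im=np.clip(255*(im/255.)**0.5,0,255).astype(np.uint8); cv2.imwrite('pics/s30.png',im[:600]); cv2.imwrite('pics/s30b.png',im[120:])
"
```

```text
(no output)
```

View pics/s30b.png

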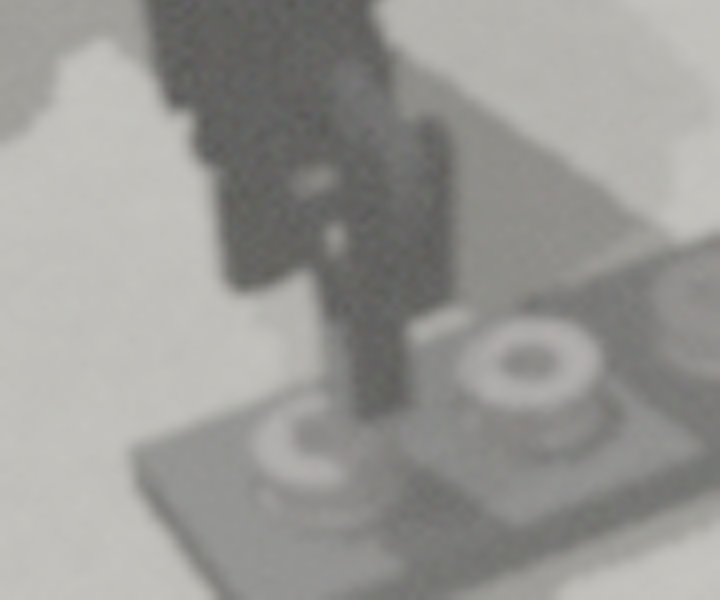

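>>> arm_command:
  motion:
    - {"x":0.006,"y":0,"z":0,"roll":0,"fingers":0.7}

```text
clock: 33.8
eef_pos: [0.5019, -0.0503, 0.0212]
tool_rot: [-0.434, 0.559, 0.436, 0.556]
ft_force: [0.4, -0.4, 0.6]
grip_width: 0.0597
```

```bash
python3 -c "
from h import *
hold(3);st();go(.4997,-.0502,.012)
"
```

```text
33.95 [500.2 -50.2  19.6] tilt [-0.0096  0.0001] sum 0.0095 [ 0.411  -0.2675  0.9018] v [-0.003  0.006  0.005] F [ 0.4 -0.3 -0.2]
t 33.95 p [500.2 -50.2  19.6] yaw_y 165.99 tilt [-0.0096  0.0001 -1.    ] F [ 0.4 -0.3 -0.2] w 0.0598 j6 -1.43
tool delta mm [ 7.6  0.4 -0.1] n rows 1.0
```

>>> arm_command:
  motion:
    - {"x":0.002,"y":0,"z":0,"roll":0,"fingers":0.7}

```text
clock: 34.03
eef_pos: [0.5005, -0.0502, 0.0178]
tool_rot: [-0.433, 0.56, 0.437, 0.555]
ft_force: [0.1, 0.4, 0.4]
grip_width: 0.0597
```

```bash
python3 -c "
from h import *
hold(2);st();go(.4997,-.0502,.012)
"
```

```text
34.13 [499.8 -50.1  17.3] tilt [-0.0103  0.0002] sum 0.0103 [ 0.414  -0.2703  0.8968] v [-0.001  0.003  0.006] F [ 0.4  1.7 -0.6]
t 34.13 p [499.8 -50.1  17.3] yaw_y 165.99 tilt [-0.0103  0.0002 -0.9999] F [ 0.4  1.7 -0.6] w 0.0599 j6 -1.43
tool delta mm [ 5.3  0.  -0.1] n rows 1.0
```

>>> arm_command:
  motion:
    - {"x":0.002,"y":0,"z":0,"roll":0,"fingers":0.7}

```text
clock: 34.22
eef_pos: [0.5001, -0.0502, 0.0154]
tool_rot: [-0.433, 0.56, 0.437, 0.555]
ft_force: [0.3, -0.5, -0.2]
grip_width: 0.0599
```

```bash
python3 -c "
from h import *
hold(2);st();go(.4997,-.0502,.012)
s=camera('scene'); crop(s,180,200,250,270,10,'s31.png')
"
```

```text
34.32 [499.5 -50.1  14.9] tilt [-0.011   0.0002] sum 0.0109 [ 0.417  -0.273   0.8918] v [-0.001  0.003  0.005] F [ 1.   0.2 -0.2]
t 34.32 p [499.5 -50.1  14.9] yaw_y 165.99 tilt [-0.011   0.0002 -0.9999] F [ 1.   0.2 -0.2] w 0.0599 j6 -1.43
tool delta mm [ 2.9 -0.2 -0. ] n rows 1.0
```

View pics/s31.png

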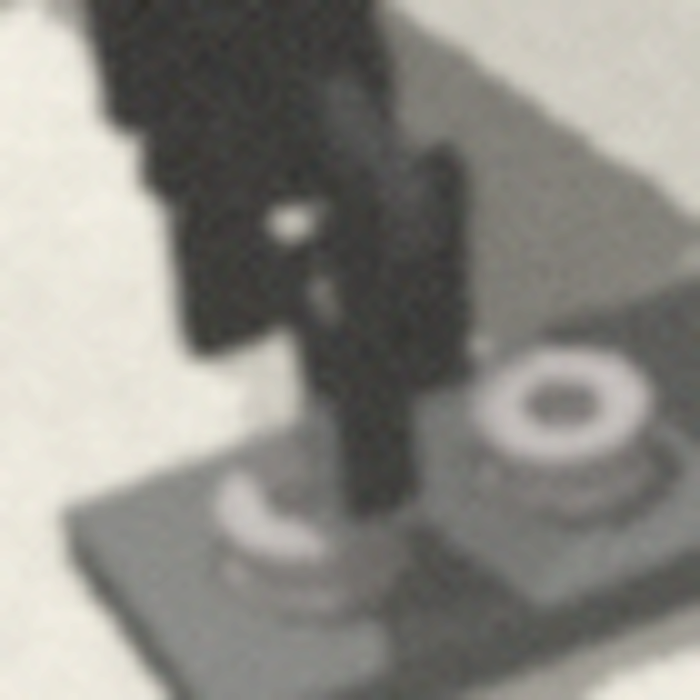

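>>> arm_command:
  motion:
    - {"x":0.004,"y":0,"z":0,"roll":0,"fingers":0.7}

```text
clock: 34.45
eef_pos: [0.5004, -0.0502, 0.0116]
tool_rot: [-0.433, 0.56, 0.437, 0.555]
ft_force: [-0.2, -0.0, -0.9]
grip_width: 0.0598
```

```bash
python3 -c "
from h import *
hold(2);st()
"
```

```text
34.55 [499.1 -50.1  10.5] tilt [-0.0117  0.0003] sum 0.0116 [ 0.4226 -0.278   0.8818] v [-0.004  0.005  0.011] F [0.3 0.3 0.3]
```

>>> arm_command:
  motion:
    - {"x":0.005,"y":0,"z":0,"roll":0,"fingers":0.7}

```text
clock: 34.63
eef_pos: [0.4998, -0.0501, 0.006]
tool_rot: [-0.433, 0.56, 0.438, 0.554]
ft_force: [0.2, -0.1, -1.4]
grip_width: 0.0599
```

```bash
python3 -c "
from h import *
hold(2);st()
s=camera('scene'); crop(s,180,200,250,270,10,'s32.png')
"
```

```text
34.73 [498.2 -50.    4.6] tilt [-0.0133  0.0004] sum 0.0133 [ 0.4302 -0.2848  0.8691] v [-0.006  0.007  0.014] F [-0.3  0.8  0.7]
```

View pics/s32.png

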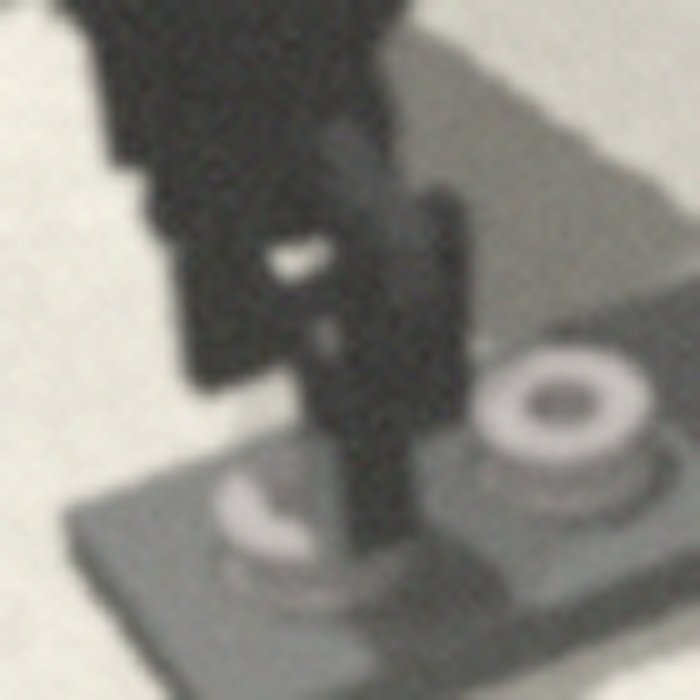

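>>> arm_command:
  motion:
    - {"x":0.008,"y":-0.001,"z":0,"roll":0,"fingers":0.7}

```text
clock: 34.87
eef_pos: [0.5006, -0.0504, -0.0022]
tool_rot: [-0.433, 0.56, 0.438, 0.554]
ft_force: [0.9, -0.3, 0.6]
grip_width: 0.0599
```

```bash
python3 -c "
from h import *
hold(3);st()
"
```

```text
35.02 [498.6 -50.2  -3.9] tilt [-0.0147  0.0006] sum 0.0147 [ 0.4433 -0.2911  0.851 ] v [-0.009  0.01   0.011] F [-0.   0.2 -0. ]
```

>>> arm_command:
  motion:
    - {"x":0.005,"y":-0.001,"z":0,"roll":0,"fingers":0.7}

```text
clock: 35.1
eef_pos: [0.5001, -0.0505, -0.0085]
tool_rot: [-0.432, 0.561, 0.438, 0.554]
ft_force: [0.9, -0.0, 1.0]
grip_width: 0.0597
```

```bash
python3 -c "
from h import *
hold(3);st();go(.4997,-.0502,-.019)
s=camera('scene'); crop(s,180,200,250,270,10,'s33.png')
"
```

```text
35.25 [499.1 -50.4  -9.4] tilt [-0.0157  0.0007] sum 0.0157 [ 0.4525 -0.294   0.84  ] v [-0.006  0.005  0.003] F [ 0.5  0.5 -0.7]
t 35.25 p [499.1 -50.4  -9.4] yaw_y 165.99 tilt [-0.0157  0.0007 -0.9999] F [ 0.5  0.5 -0.7] w 0.0601 j6 -1.43
tool delta mm [ 9.6 -0.7  0.4] n rows 1.0
```

View pics/s33.png

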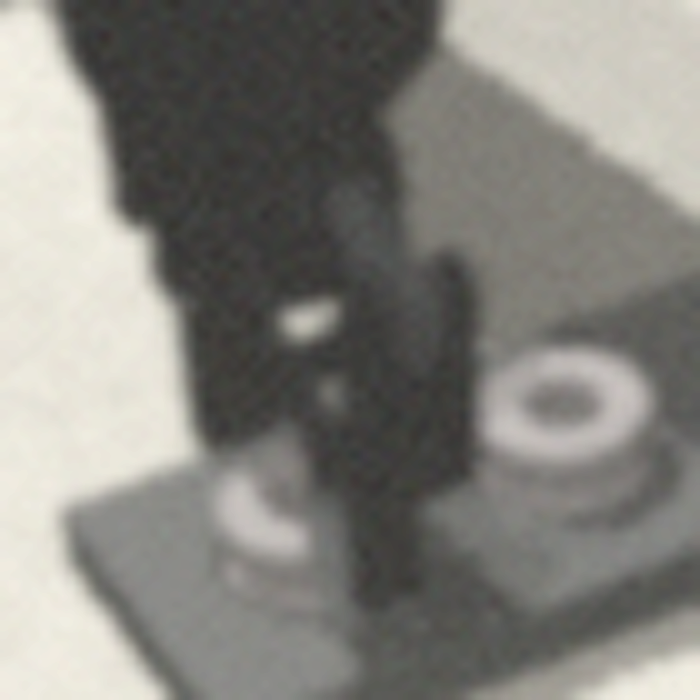

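>>> arm_command:
  motion:
    - {"x":0.006,"y":-0.0008,"z":0.0004,"roll":0,"fingers":0.7}

```text
clock: 35.38
eef_pos: [0.5011, -0.0504, -0.0144]
tool_rot: [-0.432, 0.561, 0.438, 0.554]
ft_force: [0.5, -1.1, -0.2]
grip_width: 0.0596
```

```bash
python3 -c "
from h import *
hold(3);st();go(.4997,-.0502,-.017)
s=camera('scene'); crop(s,180,200,250,270,10,'s34.png')
"
```

```text
35.53 [499.6 -50.2 -15.7] tilt [-0.0162  0.0007] sum 0.0162 [ 0.4625 -0.298   0.8265] v [-0.007  0.006  0.006] F [-0.3  0.4  0.3]
t 35.53 p [499.6 -50.2 -15.7] yaw_y 165.99 tilt [-0.0162  0.0007 -0.9999] F [-0.3  0.4  0.3] w 0.0597 j6 -1.43
tool delta mm [ 1.3 -0.1 -0. ] n rows 1.0
```

View pics/s34.png

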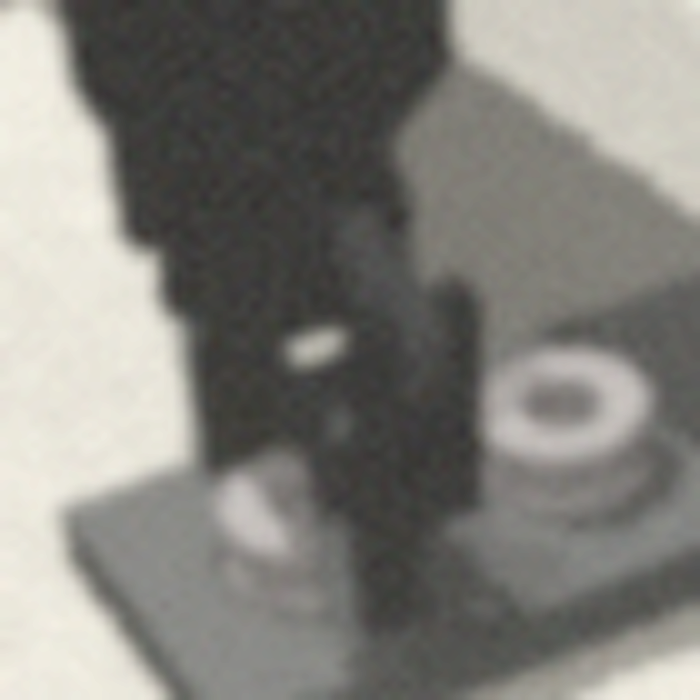

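>>> arm_command:
  motion:
    - {"x":0,"y":0,"z":0,"roll":0,"fingers":0}

```text
clock: 35.67
eef_pos: [0.4999, -0.0502, -0.0154]
tool_rot: [-0.432, 0.561, 0.439, 0.553]
ft_force: [-0.7, -0.9, 6.5]
grip_width: 0.0492
```

```bash
python3 -c "
from h import *
for i in range(5):
    hold(1);st(str(round(get_obs()['grip_width'],4)))
s=camera('scene'); crop(s,180,200,250,270,10,'s35.png')
"
```

```text
0.0413 35.72 [501.9 -50.6 -14.4] tilt [-0.0117 -0.0003] sum 0.0116 [ 0.4613 -0.2958  0.8253] v [-0.014  0.044  0.005] F [ 4.8 -2.2  6.3]
0.0359 35.77 [500.9 -50.3 -13.6] tilt [-0.0136  0.0004] sum 0.0136 [ 0.4597 -0.2956  0.8291] v [-0.015 -0.007  0.02 ] F [-1.1 -0.7  5.8]
0.0361 35.82 [500.9 -50.3 -13.6] tilt [-0.0135  0.0004] sum 0.0135 [ 0.4596 -0.2959  0.8288] v [-0.003 -0.004 -0.006] F [-3.9 -0.1 12.2]
0.0359 35.87 [500.9 -50.3 -13.6] tilt [-0.0134  0.0004] sum 0.0133 [ 0.4595 -0.296   0.8286] v [-0.001 -0.003 -0.004] F [-2.9 -0.5 10.6]
0.0358 35.92 [500.9 -50.3 -13.6] tilt [-0.0132  0.0004] sum 0.0132 [ 0.4594 -0.2961  0.8285] v [-0.003 -0.001  0.   ] F [-3.   0.8 10.8]
```

View pics/s35.png

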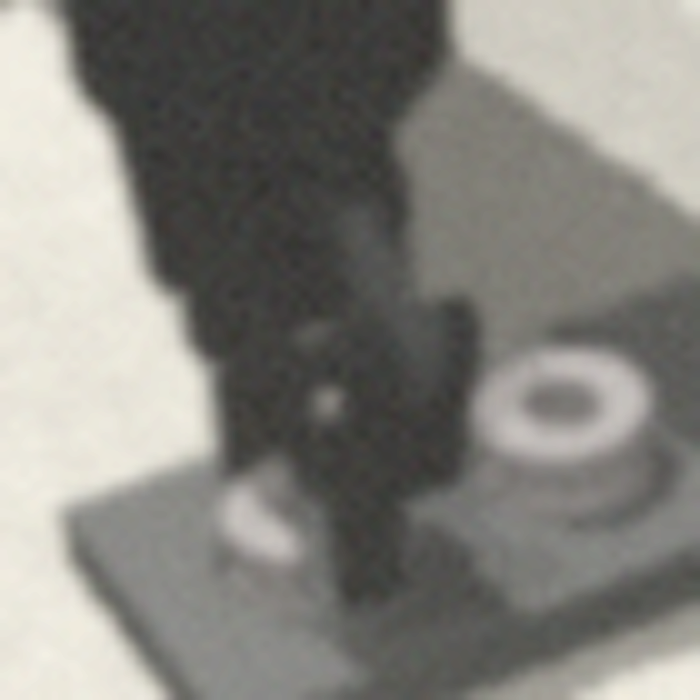

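>>> arm_command:
  motion:
    - {"x":-0.03,"y":0,"z":0,"roll":0,"fingers":0}

```text
clock: 36.05
eef_pos: [0.4972, -0.0499, 0.0126]
tool_rot: [-0.43, 0.563, 0.44, 0.551]
ft_force: [0.2, 0.2, -2.1]
grip_width: 0.0354
```

```bash
python3 -c "
from h import *
hold(3);st();print(get_obs()['grip_width']);go(.532,-.2755,.04)
s=camera('scene'); crop(s,170,180,260,270,8,'s36.png')
"
```

```text
36.2 [503.5 -50.6  18.4] tilt [-0.0082 -0.0001] sum 0.0082 [ 0.4172 -0.2615  0.9004] v [ 0.033 -0.045 -0.015] F [-0.3 -0.3 -0.8]
0.035362703242910826
t 36.2 p [503.5 -50.6  18.4] yaw_y 165.99 tilt [-0.0082 -0.0001 -1.    ] F [-0.3 -0.3 -0.8] w 0.0354 j6 -1.43
tool delta mm [ -21.9  -81.9 -211.4] n rows 6.0
```

View pics/s36.png

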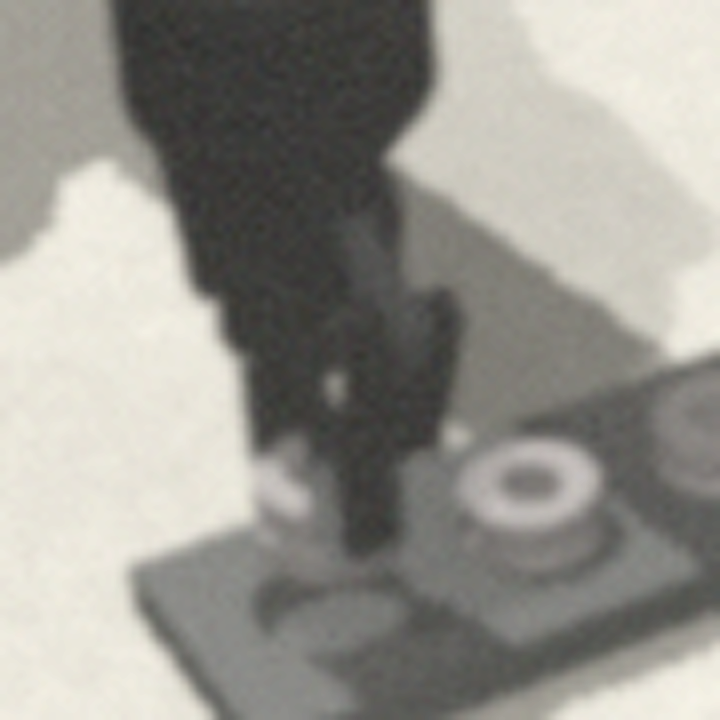

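>>> arm_command:
  motion:
    - {"x":-0.028,"y":0,"z":0,"roll":0,"fingers":0}

```text
clock: 36.33
eef_pos: [0.4965, -0.0499, 0.0397]
tool_rot: [-0.43, 0.564, 0.441, 0.551]
ft_force: [-1.0, -0.1, -3.1]
grip_width: 0.0362
```

```bash
python3 -c "
from h import *
hold(3);st();go(.532,-.2755,.045)
"
```

```text
36.48 [503.2 -50.5  45.4] tilt [-0.0091 -0.0001] sum 0.0091 [ 0.3845 -0.2288  0.9666] v [ 0.022 -0.037 -0.016] F [ 0.6  0.6 -2.1]
t 36.48 p [503.2 -50.5  45.4] yaw_y 165.99 tilt [-0.0091 -0.0001 -1.    ] F [ 0.6  0.6 -2.1] w 0.0356 j6 -1.43
tool delta mm [   0.1  -82.4 -211.3] n rows 6.0
```

>>> arm_command:
  motion:
    - {"x":0,"y":-0.013,"z":-0.036,"roll":0,"fingers":0}
    - {"x":0,"y":-0.013,"z":-0.036,"roll":0,"fingers":0}

```text
clock: 36.65
eef_pos: [0.5095, -0.1209, 0.0425]
tool_rot: [-0.435, 0.557, 0.443, 0.552]
ft_force: [1.0, 0.2, -2.1]
grip_width: 0.036
```

```bash
python3 -c "
from h import *
hold(2);st();go(.532,-.2755,.045)
"
```

```text
36.75 [ 509.6 -125.3   42. ] tilt [-0.0131  0.0024] sum 0.0133 [ 0.4242 -0.1759  0.984 ] v [-0.011 -0.034  0.016] F [ 0.2  0.4 -2.2]
t 36.75 p [ 509.6 -125.3   42. ] yaw_y 166.18 tilt [-0.0131  0.0024 -0.9999] F [ 0.2  0.4 -2.2] w 0.0357 j6 -1.57
tool delta mm [  -3.7  -57.6 -140.5] n rows 4.0
```

>>> arm_command:
  motion:
    - {"x":-0.003,"y":-0.0145,"z":-0.035,"roll":0,"fingers":0}
    - {"x":-0.003,"y":-0.0145,"z":-0.035,"roll":0,"fingers":0}

```text
clock: 36.92
eef_pos: [0.5174, -0.1951, 0.0428]
tool_rot: [-0.431, 0.559, 0.446, 0.551]
ft_force: [0.3, 0.1, -1.0]
grip_width: 0.0357
```

```bash
python3 -c "
from h import *
hold(2);st();go(.532,-.2755,.045)
"
```

```text
37.02 [ 518.6 -199.3   43. ] tilt [-0.0197  0.007 ] sum 0.0209 [ 0.482  -0.0776  1.0321] v [-0.022 -0.054  0.014] F [-0.2  1.1 -2.5]
t 37.02 p [ 518.6 -199.3   43. ] yaw_y 166.17 tilt [-0.0197  0.007  -0.9998] F [-0.2  1.1 -2.5] w 0.0357 j6 -1.7
tool delta mm [ -2.8 -31.2 -70.7] n rows 2.0
```

>>> arm_command:
  motion:
    - {"x":-0.003,"y":-0.0145,"z":-0.035,"roll":0,"fingers":0}
    - {"x":-0.003,"y":-0.0145,"z":-0.03,"roll":0,"fingers":0}

```text
clock: 37.18
eef_pos: [0.5272, -0.2634, 0.0432]
tool_rot: [-0.427, 0.56, 0.448, 0.55]
ft_force: [0.7, -0.1, -1.5]
grip_width: 0.0356
```

```bash
python3 -c "
from h import *
hold(3);st();go(.532,-.2755,.02)
s=camera('scene'); crop(s,50,200,200,370,4,'s37.png')
"
```

```text
37.33 [ 527.6 -264.2   43. ] tilt [-0.0286  0.016 ] sum 0.0327 [0.5521 0.0421 1.0935] v [-0.023 -0.045  0.014] F [-0.6  1.2 -1.6]
t 37.33 p [ 527.6 -264.2   43. ] yaw_y 166.28 tilt [-0.0286  0.016  -0.9995] F [-0.6  1.2 -1.6] w 0.0358 j6 -1.8
tool delta mm [ 22.6  -7.7 -10.1] n rows 1.0
```

View pics/s37.png

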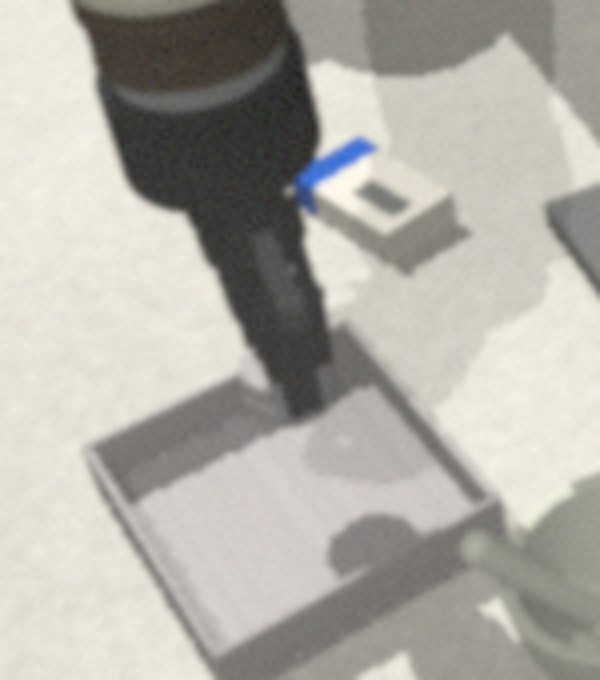

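>>> arm_command:
  motion:
    - {"x":0.026,"y":-0.007,"z":-0.008,"roll":0,"fingers":0}
    - {"x":0,"y":0,"z":0,"roll":0,"fingers":0}

```text
clock: 37.55
eef_pos: [0.5302, -0.2686, 0.0147]
tool_rot: [-0.425, 0.56, 0.45, 0.551]
ft_force: [-1.4, 0.5, -3.4]
grip_width: 0.0355
```

```bash
python3 -c "
from h import *
hold(3);st();go(.532,-.2755,.0)
"
```

```text
37.7 [ 533.6 -269.3   20.4] tilt [-0.0243  0.016 ] sum 0.0289 [0.585  0.0347 1.0494] v [-0.022  0.022 -0.001] F [ 0.2  0.5 -1.5]
t 37.7 p [ 533.6 -269.3   20.4] yaw_y 166.55 tilt [-0.0243  0.016  -0.9996] F [ 0.2  0.5 -1.5] w 0.0355 j6 -1.81
tool delta mm [20.3 -0.5 -6.6] n rows 1.0
```

>>> arm_command:
  motion:
    - {"x":0.022,"y":0,"z":-0.005,"roll":0,"fingers":0}
    - {"x":0,"y":0,"z":0,"roll":0,"fingers":0}

```text
clock: 37.87
eef_pos: [0.5336, -0.2723, 0.0011]
tool_rot: [-0.43, 0.557, 0.447, 0.552]
ft_force: [-1.4, 1.1, -2.4]
grip_width: 0.036
```

```bash
python3 -c "
from h import *
hold(3);st();go(.532,-.2755,-.0156)
s=camera('scene'); crop(s,50,200,200,370,4,'s38.png')
"
```

```text
38.02 [ 537.5 -273.9    5.5] tilt [-0.0126  0.0109] sum 0.0162 [0.6007 0.0192 1.0055] v [-0.002  0.009 -0.003] F [ 0.8 -0.4 -1. ]
t 38.02 p [ 537.5 -273.9    5.5] yaw_y 166.73 tilt [-0.0126  0.0109 -0.9999] F [ 0.8 -0.4 -1. ] w 0.0358 j6 -1.81
tool delta mm [21.1  4.7 -3. ] n rows 1.0
```

View pics/s38.png

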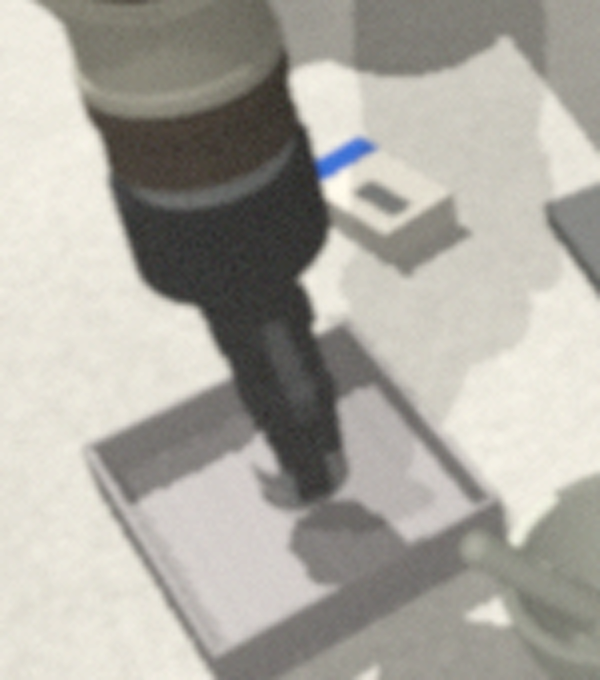

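>>> arm_command:
  motion:
    - {"x":0.012,"y":0.002,"z":-0.002,"roll":0,"fingers":0}

```text
clock: 38.15
eef_pos: [0.5381, -0.2763, -0.0028]
tool_rot: [-0.436, 0.554, 0.442, 0.554]
ft_force: [0.6, -0.1, -2.5]
grip_width: 0.0357
```

```bash
python3 -c "
from h import *
hold(3);st()
"
```

```text
38.3 [ 534.8 -275.1   -5.9] tilt [-0.0128  0.011 ] sum 0.0164 [0.6103 0.0022 0.9791] v [-0.002  0.012  0.002] F [-0.1  0.3 -1.8]
```

>>> arm_command:
  motion:
    - {"x":0.004,"y":0,"z":0,"roll":0,"fingers":0}

```text
clock: 38.38
eef_pos: [0.5357, -0.2755, -0.0085]
tool_rot: [-0.434, 0.555, 0.444, 0.554]
ft_force: [0.2, -1.1, -1.4]
grip_width: 0.0355
```

```bash
python3 -c "
from h import *
hold(3);st()
"
```

```text
38.53 [ 534.8 -275.1   -9.8] tilt [-0.0127  0.011 ] sum 0.0163 [ 0.6145 -0.0016  0.971 ] v [ 0.001  0.002 -0.002] F [-0.3  0.1 -1.9]
```

>>> arm_command:
  motion:
    - {"x":0.002,"y":0,"z":0,"roll":0,"fingers":0}

```text
clock: 38.62
eef_pos: [0.5352, -0.2752, -0.0112]
tool_rot: [-0.433, 0.555, 0.444, 0.554]
ft_force: [1.1, 1.5, -2.0]
grip_width: 0.0356
```

```bash
python3 -c "
from h import *
hold(2);st()
"
```

```text
38.72 [ 534.7 -275.   -11.8] tilt [-0.0129  0.0111] sum 0.0165 [ 0.6169 -0.0036  0.9668] v [-0.    -0.     0.004] F [ 1.  -0.1 -2.2]
```

>>> arm_command:
  motion:
    - {"x":0.002,"y":0,"z":0,"roll":0,"fingers":0}

```text
clock: 38.8
eef_pos: [0.5351, -0.2751, -0.0135]
tool_rot: [-0.433, 0.555, 0.444, 0.553]
ft_force: [0.5, 0.4, -2.5]
grip_width: 0.036
```

```bash
python3 -c "
from h import *
hold(2);st()
"
```

```text
38.9 [ 534.5 -274.8  -14.2] tilt [-0.0134  0.0115] sum 0.0172 [ 0.6195 -0.006   0.9625] v [-0.003  0.001  0.005] F [-0.1 -0.5 -2.6]
```

>>> arm_command:
  motion:
    - {"x":0.001,"y":0,"z":0,"roll":0,"fingers":0}

```text
clock: 38.98
eef_pos: [0.5345, -0.2749, -0.0152]
tool_rot: [-0.433, 0.556, 0.445, 0.553]
ft_force: [0.3, 0.3, -1.5]
grip_width: 0.0357
```

```bash
python3 -c "
from h import *
hold(2);st()
"
```

```text
39.08 [ 534.5 -274.8  -15.3] tilt [-0.0134  0.0114] sum 0.0171 [ 0.6208 -0.0069  0.9602] v [-0.002  0.     0.004] F [ 0.5 -0.1 -1.8]
```

>>> arm_command:
  motion:
    - {"x":0.001,"y":0,"z":0,"roll":0,"fingers":0}

```text
clock: 39.17
eef_pos: [0.5346, -0.2747, -0.0155]
tool_rot: [-0.433, 0.556, 0.445, 0.553]
ft_force: [-4.0, 3.0, 9.9]
grip_width: 0.0356
```

```bash
python3 -c "
from h import *
hold(2);st()
"
```

```text
39.27 [ 534.6 -274.8  -15.5] tilt [-0.0129  0.0113] sum 0.0167 [ 0.6209 -0.0075  0.9592] v [-0.    -0.001 -0.001] F [-2.   0.8  3.9]
```

>>> arm_command:
  motion:
    - {"x":0,"y":0,"z":0,"roll":0,"fingers":0.65}

```text
clock: 39.35
eef_pos: [0.5348, -0.2749, -0.0152]
tool_rot: [-0.433, 0.555, 0.445, 0.553]
ft_force: [0.7, -0.4, 0.1]
grip_width: 0.0463
```

```bash
python3 -c "
from h import *
hold(5);st();print(get_obs()['grip_width'])
"
```

```text
39.6 [ 534.8 -274.9  -15.5] tilt [-0.0127  0.0112] sum 0.0164 [ 0.6209 -0.0073  0.9589] v [ 0.004 -0.     0.001] F [-0.  -0.8  0.3]
0.05523917282743873
```

>>> arm_command:
  motion:
    - {"x":-0.035,"y":0,"z":0,"roll":0,"fingers":0.65}

```text
clock: 39.68
eef_pos: [0.5297, -0.2725, 0.0128]
tool_rot: [-0.428, 0.558, 0.449, 0.551]
ft_force: [-0.6, 0.9, -1.2]
grip_width: 0.0554
```

```bash
python3 -c "
from h import *
hold(3);st()
"
```

```text
39.83 [ 537.7 -276.6   22.3] tilt [-0.0071  0.0083] sum 0.0101 [0.5809 0.0334 1.0333] v [ 0.026 -0.047 -0.017] F [-0.1  0.9 -0. ]
```

>>> arm_command:
  motion:
    - {"x":-0.04,"y":0,"z":0,"roll":0,"fingers":0.65}

```text
clock: 39.92
eef_pos: [0.532, -0.2739, 0.0534]
tool_rot: [-0.43, 0.557, 0.448, 0.552]
ft_force: [-1.1, 0.5, -1.2]
grip_width: 0.0555
```

```bash
python3 -c "
from h import *
hold(3);st()
s=camera('scene'); crop(s,50,200,200,370,4,'s39.png'); cv2.imwrite('pics/s39f.png',s['frame'][:,:,::-1])
"
```

```text
40.07 [ 540.4 -278.2   64. ] tilt [-0.0011  0.0051] sum 0.0033 [0.5419 0.0852 1.1174] v [ 0.032 -0.057 -0.015] F [ 0.6 -0.  -0.3]
```

View pics/s39.png

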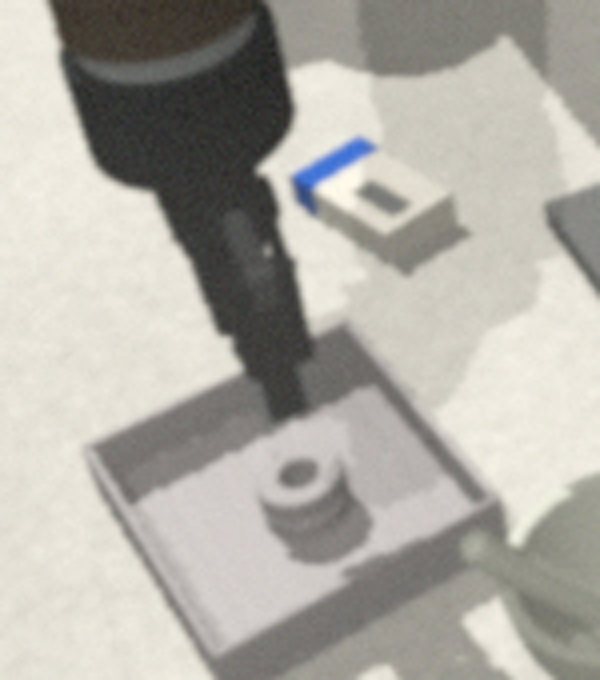

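View pics/s39f.png

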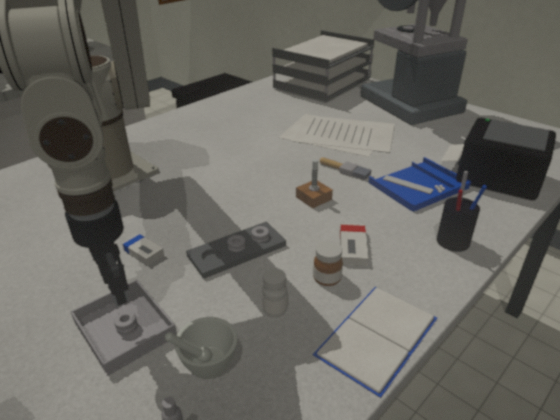

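>>> arm_command:
  motion:
    - {"x":-0.04,"y":0,"z":0,"roll":0,"fingers":0.65}

```text
clock: 40.2
eef_pos: [0.5325, -0.2743, 0.093]
tool_rot: [-0.43, 0.557, 0.448, 0.552]
ft_force: [-0.7, 0.1, -1.4]
grip_width: 0.0556
```

```bash
python3 -c "
from h import *
hold(5);st()
s=camera('scene'); crop(s,180,130,340,270,5,'s40.png')
"
```

```text
40.45 [ 538.7 -277.5  101.2] tilt [-0.0054  0.0073] sum 0.0081 [0.5131 0.1395 1.2053] v [ 0.016 -0.02   0.002] F [ 0.1 -0.2 -0.1]
```

View pics/s40.png

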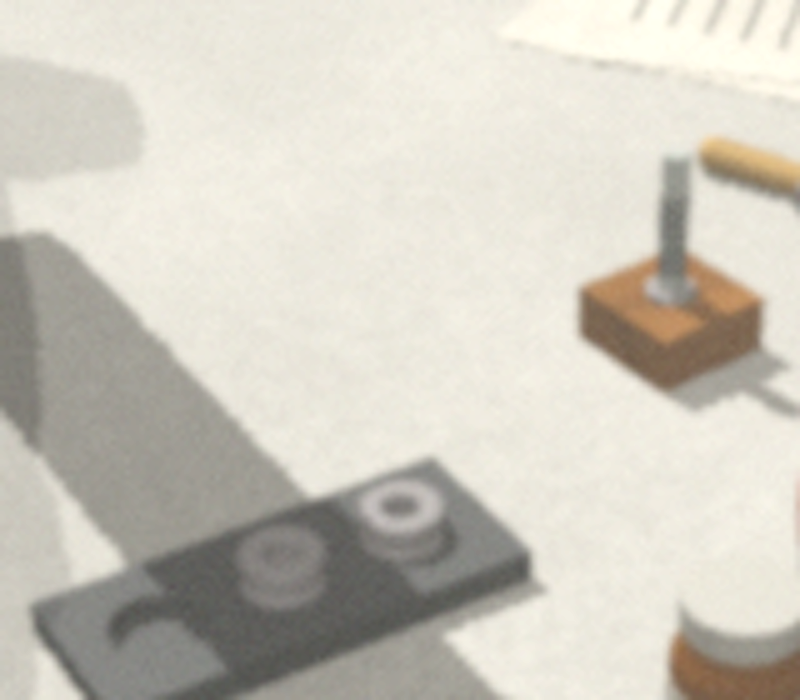

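The picture shows the gauge upright and home in the stand, collar at crop (670,290). The good dies are seated in nests 1 and 2, at (403,510) and (283,560), and nest 3 is empty.

```bash
python3 -c "
from workcell import job_done
print(job_done())"
```

```text
the job is handed in; nothing more can be done
None
```

I checked all three dies from left to right. The right-hand die is bad and now lies flat in the reject tray. The job was handed in at about 40.5 s of the 72 s allowed.

| Die | Result | What the gauge did |
|---|---|---|
| Left (nest 1) | Good | Went in freely to the collar; contact at TCP height 50.4 mm |
| Middle (nest 2) | Good | Went in freely to the collar; contact at TCP height 50.3 mm |
| Right (nest 3) | Bad | Stopped about 13 mm in, at TCP height 57 mm; left at about 5 N and not forced |

- **Gauge:** It went back into the stand until the collar touched, and I released it there. The last picture shows it upright with the collar on the stand.
- **Bad die:** I lowered it to the tray floor (contact at TCP height −15.5 mm, as expected) and then released it. The picture shows it flat near the middle of the tray.
- **Everything else:** The last pictures show both good dies in their nests, and the bystanders in view look undisturbed. The highest force I read was about 12 N.

**Checks that disagreed:**
- **Cameras:** The two views differed by about 3 mm, so I averaged them and confirmed the positions by touch.
- **Fingertips:** In the pictures they sat about 30 to 40 mm higher than the reported TCP suggested. I lowered the open gripper onto the bad die in small steps, watching the force. As it closed, the fingertips pressed on the die block at 11–12 N.
- **Tool tilt:** During early moves, before I held anything, the tool drifted to about 6° of tilt. I brought it back to about 1–2° for the gauging and placing.
- **Gauge slip:** It may have slipped about 1 mm in the grip as it came out of the bad die; it still seated fully in the stand.

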